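Bolt the stage plate in register, load the specimen cups, set the coarse focus

TASK

The microscope's stage plate has swung about its pivot bolt: push the tapered drift from the rack down through the plate's hole into the hole of the base to bring the two into line, take it out and push the bolt fully home in its place. Then nest all the specimen cups that are standing about, upright and fully seated, into one stack in the round seat on the plate, and put the drift back upright in the rack. Last of all turn the coarse focus, the outer knob of the concentric pair, until its white line meets the long mark, without moving the fine knob in its middle and without shoving or knocking over the other things on the bench.

Things in the scene. Friction and masses are not known exactly. Their poses are not given: they have to be found in the camera images.
- base_hole (a point): Centre of the mouth of the vertical bolt hole (16 mm across, 46 mm deep) in the fixed dark steel stage base, 50 mm above the bench; axes are the stage's. The base is a block 190 x 210 x 50 mm (x, y, z) whose centre lies 60 mm to the +x and 75 mm to the +y side of this hole.
- plate_hole (a point): Centre of the mouth, 60 mm above the bench, of the hole (16 mm across, right through) in the grey metal stage plate, 180 x 200 x 9.5 mm, lying on the base. The plate turns on a pivot bolt (flat head 22 mm across, 8 mm high) 150 mm to the +y side of the base hole. This hole starts 5.5 to 7.5 mm to the stage's +x side of the base hole.
- plate (a joint): Angle of the stage plate about its pivot (rad, upright axis, anticlockwise from above positive); 0: the plate's hole is exactly above that of the base. It turns stiffly, with friction of 0.35 N m (about 2.5 N at the hole), and stays where it is left; travel -0.08 to 0.08.
- seat (a point): Centre of the upper rim of the round black seat on the plate: a fixed ring of 54 mm outer and 46 mm inner diameter, standing 24 mm on the plate (rim 84 mm above the bench). A cup's foot goes into it and the cup's shoulder rests on its rim. It turns with the plate.
- rack: Fixed grey rack for drift and bolt, a block 70 x 150 x 60 mm; origin at the centre of its underside. Two vertical sockets, 17.5 mm across and 55 mm deep, open in its top face.
- rack_hole_a (a point): Centre of the mouth of one rack socket, at rack y = +40 mm, 60 mm above the bench.
- rack_hole_b (a point): Centre of the mouth of the other rack socket, at rack y = -40 mm, 60 mm above the bench.
- drift_c (a point): Middle of the drift's handle, 34 mm above its shoulder; z up along it. Steel, 0.16 kg: handle 21 mm across from 8 to 62 mm above the shoulder, a 26 mm collar 6 mm thick at the shoulder, below it a 50 mm shank, 14 mm across for 14 mm, then tapering to a 5 mm point. Starts upright in one rack socket, shoulder on the rack's top; longer-handled and thinner than the bolt.
- drift_tip (a point): Point of the drift, 84 mm below the middle of its handle.
- bolt_c (a point): Grip point of the bolt, 17 mm above the underside of its head; z up along it. Plain push-in steel bolt, 0.12 kg: knurled round head 25 mm across, 30 mm high; smooth shank 13 mm across, 40 mm long below the head, the last 8 mm tapered to 8 mm. Starts upright in the other socket, head on the rack's top.
- bolt_seat (a point): Centre of the underside of the bolt's head; fully home it lies on the mouth of the plate's hole.
- coarse_c (a point): On the axis of the two focus knobs, at the top face of the coarse knob, 70 mm above the bench. The pod under them is a fixed cream box 120 x 120 x 40 mm. The coarse knob is the outer, black ribbed one: 54 mm across, from 42 to 70 mm above the bench. The fine knob rises from its middle: steel, 20 mm across, from 71 to 89 mm above the bench.
- coarse (a joint): Angle of the coarse knob (rad, about the upright axis, anticlockwise from above positive); at 0 the white line on its top points at the long mark on the pod. Friction 0.08 N m; stays where left; starts 0.5 to 1.2.
- fine_mark (a point): Point on the rim of the fine knob's top face, 10 mm from the axis; moves only if the fine knob is turned (it turns very easily).
- cup1_c (a point): Centre (23 mm above the underside; z up) of an aluminium cup, 0.13 kg, 46 mm high: solid foot 22 mm high, 36 mm across below, 44.4 above; over it a hollow collar 54 mm across, 24 high, bore 46. The collar's lower edge, a shoulder, rests on the rim of the seat or cup beneath: each adds 24 mm; the lowest's centre is 1 mm above the seat's rim. Three to five cups present; absent ones read None.
- cup2_c (a point): Centre (23 mm above the underside) of an aluminium specimen cup, z up. Three to five of cups 1 to 5 are present, all alike, standing upright on the bench; an absent one has no reading.
- cup3_c (a point): Centre (23 mm above the underside) of an aluminium specimen cup, z up. Three to five of cups 1 to 5 are present, all alike, standing upright on the bench; an absent one has no reading.
- cup4_c (a point): Centre (23 mm above the underside) of an aluminium specimen cup, z up. Three to five of cups 1 to 5 are present, all alike, standing upright on the bench; an absent one has no reading.
- cup5_c (a point): Centre (23 mm above the underside) of an aluminium specimen cup, z up. Three to five of cups 1 to 5 are present, all alike, standing upright on the bench; an absent one has no reading.
- objective: Bystander, to be left alone: black objective lens standing on end, 30 mm across, 44 mm high; origin at its underside.
- eyepiece: Bystander, to be left alone: black eyepiece standing on end, 35 mm across, 44 mm high; origin at its underside.
- screwdriver: Bystander, to be left alone: screwdriver lying on the bench, 170 mm long along its x; origin at its underside.
- spanner: Bystander, to be left alone: steel spanner lying on the bench, 160 mm long along its x; origin at its underside.
- cleaner: Bystander, to be left alone: white bottle with a black cap, 44 mm across, 110 mm high; origin at its underside.
Mind the look-alikes: they are no part of the job. What is shaped like the part that bears cup5_c but green is not meant.

How it is judged (in metres and radians):
On the way, in this order (a step that is already met when the one before it is completed fails the run):
1. the drift is through the plate's hole and at least 28 mm into the hole of the base, and has brought them into line (horizontal distance between drift_tip and base_hole below 0.005 m and z of drift_tip in the frame of base_hole below -0.028 m and value of joint plate between -0.018 and 0.018 rad), for 0.2 s.
2. the bolt has taken the drift's place and is fully home (horizontal distance between bolt_seat and base_hole below 0.005 m and z of bolt_seat in the frame of base_hole between 0.006 and 0.014 m and distance between bolt_seat and plate_hole below 0.006 m and angle between bolt_c's own z axis and vertical below 0.1 rad), for 0.2 s.
3. all cups are nested in one stack in the seat (horizontal distance between each of cup1_c, cup2_c, cup3_c, cup4_c, cup5_c and seat below 0.008 m and angle between each of cup1_c, cup2_c, cup3_c, cup4_c, cup5_c's own z axis and vertical below 0.08 rad and (z of cup1_c in the frame of seat between -0.004 and 0.006 m or z of cup1_c in the frame of seat between 0.02 and 0.03 m or z of cup1_c in the frame of seat between 0.044 and 0.054 m or z of cup1_c in the frame of seat between 0.068 and 0.078 m or z of cup1_c in the frame of seat between 0.092 and 0.102 m) and (z of cup2_c in the frame of seat between -0.004 and 0.006 m or z of cup2_c in the frame of seat between 0.02 and 0.03 m or z of cup2_c in the frame of seat between 0.044 and 0.054 m or z of cup2_c in the frame of seat between 0.068 and 0.078 m or z of cup2_c in the frame of seat between 0.092 and 0.102 m) and (z of cup3_c in the frame of seat between -0.004 and 0.006 m or z of cup3_c in the frame of seat between 0.02 and 0.03 m or z of cup3_c in the frame of seat between 0.044 and 0.054 m or z of cup3_c in the frame of seat between 0.068 and 0.078 m or z of cup3_c in the frame of seat between 0.092 and 0.102 m) and (z of cup4_c in the frame of seat between -0.004 and 0.006 m or z of cup4_c in the frame of seat between 0.02 and 0.03 m or z of cup4_c in the frame of seat between 0.044 and 0.054 m or z of cup4_c in the frame of seat between 0.068 and 0.078 m or z of cup4_c in the frame of seat between 0.092 and 0.102 m) and (z of cup5_c in the frame of seat between -0.004 and 0.006 m or z of cup5_c in the frame of seat between 0.02 and 0.03 m or z of cup5_c in the frame of seat between 0.044 and 0.054 m or z of cup5_c in the frame of seat between 0.068 and 0.078 m or z of cup5_c in the frame of seat between 0.092 and 0.102 m)), for 0.2 s.
4. the coarse knob's white line is at the long mark (value of joint coarse between -0.12 and 0.12 rad), for 0.2 s.
At the end, for the whole second after the job is handed in: Bolt fully home (head within 6 mm of the plate hole, within 5 mm of the base hole axis and 4 mm of full depth); every cup upright in one stack on the seat, within 8 mm of its axis and 5 mm of seated height; drift upright in a rack socket, 44 mm in; coarse knob within 0.12 rad of the long mark (all of step 2 and all of step 3 and all of step 4 and ((horizontal distance between drift_tip and rack_hole_a below 0.007 m and z of drift_tip in the frame of rack_hole_a below -0.044 m and angle between drift_c's own z axis and vertical below 0.1 rad) or (horizontal distance between drift_tip and rack_hole_b below 0.007 m and z of drift_tip in the frame of rack_hole_b below -0.044 m and angle between drift_c's own z axis and vertical below 0.1 rad))); the robot touches nothing.
It fails at once if the fine knob is turned by more than about 0.25 rad (distance of fine_mark from where it was at the start of the episode above 0.0025 m).
It fails at once if a bystander is shoved more than 6 cm (distance of any of objective, eyepiece, screwdriver, spanner, cleaner from where it was at the start of the episode above 0.06 m).
It fails at once if a lens or the bottle is knocked over (angle between any of objective, eyepiece, cleaner's own z axis and vertical above 0.6 rad).
Of cup1, cup2, cup3, cup4, cup5 only 3 to 5 are there at a start; the rules pass over those that are not, and their reading is None.
At some moment in a run one of cup1, cup2, cup3, cup4, cup5 may be knocked a few centimetres aside while the robot is not near it.
It also fails if it takes over 210 s, if anything falls off the work surface, if the arm or the gripper's body presses on something with over 40 N, if the wrist force passes 120 N, or if a joint passes its speed limit or range.

ROBOT

A 6-joint arm with a two-finger parallel gripper is mounted at the origin on the work surface. World frame = base frame: x ahead of the robot, y to its left, z up, the work surface at z = 0. Lengths are in m, angles in degrees, forces in N, time in s.
With the tool pointing down it reaches from about 0.4 to 0.825 m from the base axis. Payload 7 kg.
Tool frame: the origin (TCP) lies midway between the tips of the shut fingers; the grasp point (between the pads) lies 19 mm behind it (r.grasp_offset is the distance from the TCP to the grasp point, in m); z points along the fingers, x is the direction in which the jaws open and shut, and the axes are right-handed (so a half turn about z gives the same grasp; the last joint's range is limited). The gripper opens to 88 mm and grips with 3 to 60 N. Pads are 19 mm wide; open, the fingers measure 130 mm over their backs; the gripper's body (78 mm by 193 mm) begins 47 mm behind the grasp point.
Start: joints at [82.397, 20.546, 0.682, 0, -70.136, -16.507], TCP at [0.276, 0.616, 0.196] pointing down, gripper open.
Joint ranges: [-176.03, 176.03], [-82.01, 121.73], [-58.28, 71.71], [-173.87, 95.51], [-174.79, -0.11], [-173.66, 173.66]. Speed limits (degrees/s): [136.94, 136.94, 172.46, 180, 180, 180].

INTERFACE

Orientations are given as [roll, pitch, yaw] about the fixed x, y, z axes, in that order (R = Rz(yaw) Ry(pitch) Rx(roll)).
In Python, from plant import r gives the robot as it stands.
- The arm moves only by the tool step_arm, never from a script. Its argument "deltas" is a list of rows, each a list of 7 numbers: the turn, a rotation vector about the tool's x, y, z in rad, then the shift along the tool's x, y, z in mm, then the opening, from -1 (shut) to 1 (fully open), so that 0 is half open. In form: [[ax, ay, az, x, y, z, grip], ...]. A call has 1 to 10 rows; each row shifts and turns the pose as measured when the row begins, along the tool's axes as they then stand; what a row does not reach is not made up. A row lasts 1/10 s, in which the tool goes at most 50 mm and 8.59 degrees, less where a joint would pass 70% of its speed; a pose out of reach is approached as far as the arm can. A call with a gripper value outside its range is refused whole. The fingers move at their own pace and stop on an object; "squeeze" is the grip in N (left out, the last holds). Time passes only in rows, so rows that do not move let the fingers close. It gives the time, the measured TCP pose, the force and the opening at its end, in the units of the state.
- r.get_state(): the state, without advancing time (a new reading comes with each control period).
- r.capture(name): name is "scene" or "top"; returns the picture (400x640x3 uint8, red, green, blue); there is no depth.
- r.camera_info(name): a dict with "vertical_fov" (degrees; the focal length in pixels is half the picture's height over the tangent of half this angle, whatever the lens; pixels are square), "cx", "cy" (the principal point, pixels), "k1" (the pictures are not rectified: a ray, as slopes to the right and down, at radius r is drawn at 1 + k1 r^2 times it, then the intrinsics apply), "view" (4x4, takes a point from world to camera coordinates). Camera axes: x right, y down, z forward; pixel columns grow to the right and rows downward; lengths in m; the calibration is good to about 2 mm. A picture is of the moment at which its call begins. camera_info takes no time and is no camera call.
- r.close_job(): hands the job in, once; it reports no verdict.
The state is a dict: "time_s": time; "joints": joint angles; "qd": joint speeds; "joint_torque": joint torques, N m; "tcp_pos": TCP position; "eef_rot": TCP orientation; "contact_force": force on the tool from outside, world axes, zero at the start; "moment": the same for the moment, N m; "gripper_width": finger opening in m.
Only numpy, scipy, OpenCV 4.12 (cv2) and the standard library are available. Lean on these libraries where they do the work, as an engineer would, in place of code of your own. Each camera call takes 0.05 s, during which the arm holds its last target.

## Working session

There is one attempt and no reset: what is moved stays moved. The work goes in short steps, Python scripts to look and compute and a tool call to move; the robot and the scene stay as the last step left them, time stands still between calls to the robot, and variables do not carry over. Pictures are saved under pics/ and viewed, and the job is handed in when it is done.

Besides the shell and the picture viewer there is one more tool, called after "Call:" by a JSON object that holds its "method" and its "body", one argument or row to a line. step_arm: Moves the arm, as the interface text tells. Its arguments: {"type":"object","properties":{"deltas":{"type":"array","items":{"type":"array","items":{"type":"number"}}},"squeeze":{"type":"number"}},"required":["deltas"]}

```bash
ls; mkdir -p pics; python3 - <<'E'
from plant import r
import cv2
print(r.get_state())
for n in("scene","top"):
    i=r.camera_info(n);print(n,i)
    cv2.imwrite(f"pics/{n}0.png",cv2.cvtColor(r.capture(n),cv2.COLOR_RGB2BGR))
E
```

```text
pics
{'time_s': 0.0, 'joints': array([ 8.23981330e+01,  2.05902972e+01,  6.32807017e-01, -2.16398337e-02,
       -7.01359684e+01, -1.65066035e+01]), 'qd': array([ 0.1024148 ,  0.0183466 , -0.01999667, -0.04254109,  0.00014007,
        0.04188954]), 'joint_torque': array([ 7.74443815e-04, -5.82715023e+01,  2.93069440e+01,  6.99770004e+00,
        7.04184640e-03, -1.57168733e-04]), 'tcp_pos': array([0.27551351, 0.61560306, 0.19482346]), 'eef_rot': array([-1.79992948e+02, -9.53873065e-02, -1.14115846e+02]), 'contact_force': array([ 0.2579043 ,  0.0085844 , -0.04191409]), 'moment': array([ 0.02751287, -0.01632287,  0.00534062]), 'gripper_width': 0.08734455332464314}
scene {'vertical_fov': 55.20852285538887, 'cx': 312.9718899788322, 'cy': 198.99182710116847, 'k1': 0.0009324316965462174, 'view': array([[ 0.84905584,  0.52793191,  0.0198008 , -0.52591695],
       [ 0.35977638, -0.55035807, -0.75343676, -0.12348936],
       [-0.38686578,  0.64683374, -0.65722217,  1.33167551],
       [ 0.        ,  0.        ,  0.        ,  1.        ]])}
top {'vertical_fov': 50.87945090569096, 'cx': 320.873954620326, 'cy': 201.50023453018403, 'k1': -0.08514598545762413, 'view': array([[-0.01200027, -0.99991465, -0.0051665 ,  0.02408204],
       [-0.99663843,  0.0123794 , -0.08098516,  0.59968637],
       [ 0.0810422 ,  0.00417729, -0.99670192,  1.14485718],
       [ 0.        ,  0.        ,  0.        ,  1.        ]])}
```

View pics/scene0.png

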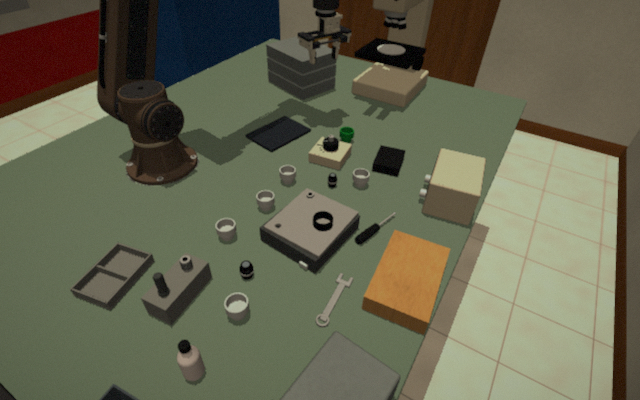

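View pics/top0.png

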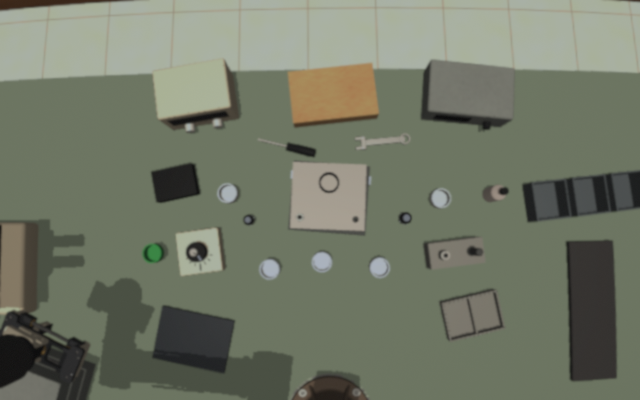

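```bash
cat > h.py <<'E'
import numpy as np, cv2
from plant import r
def K(n):
    i=r.camera_info(n); f=200/np.tan(np.radians(i["vertical_fov"])/2); return i,f
def proj(n,P):
    i,f=K(n); P=np.atleast_2d(P).astype(float); V=i["view"]
    c=P@V[:3,:3].T+V[:3,3]; s=c[:,:2]/c[:,2:]; rr=(s**2).sum(1,keepdims=True)
    s=s*(1+i["k1"]*rr); return s*f+[i["cx"],i["cy"]]
def back(n,uv,z):
    i,f=K(n); uv=np.atleast_2d(uv).astype(float); V=i["view"]
    d=(uv-[i["cx"],i["cy"]])/f; s=d.copy()
    for _ in range(20): s=d/(1+i["k1"]*(s**2).sum(1,keepdims=True))
    D=np.c_[s,np.ones(len(s))]@V[:3,:3]; o=-V[:3,:3].T@V[:3,3]
    t=(z-o[2])/D[:,2]; return o+D*t[:,None]
def cap(n,k=1):
    return np.mean([r.capture(n).astype(float) for _ in range(k)],0).clip(0,255).astype(np.uint8)
def crop(im,u0,v0,u1,v1,s,name,gain=1.0,pts=[]):
    c=im[v0:v1,u0:u1]; c=np.clip(c.astype(float)*gain,0,255).astype(np.uint8)
    c=cv2.resize(c,None,fx=s,fy=s,interpolation=cv2.INTER_CUBIC)
    for p in pts:
        q=[int(round((p[0]+.5-u0)*s-.5)),int(round((p[1]+.5-v0)*s-.5))]; cv2.circle(c,q,1,(255,0,0),-1)
    cv2.imwrite("pics/"+name,cv2.cvtColor(c,cv2.COLOR_RGB2BGR))
def circ(c,R,n=48):
    t=np.linspace(0,2*np.pi,n,endpoint=False); return np.c_[c[0]+R*np.cos(t),c[1]+R*np.sin(t),np.full(n,c[2])]
E
python3 - <<'E'
from h import *
a=cap("top",4);b=cap("scene",4)
np.save("top.npy",a);np.save("scene.npy",b)
crop(a,140,150,300,290,5,"t1.png",1.6)
crop(a,280,150,380,240,8,"t2.png",1.6)
crop(a,360,170,520,290,5,"t3.png",1.6)
crop(b,240,170,380,280,5,"s2.png",1.6)
crop(b,130,200,270,330,5,"s1.png",1.6)
E
```

```text
(no output)
```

View pics/t1.png

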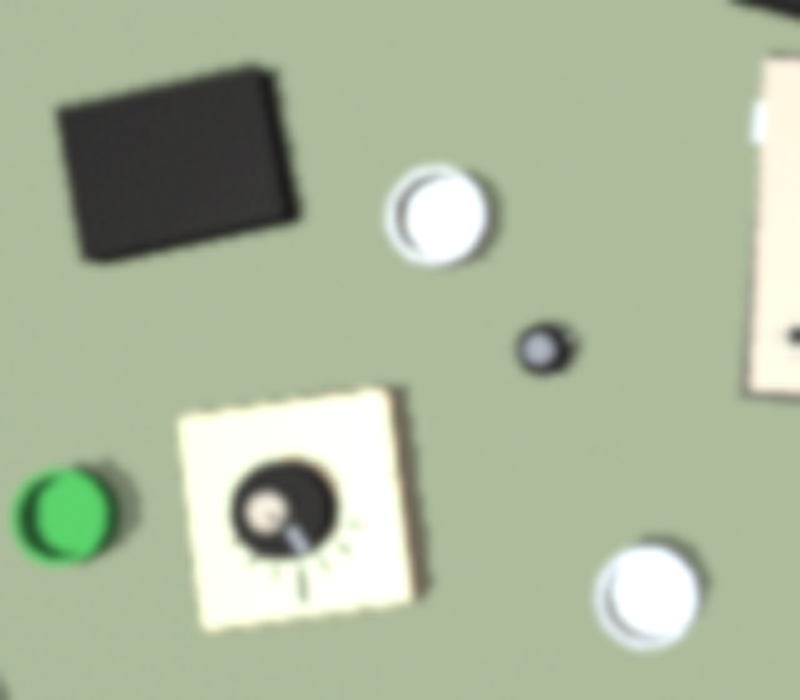

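View pics/t2.png

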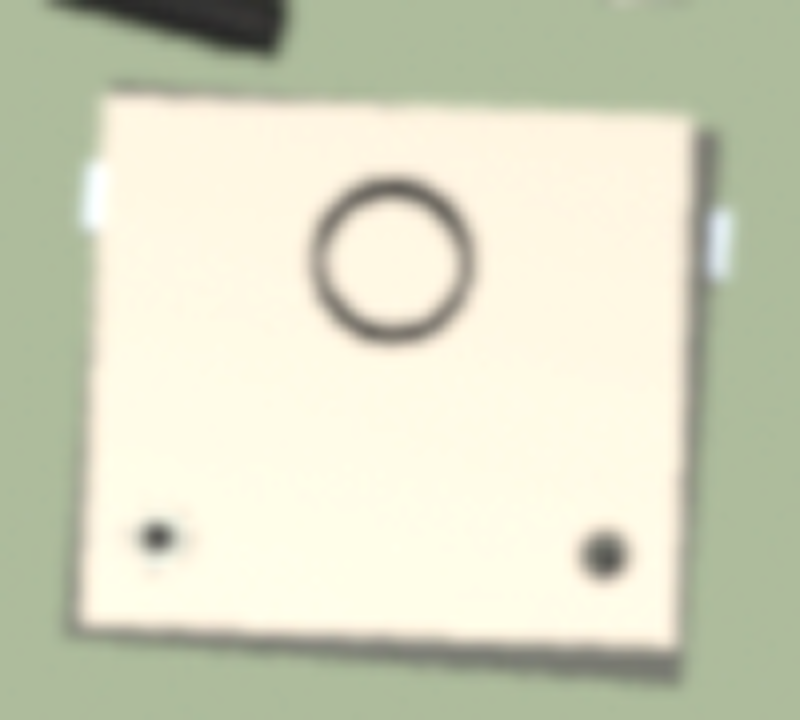

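View pics/t3.png

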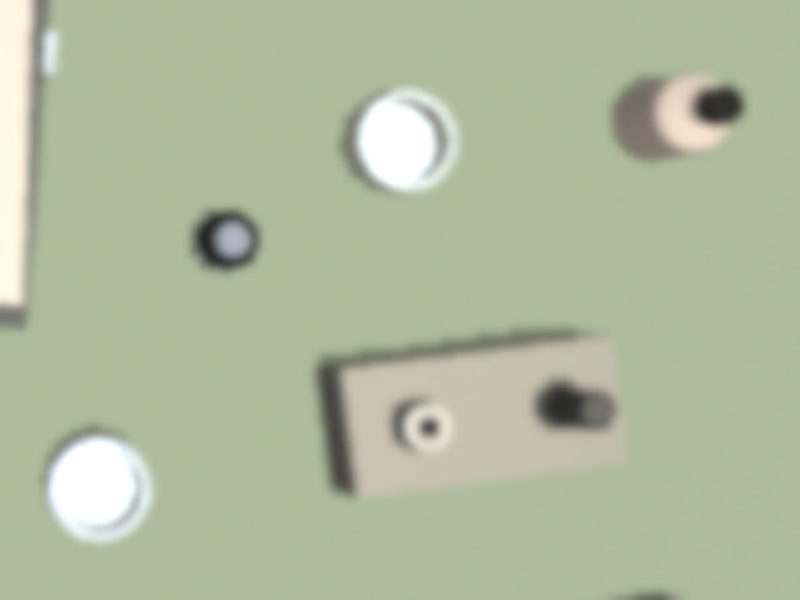

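View pics/s2.png

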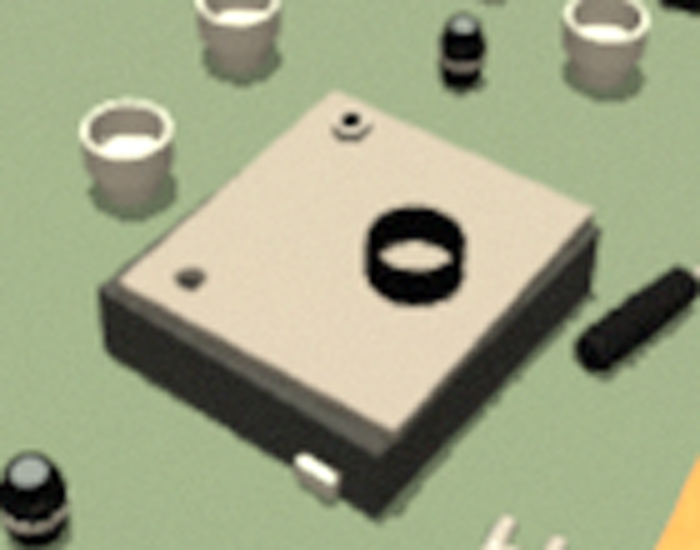

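View pics/s1.png

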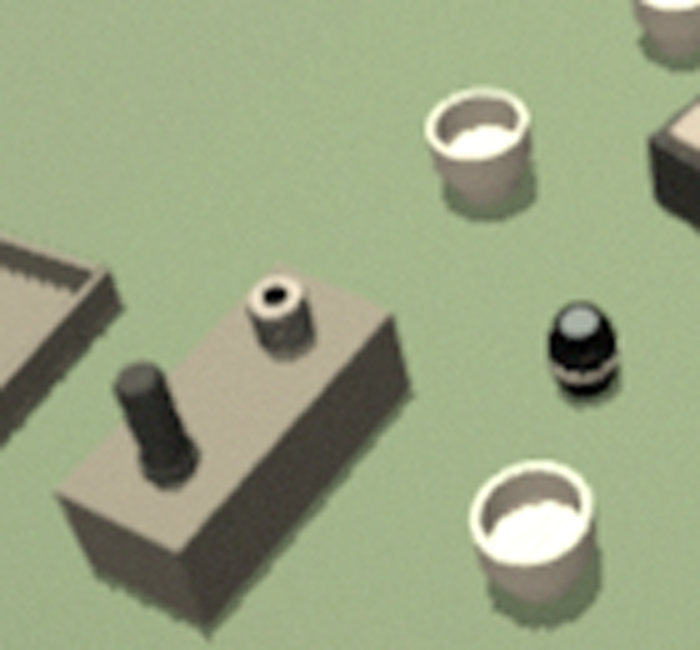

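```bash
cat > m.py <<'E'
from h import *
from scipy.ndimage import map_coordinates
from scipy.optimize import minimize
def samp(g,uv): return map_coordinates(g,[uv[:,1],uv[:,0]],order=1,mode='nearest')
def gray(im): return im.astype(float).mean(2)
def ringfit(n,g,p0,z,Rin,Rout,sign):
    def cost(p):
        a=samp(g,proj(n,circ((*p,z),Rin))).mean(); b=samp(g,proj(n,circ((*p,z),Rout))).mean()
        return -sign*(a-b)
    best=None
    for dx in np.arange(-.012,.0121,.004):
        for dy in np.arange(-.012,.0121,.004):
            c=cost((p0[0]+dx,p0[1]+dy))
            if best is None or c<best[0]: best=(c,(p0[0]+dx,p0[1]+dy))
    s=minimize(cost,best[1],method='Nelder-Mead',options=dict(initial_simplex=np.array(best[1])+np.array([[0,0],[.003,0],[0,.003]]),xatol=1e-5,fatol=1e-3))
    return s.x,s.fun
def cups(gt,gs,guess):
    out=[]
    for p in guess:
        a,fa=ringfit("top",gt,p,.046,.025,.0295,1); b,fb=ringfit("scene",gs,p,.046,.025,.0295,1)
        out.append((a,fa,b,fb))
    return out
E
python3 - <<'E'
from m import *
T=np.load("top.npy");S=np.load("scene.npy");gt=gray(T);gs=gray(S)
g=back("top",[(228,193),(270,269),(321,262),(379,267),(440,198)],.046)[:,:2]
for a,fa,b,fb in cups(gt,gs,g): print("cup",a.round(4),round(fa,1),b.round(4),round(fb,1))
p=back("top",[(329,182)],.084)[0,:2]
print("seat",ringfit("top",gt,p,.084,.025,.0295,-1),ringfit("scene",gs,p,.084,.025,.0295,-1))
p=back("top",[(355.2,219)],.06)[0,:2]
print("plhole",ringfit("top",gt,p,.06,.004,.012,-1),ringfit("scene",gs,p,.06,.004,.011,-1))
print("pivot dot top",back("top",[(299.2,216.7)],.068),"scene",back("scene",[(240+350/5-.5,170+121/5-.5)],.068))
p=back("top",[(445.5,255)],.09)[0,:2]
print("bolt",ringfit("top",gt,p,.09,.009,.0145,1),ringfit("scene",gs,p,.09,.009,.0145,1))
print("drift top",back("top",[(360+597/5-.5,170+408/5-.5)],.122),back("scene",[(130+142/5-.5,200+377/5-.5)],.122))
print("drift collar", back("top",[(360+556/5-.5,170+404/5-.5)],.066))
E
```

```text
cup [0.6262 0.2763] -34.7 [0.6278 0.2788] -24.4
cup [0.4163 0.1605] -34.1 [0.4188 0.1612] -25.5
cup [0.4341 0.0172] -35.0 [0.4368 0.0189] -31.0
cup [ 0.4171 -0.1403] -34.5 [ 0.4198 -0.1383] -40.1
cup [ 0.6049 -0.3141] -32.4 [ 0.6073 -0.3124] -56.8
seat (array([ 0.64598065, -0.00457012]), np.float64(-48.29378013776217)) (array([ 0.65191763, -0.00677336]), np.float64(-52.68548996121966))
plhole (array([ 0.5487654 , -0.07486534]), np.float64(-75.63380952032195)) (array([ 0.55192557, -0.07457986]), np.float64(-68.74262160624218))
pivot dot top [[0.55638424 0.07494385 0.068     ]] scene [[0.5586676  0.07589017 0.068     ]]Traceback (most recent call last):
  File "<stdin>", line 11, in <module>
  File "m.py", line 15, in ringfit
    s=minimize(cost,best[1],method='Nelder-Mead',options=dict(initial_simplex=np.array(best[1])+np.array([[0,0],[.003,0],[0,.003]]),xatol=1e-5,fatol=1e-3))
    res = _minimize_neldermead(fun, x0, args, callback, bounds=bounds,
                               **options)
    fxcc = func(xcc)
    fx = function(np.copy(x), *(wrapper_args + args))
  File "m.py", line 8, in cost
    a=samp(g,proj(n,circ((*p,z),Rin))).mean(); b=samp(g,proj(n,circ((*p,z),Rout))).mean()
                                                        ~~~~^^^^^^^^^^^^^^^^^^^^^
  File "h.py", line 6, in proj
    i,f=K(n); P=np.atleast_2d(P).astype(float); V=i["view"]
        ~^^^
  File "h.py", line 4, in K
    i=r.camera_info(n); f=200/np.tan(np.radians(i["vertical_fov"])/2); return i,f
ValueError: time passes only in moves, steps and waits
```

```bash
cat > cc.py <<'E'
from h import *
import pickle
pickle.dump({n:r.camera_info(n) for n in("top","scene")},open("cam.pkl","wb"))
E
python3 cc.py; python3 - <<'E'
s=open('h.py').read()
s=s.replace('from plant import r\n','from plant import r\nimport pickle,os\nCAM=pickle.load(open("cam.pkl","rb")) if os.path.exists("cam.pkl") else {}\n').replace('i=r.camera_info(n);','i=CAM[n];')
open('h.py','w').write(s)
E
python3 - <<'E'
from m import *
T=np.load("top.npy");S=np.load("scene.npy");gt=gray(T);gs=gray(S)
p=back("top",[(445.5,255)],.09)[0,:2]
print("bolt",ringfit("top",gt,p,.09,.009,.0145,1),ringfit("scene",gs,p,.09,.009,.0145,1))
print("bolt dot",back("top",[(360+429/5-.5,170+427/5-.5)],.09),back("scene",[(130+274/5-.5,200+296/5-.5)],.09))
print("drift top",back("top",[(360+597/5-.5,170+408/5-.5)],.122),back("scene",[(130+142/5-.5,200+377/5-.5)],.122))
print("rack corners top",back("top",[(360+x/5-.5,170+y/5-.5) for x,y in((337,370),(608,340),(628,462),(355,497))],.06))
print("rack corners scene",back("scene",[(130+x/5-.5,200+y/5-.5) for x,y in((395,316),(180,553),(57,493),(280,265))],.06))
print("knob",ringfit("top",gt,back("top",[(197,252)],.07)[0,:2],.07,.024,.031,-1))
print("pod corners",back("top",[(140+x/5-.5,150+y/5-.5) for x,y in((178,417),(385,388),(415,602),(207,630))],.04))
print("longmark",back("top",[(140+303/5-.5,150+x/5-.5) for x in(572,600)],.04))
print("white line",back("top",[(140+x/5-.5,150+y/5-.5) for x,y in((290,530),(308,552))],.07))
print("obj/eye",back("top",[(248.5,219.5),(405.5,217.5)],.044))
E
```

```text
bolt (array([ 0.4499887 , -0.30707386]), np.float64(-23.35242102916625)) (array([ 0.45325907, -0.30712314]), np.float64(-39.534113712298264))
bolt dot [[ 0.45036471 -0.30742274  0.09      ]] [[ 0.45206686 -0.30703421  0.09      ]]
drift top [[ 0.45993893 -0.38557908  0.122     ]] [[ 0.46322083 -0.38531506  0.122     ]]
rack corners top [[ 0.48025423 -0.26697919  0.06      ]
 [ 0.49385253 -0.4160678   0.06      ]
 [ 0.42792482 -0.4248168   0.06      ]
 [ 0.41223437 -0.27490525  0.06      ]]
rack corners scene [[ 0.48668689 -0.26965302  0.06      ]
 [ 0.50071687 -0.41666176  0.06      ]
 [ 0.43156669 -0.42473798  0.06      ]
 [ 0.41617218 -0.27651318  0.06      ]]
knob (array([0.46630253, 0.35120353]), np.float64(-85.96909980057822))
pod corners [[0.51665705 0.42035903 0.04      ]
 [0.53162682 0.30445579 0.04      ]
 [0.41466424 0.28749084 0.04      ]
 [0.3997879  0.40308262 0.04      ]]
longmark [[0.43127606 0.34959843 0.04      ]
 [0.4160158  0.34954481 0.04      ]]
white line [[0.45556621 0.34794427 0.07      ]
 [0.44381715 0.33811827 0.07      ]]
obj/eye [[ 0.55142089  0.21515821  0.044     ]
 [ 0.55160535 -0.21403899  0.044     ]]
```

```bash
cat > plan.py <<'E'
import sys,json
from h import *
from scipy.spatial.transform import Rotation as Ro
# usage: plan.py grip x y z yaw [x y z yaw...]  (m,deg); current pose -> waypoints; step<=45mm, 0.14rad
a=sys.argv[1:]; grip=float(a[0]); mx=45
if a[1].startswith('m'): mx=float(a[1][1:]); a=a[1:]
s=r.get_state(); p=s["tcp_pos"]*1000; R=Ro.from_euler('xyz',s["eef_rot"],degrees=True)
print("now",p.round(1),s["eef_rot"].round(2),"w",round(s["gripper_width"]*1000,1),"F",s["contact_force"].round(1),"t",round(s["time_s"],1))
w=np.array(a[1:],float).reshape(-1,4)
for x,y,z,yaw in w:
    q=np.array([x,y,z])*1000; Rt=Ro.from_euler('xyz',[180,0,yaw],degrees=True)
    d=q-p; rv=(R.inv()*Rt).as_rotvec(); n=max(1,int(np.ceil(max(np.linalg.norm(d)/mx,np.linalg.norm(rv)/.14)-1e-6)))
    rows=[]
    for i in range(n):
        rem=(R.inv()*Rt).as_rotvec()/(n-i); dd=R.inv().apply((q-p)/(n-i))
        row=[*[round(float(v),3) for v in rem],*[round(float(v),1) for v in dd],grip]; rows.append(row)
        p=p+R.apply(row[3:6]); R=R*Ro.from_rotvec(row[:3])
    print(f"{n} rows:",json.dumps(rows).replace(" ",""))
E
python3 plan.py 1 .55 .15 .25 180 .4615 -.3855 .2 180
```

```text
now [275.7 616.1 195.7] [-180.     -0.   -114.11] w 87.6 F [ 0.1 -0.7  0.1] t 0.5
13 rows: [[-0.0,-0.0,0.088,24.1,-33.9,-4.2,1.0],[-0.0,-0.0,0.089,21.0,-35.9,-4.2,1.0],[-0.0,-0.0,0.088,17.8,-37.6,-4.2,1.0],[-0.0,-0.0,0.089,14.4,-39.0,-4.2,1.0],[-0.0,-0.0,0.088,10.9,-40.2,-4.2,1.0],[-0.0,-0.0,0.089,7.3,-41.0,-4.2,1.0],[-0.0,-0.0,0.088,3.6,-41.4,-4.1,1.0],[-0.0,-0.0,0.089,-0.0,-41.6,-4.2,1.0],[-0.0,0.0,0.088,-3.7,-41.4,-4.1,1.0],[-0.0,0.0,0.089,-7.4,-40.9,-4.2,1.0],[-0.0,0.0,0.088,-11.0,-40.1,-4.1,1.0],[-0.0,0.0,0.089,-14.5,-39.0,-4.2,1.0],[-0.0,0.0,0.088,-17.9,-37.6,-4.1,1.0]]
13 rows: [[-0.0,0.0,0.0,6.8,-41.2,3.8,1.0],[-0.0,0.0,0.0,6.8,-41.2,3.8,1.0],[-0.0,0.0,0.0,6.8,-41.2,3.9,1.0],[-0.0,0.0,0.0,6.8,-41.2,3.8,1.0],[-0.0,0.0,0.0,6.8,-41.2,3.9,1.0],[-0.0,0.0,0.0,6.8,-41.2,3.8,1.0],[-0.0,0.0,0.0,6.8,-41.2,3.9,1.0],[-0.0,0.0,0.0,6.8,-41.2,3.8,1.0],[-0.0,0.0,0.0,6.8,-41.2,3.9,1.0],[-0.0,0.0,0.0,6.8,-41.2,3.8,1.0],[-0.0,0.0,0.0,6.9,-41.2,3.9,1.0],[-0.0,0.0,0.0,6.8,-41.2,3.8,1.0],[-0.0,0.0,0.0,6.9,-41.1,3.9,1.0]]
```

Call:
{"method": "step_arm", "body": {
  "deltas": [
    [0, 0, 0.088, 24, -34, -4, 1],
    [0, 0, 0.089, 21, -36, -4, 1],
    [0, 0, 0.088, 18, -37.5, -4, 1],
    [0, 0, 0.089, 14, -39, -4, 1],
    [0, 0, 0.088, 11, -40, -4, 1],
    [0, 0, 0.089, 7, -41, -4, 1],
    [0, 0, 0.088, 3.6, -41.4, -4, 1],
    [0, 0, 0.089, 0, -41.6, -4, 1],
    [0, 0, 0.088, -4, -41.4, -4, 1],
    [0, 0, 0.089, -7, -41, -4, 1]
  ]
}}

```text
time_s: 1.5
tcp_pos: [0.4866, 0.2462, 0.2369]
eef_rot: [180.0, 0.1, -166.3]
contact_force: [1.9, 1.6, 0.6]
gripper_width: 0.0877
```

```bash
python3 plan.py 1 .4615 -.3855 .2 180
```

```text
now [486.6 246.2 236.9] [ 1.7999e+02  1.2000e-01 -1.6630e+02] w 87.7 F [1.9 1.6 0.6] t 1.5
15 rows: [[0.0,0.0,0.016,11.6,-40.5,2.4,1.0],[0.0,0.0,0.016,11.0,-40.7,2.4,1.0],[0.0,0.0,0.016,10.3,-40.9,2.4,1.0],[0.0,0.0,0.016,9.6,-41.0,2.4,1.0],[0.0,0.0,0.016,9.0,-41.2,2.4,1.0],[0.0,0.0,0.016,8.3,-41.3,2.4,1.0],[0.0,0.0,0.016,7.7,-41.5,2.4,1.0],[0.0,0.0,0.016,7.0,-41.6,2.5,1.0],[0.0,0.0,0.016,6.3,-41.7,2.4,1.0],[0.0,0.0,0.016,5.7,-41.8,2.5,1.0],[0.0,0.0,0.016,5.0,-41.8,2.4,1.0],[0.0,0.0,0.016,4.3,-41.9,2.5,1.0],[0.0,0.001,0.016,3.7,-42.0,2.4,1.0],[0.0,0.0,0.016,3.0,-42.0,2.5,1.0],[0.001,0.001,0.015,2.3,-42.1,2.4,1.0]]
```

Call:
{"method": "step_arm", "body": {
  "deltas": [
    [0, 0, 0.024, 12, -45, 0, 1],
    [0, 0, 0.024, 11, -45, 0, 1],
    [0, 0, 0.024, 10, -45, 0, 1],
    [0, 0, 0.024, 9, -45, 0, 1],
    [0, 0, 0.024, 9, -45, 2, 1],
    [0, 0, 0.024, 8, -45, 2, 1],
    [0, 0, 0.024, 7, -45, 2, 1],
    [0, 0, 0.024, 7, -45, 2, 1],
    [0, 0, 0.024, 6, -45, 2, 1],
    [0, 0, 0.02, 6, -45, 2, 1]
  ]
}}

```text
time_s: 2.5
tcp_pos: [0.4578, -0.2283, 0.2277]
eef_rot: [179.9, 0.7, 179.6]
contact_force: [1.1, 0.6, 0.3]
gripper_width: 0.0878
```

```bash
python3 plan.py 1 .4615 -.3855 .2 180
```

```text
now [ 457.8 -228.3  227.7] [179.87   0.7  179.55] w 87.8 F [1.1 0.6 0.3] t 2.5
4 rows: [[0.001,0.003,-0.002,-1.1,-39.3,6.9,1.0],[0.0,0.003,-0.002,-1.1,-39.3,6.9,1.0],[0.001,0.003,-0.002,-1.0,-39.3,6.9,1.0],[0.0,0.003,-0.002,-1.0,-39.3,6.8,1.0]]
```

Call:
{"method": "step_arm", "body": {
  "deltas": [
    [0, 0.004, -0.002, -1, -40, 0, 1],
    [0, 0.004, -0.002, -1, -40, 0, 1],
    [0, 0.004, -0.002, -1, -40, 0, 1],
    [0, 0.002, -0.002, -1, -37, 0, 1],
    [0, 0, 0, 0, 0, 0, 1]
  ]
}}

```text
time_s: 3.0
tcp_pos: [0.458, -0.397, 0.2275]
eef_rot: [179.9, -0.1, 179.7]
contact_force: [-0.7, 0.2, -1.0]
gripper_width: 0.0875
```

```bash
python3 plan.py 1 .4615 -.3855 .079 180
python3 - <<'E'
from h import *
a=cap("top",2);b=cap("scene",2)
np.save("top1.npy",a);np.save("scene1.npy",b)
crop(b,100,180,240,330,5,"s3.png",1.6)
crop(a,400,180,520,290,6,"t4.png",1.6)
E
```

```text
now [ 458.  -397.   227.5] [ 1.7991e+02 -6.0000e-02  1.7970e+02] w 87.5 F [-0.7  0.2 -1. ] t 3.0
4 rows: [[0.0,-0.0,-0.001,-0.9,2.8,37.1,1.0],[0.001,-0.0,-0.001,-0.9,2.8,37.1,1.0],[0.0,-0.001,-0.002,-0.9,2.9,37.2,1.0],[0.001,-0.0,-0.001,-0.9,2.8,37.1,1.0]]
```

View pics/s3.png

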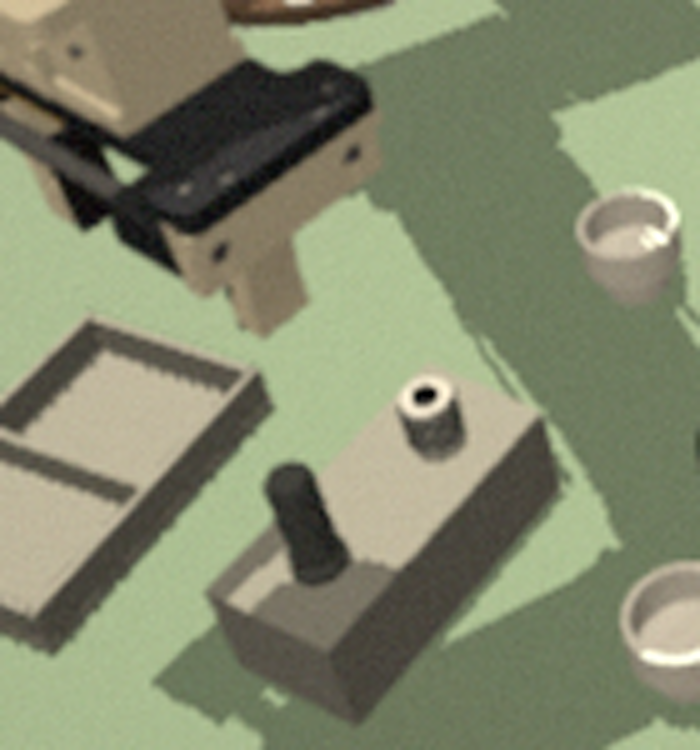

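View pics/t4.png

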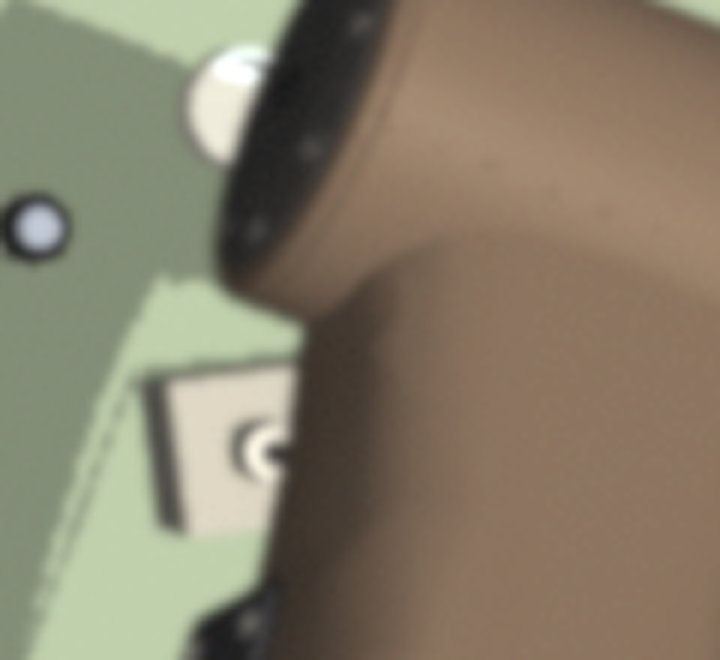

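```bash
python3 - <<'E'
from h import *
b=np.load("scene1.npy")
c=np.array([.458,-.397,.2275]); P=[]
for sx in(-1,1):
    for y in(-.0095,.0095):
        for d in(.044,.065): P.append(c+[sx*d,y,0])
uv=proj("scene",P); print(uv.round(1))
crop(b,100,180,240,330,5,"s4.png",1.6,uv)
E
```

```text
[[119.2 238.2]
 [112.3 234. ]
 [127.2 232.4]
 [120.4 228.3]
 [149.5 256.7]
 [157.2 261.4]
 [157.4 250.3]
 [165.1 254.9]]
```

View pics/s4.png

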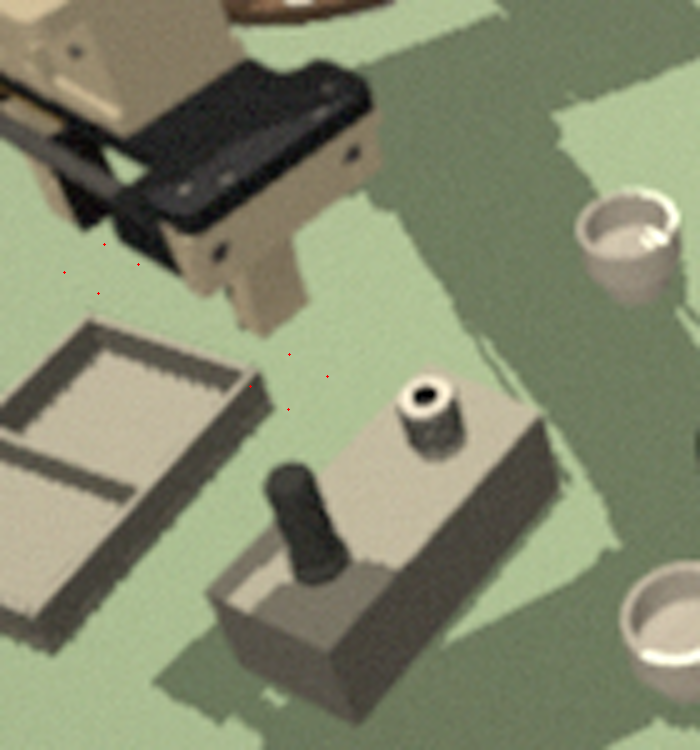

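```bash
python3 - <<'E'
from h import *
b=cap("scene",1); s=r.get_state(); print(s["tcp_pos"],s["qd"].round(1))
c=s["tcp_pos"]; P=[]
for k in (0,.02,.035):
  for sx in(-1,1):
    for y in(-.0095,.0095):
        for d in(.044,.065): P.append(c+[sx*d,y,k])
crop(b,80,160,200,280,6,"s5.png",1.6,proj("scene",P))
E
```

```text
[ 0.45868599 -0.39248316  0.22875679] [ 0.5 -0.4 -0.   0.   0.   0.1]
```

View pics/s5.png

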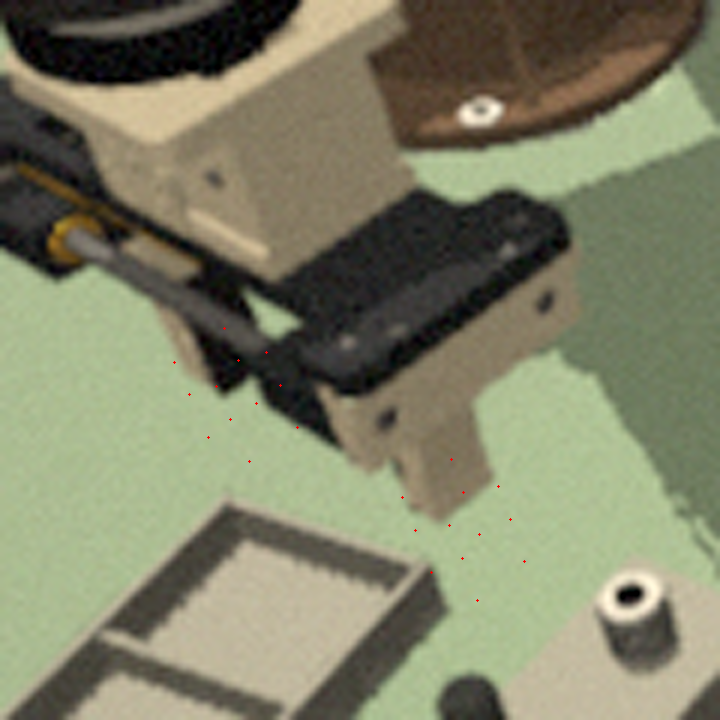

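Call:
{"method": "step_arm", "body": {
  "deltas": [
    [0, 0, 0, 0, 0, 0, -1],
    [0, 0, 0, 0, 0, 0, -1],
    [0, 0, 0, 0, 0, 0, -1],
    [0, 0, 0, 0, 0, 0, -1],
    [0, 0, 0, 0, 0, 0, -1],
    [0, 0, 0, 0, 0, 0, -1],
    [0, 0, 0, 0, 0, 0, -1],
    [0, 0, 0, 0, 0, 0, -1]
  ]
}}

```text
time_s: 4.05
tcp_pos: [0.4599, -0.3892, 0.2306]
eef_rot: [179.9, 0.2, -179.8]
contact_force: [-0.4, -0.2, -0.1]
gripper_width: 0.0294
```

```bash
python3 - <<'E'
from h import *
b=cap("scene",1); s=r.get_state(); print(s["tcp_pos"],s["qd"].round(1),s["gripper_width"])
c=s["tcp_pos"]; P=[]
for k in (0,.02,.035):
  P.append(c+[0,0,k])
crop(b,80,160,200,280,6,"s6.png",1.6,proj("scene",P))
E
```

```text
[ 0.45990984 -0.38918244  0.23062753] [-0.1 -0.   0.  -0.  -0.  -0.1] 0.02527079989048416
```

View pics/s6.png

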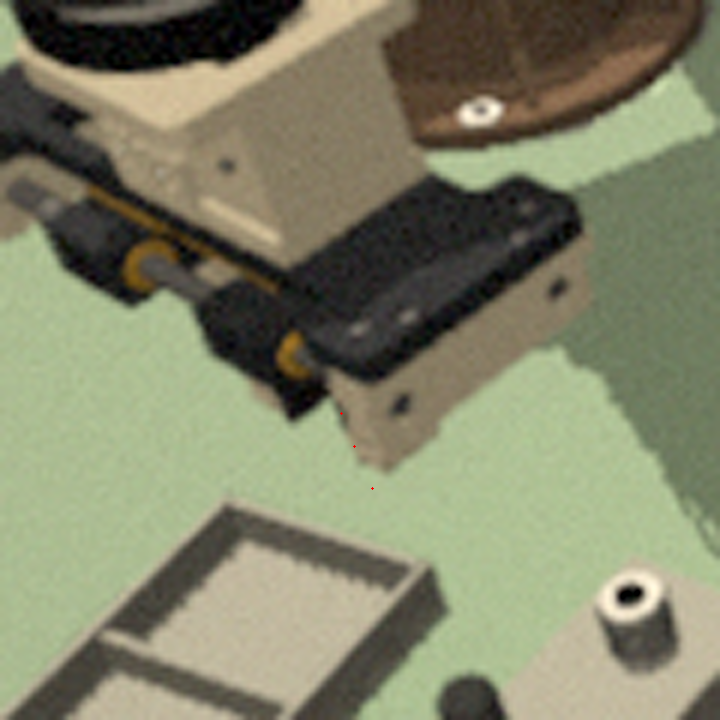

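```bash
python3 - <<'E'
from h import *
s=r.get_state();c=s["tcp_pos"]
b=cap("scene",1)
P=[]
for ax,ay in((.0965,.039),(.039,.0965)):
  for sx in(-1,1):
    for sy in(-1,1): 
      u=proj("scene",c+[sx*ax,sy*ay,.066])[0]; print(ax,sx,sy,u.round(0),((u-[80,160])*6).round())
print(r.grasp_offset)
crop(b,0,60,240,280,3,"s7.png",1.6)
T=cap("top",1); cv2.imwrite("pics/t7.png",T[:,:,::-1])
E
```

```text
0.0965 -1 -1 [ 80. 209.] [  1. 296.]
0.0965 -1 1 [116. 187.] [216. 164.]
0.0965 1 -1 [151. 252.] [423. 550.]
0.0965 1 1 [185. 224.] [630. 386.]
0.039 -1 -1 [ 70. 241.] [-61. 484.]
0.039 -1 1 [158. 182.] [470. 133.]
0.039 1 -1 [ 99. 260.] [111. 598.]
0.039 1 1 [186. 196.] [634. 214.]
0.0188
```

View pics/s7.png

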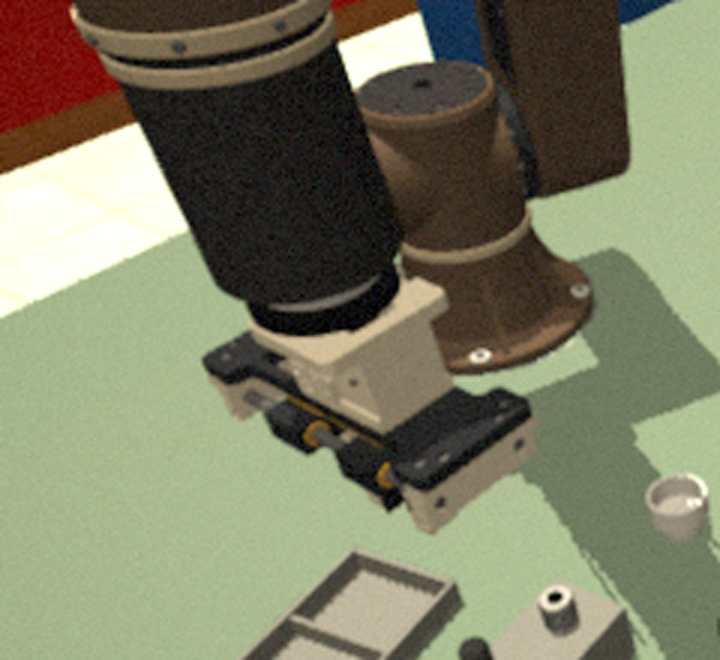

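View pics/t7.png

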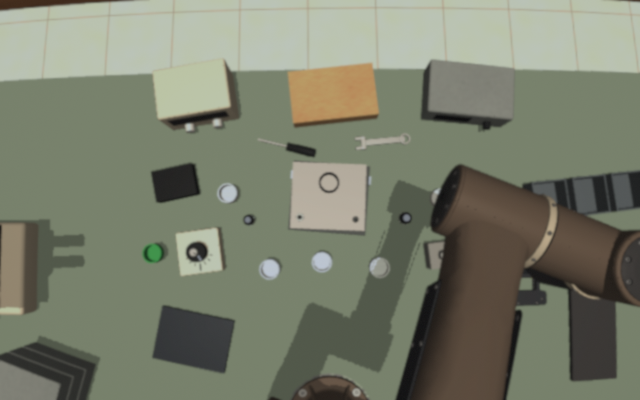

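```bash
python3 - <<'E'
from h import *
T=np.load("top.npy"); c=np.array([.2757,.6161,.1957]); yaw=np.radians(-114.1); x=np.array([np.cos(yaw),np.sin(yaw),0]); y=np.array([np.sin(yaw),-np.cos(yaw),0])
P=[c]
for sx in(-1,1):
  P+= [c+x*sx*.044,c+x*sx*.065]
  for sy in (-1,1): P.append(c+x*sx*.0965+y*sy*.039+[0,0,.066])
crop(T,0,280,120,400,6,"t8.png",2,proj("top",P))
E
```

```text
(no output)
```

View pics/t8.png

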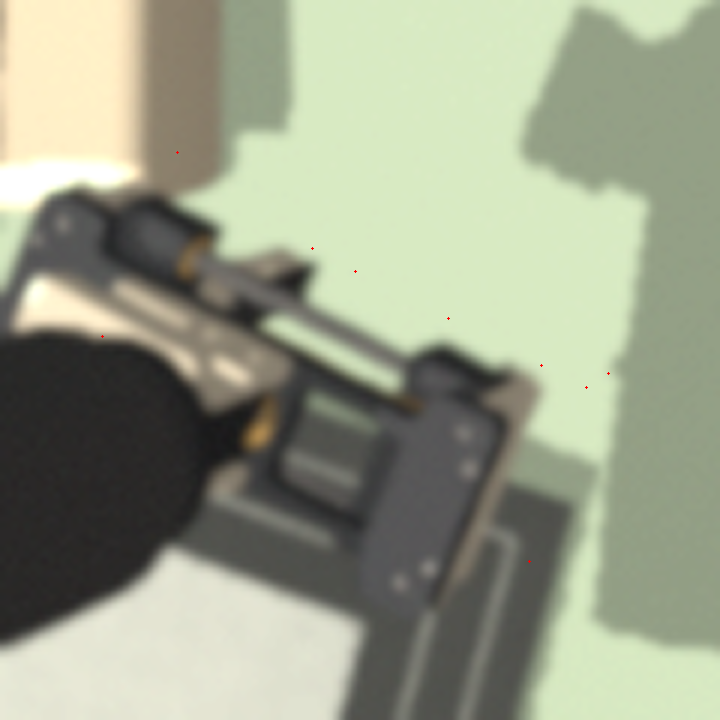

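Call:
{"method": "step_arm", "body": {
  "deltas": [
    [0, 0, 0, 0, 0, 0, 1],
    [0, 0, 0, 0, 0, 0, 1],
    [0, 0, 0, 0, 0, 0, 1],
    [0, 0, 0, 0, 0, 0, 1],
    [0, 0, 0, -1, -1, 30, 1],
    [0, 0, 0, -1, -1, 30, 1],
    [0, 0, 0, 0, 0, 30, 1],
    [0, 0, 0, 0, 0, 20, 1],
    [0, 0, 0, 0, 0, 0, 1]
  ]
}}

```text
time_s: 5.1
tcp_pos: [0.4635, -0.3922, 0.1189]
eef_rot: [-179.9, 0.4, -179.8]
contact_force: [0.3, 0.0, 0.6]
gripper_width: 0.0832
```

```bash
python3 plan.py 1 .4615 -.3855 .079 180
python3 - <<'E'
from h import *
s=r.get_state();c=s["tcp_pos"]
b=cap("scene",1)
P=[c]
for k in(0,.02,.04): P+=[c+[.0435,.0095,k],c+[.0435,-.0095,k],c+[.064,.0095,k],c+[.064,-.0095,k]]
crop(b,80,180,220,320,5,"s9.png",1.6,proj("scene",P))
E
```

```text
now [ 463.5 -392.2  118.9] [-179.93    0.42 -179.79] w 83.2 F [0.3 0.  0.6] t 5.1
1 rows: [[-0.001,0.007,0.004,2.3,6.7,39.8,1.0]]
```

View pics/s9.png

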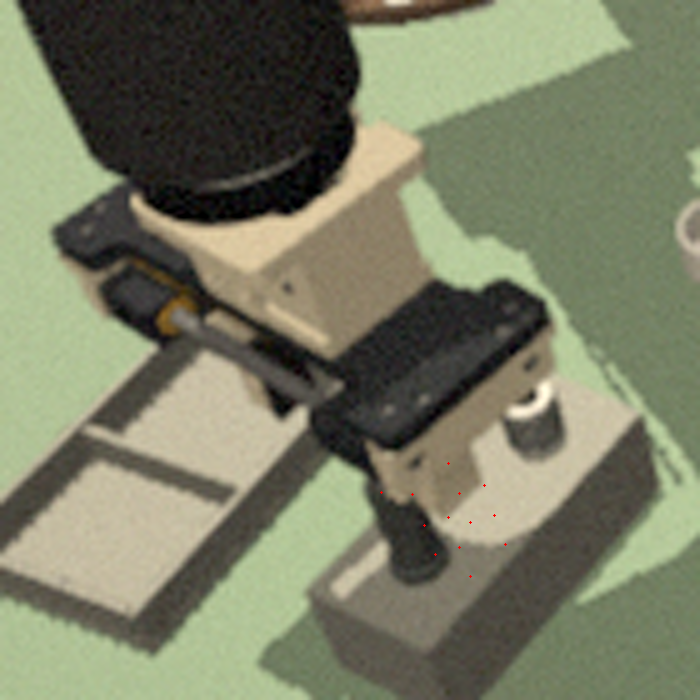

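Call:
{"method": "step_arm", "body": {
  "deltas": [
    [0, 0.004, 0.002, 1, 3, 20, 1],
    [0, 0.003, 0.002, 1, 3, 20, 1],
    [0, 0, 0, 0, 0, 0, 1]
  ]
}}

```text
time_s: 5.45
tcp_pos: [0.4654, -0.3886, 0.0845]
eef_rot: [-179.6, 0.4, -180.0]
contact_force: [-0.8, -0.4, 0.1]
gripper_width: 0.0878
```

```bash
python3 plan.py 1 .4615 -.3855 .079 180
python3 - <<'E'
from h import *
s=r.get_state();c=s["tcp_pos"]
b=cap("scene",1)
crop(b,80,180,220,320,5,"s10.png",1.6,[])
E
```

```text
now [ 465.4 -388.6   84.5] [-179.64    0.42 -179.95] w 87.8 F [-0.8 -0.4  0.1] t 5.5
1 rows: [[-0.006,0.007,0.001,4.0,3.2,5.5,1.0]]
```

View pics/s10.png

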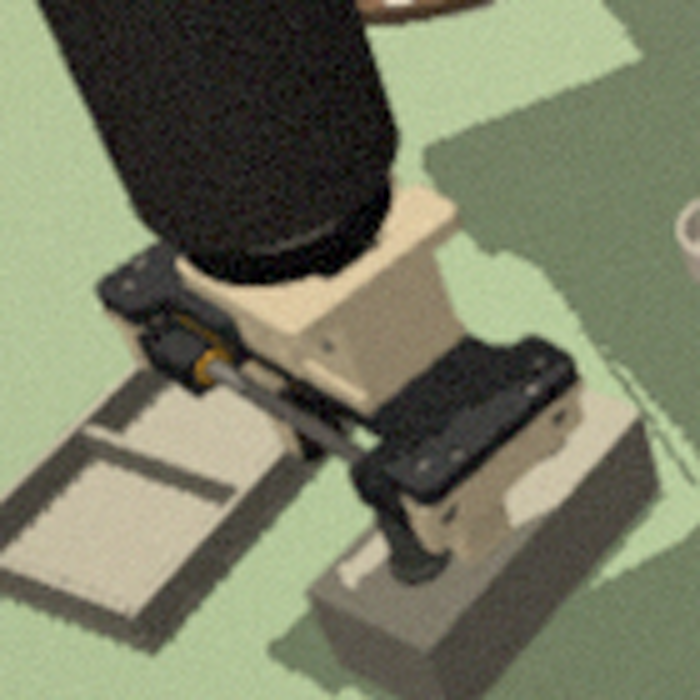

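```bash
python3 - <<'E'
from h import *
b=cap("scene",3);np.save("sc11.npy",b)
crop(b,120,220,200,310,9,"s11.png",2.2,[])
a=cap("top",2);np.save("tp11.npy",a)
crop(a,380,170,540,310,5,"t11.png",2.2,[])
print(r.get_state()["tcp_pos"])
E
```

```text
[ 0.46676731 -0.38956093  0.08665057]
```

View pics/s11.png

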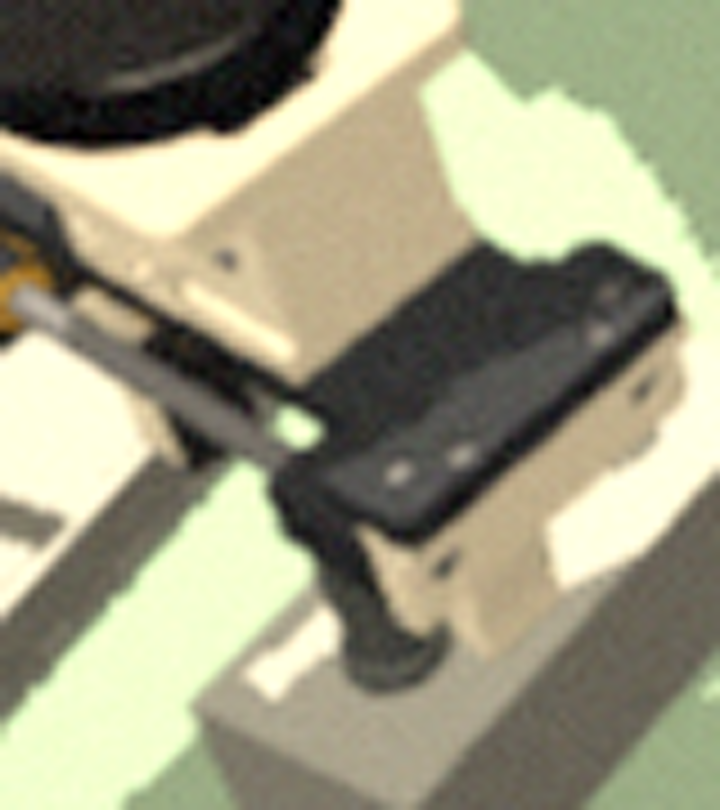

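View pics/t11.png

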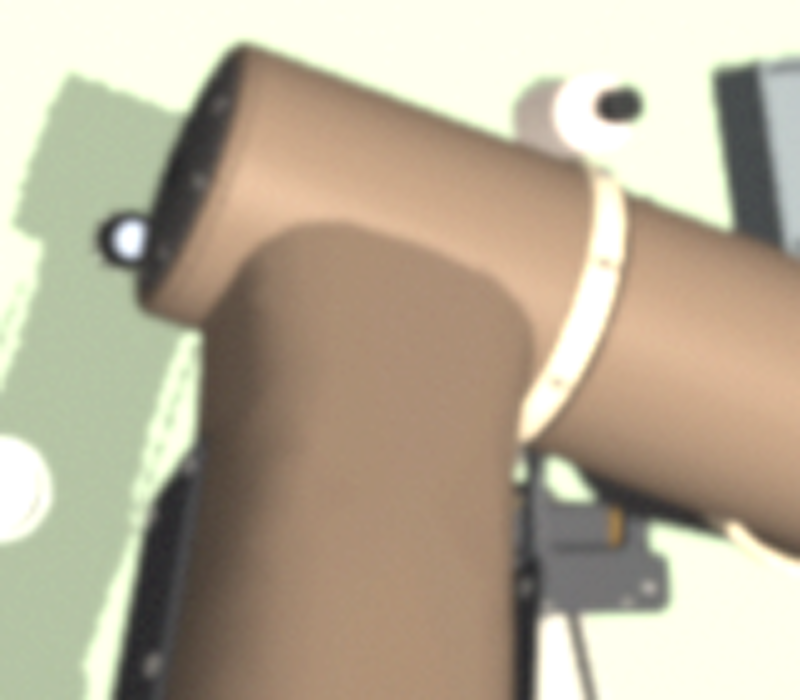

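```bash
python3 - <<'E'
from h import *
for z in(.087,.1,.12,.13): print(z,"tip",back("scene",[(173.9,292.3)],z).round(3), "left finger tip", back("scene",[(120+190/9,220+470/9)],z).round(3))
for z in(.15,.17,.19,.21,.23): print(z,"leftend top",back("top",[(380+668/5,170+605/5)],z).round(3), "scene leftfar", back("scene",[(80+100/5,180+290/5)],z).round(3), "right near corner", back("scene",[(120+405/9,220+530/9)],z).round(3), "right far",back("scene",[(120+675/9,220+310/9)],z).round(3))
E
```

```text
0.087 tip [[ 0.501 -0.385  0.087]] left finger tip [[ 0.397 -0.387  0.087]]
0.1 tip [[ 0.51 -0.39  0.1 ]] left finger tip [[ 0.408 -0.392  0.1  ]]
0.12 tip [[ 0.524 -0.397  0.12 ]] left finger tip [[ 0.426 -0.399  0.12 ]]
0.13 tip [[ 0.531 -0.401  0.13 ]] left finger tip [[ 0.434 -0.403  0.13 ]]
0.15 leftend top [[ 0.36  -0.461  0.15 ]] scene leftfar [[ 0.297 -0.396  0.15 ]] right near corner [[ 0.506 -0.396  0.15 ]] right far [[ 0.51  -0.315  0.15 ]]
0.17 leftend top [[ 0.363 -0.452  0.17 ]] scene leftfar [[ 0.319 -0.404  0.17 ]] right near corner [[ 0.521 -0.404  0.17 ]] right far [[ 0.525 -0.326  0.17 ]]
0.19 leftend top [[ 0.366 -0.443  0.19 ]] scene leftfar [[ 0.341 -0.412  0.19 ]] right near corner [[ 0.537 -0.412  0.19 ]] right far [[ 0.541 -0.336  0.19 ]]
0.21 leftend top [[ 0.369 -0.433  0.21 ]] scene leftfar [[ 0.363 -0.42   0.21 ]] right near corner [[ 0.553 -0.42   0.21 ]] right far [[ 0.556 -0.347  0.21 ]]
0.23 leftend top [[ 0.371 -0.424  0.23 ]] scene leftfar [[ 0.385 -0.428  0.23 ]] right near corner [[ 0.568 -0.427  0.23 ]] right far [[ 0.572 -0.357  0.23 ]]
```

Call:
{"method": "step_arm", "body": {
  "deltas": [
    [0, 0.007, 0, 4, 3, 5, 1],
    [0, 0, 0, 2, 0, 2, -1],
    [0, 0, 0, 0, 0, 0, -1],
    [0, 0, 0, 0, 0, 0, -1],
    [0, 0, 0, 0, 0, 0, -1],
    [0, 0, 0, 0, 0, 0, -1],
    [0, 0, 0, 0, 0, 0, -1],
    [0, 0, 0, 0, 0, 0, -1],
    [0, 0, 0, 0, 0, 0, -1],
    [0, 0, 0, 0, 0, 0, -1]
  ],
  "squeeze": 8
}}

```text
time_s: 6.75
tcp_pos: [0.4608, -0.3869, 0.0805]
eef_rot: [-179.5, 0.3, -180.0]
contact_force: [0.1, -0.7, 0.4]
gripper_width: 0.0212
```

```bash
python3 - <<'E'
from h import *
b=cap("scene",2);np.save("sc12.npy",b)
crop(b,120,220,200,310,9,"s12.png",2.2,proj("scene",[[.4608,-.3869,.0805+k] for k in(0,.019,.04)]))
print(r.get_state()["tcp_pos"])
E
```

```text
[ 0.46060805 -0.38683532  0.08047817]
```

View pics/s12.png

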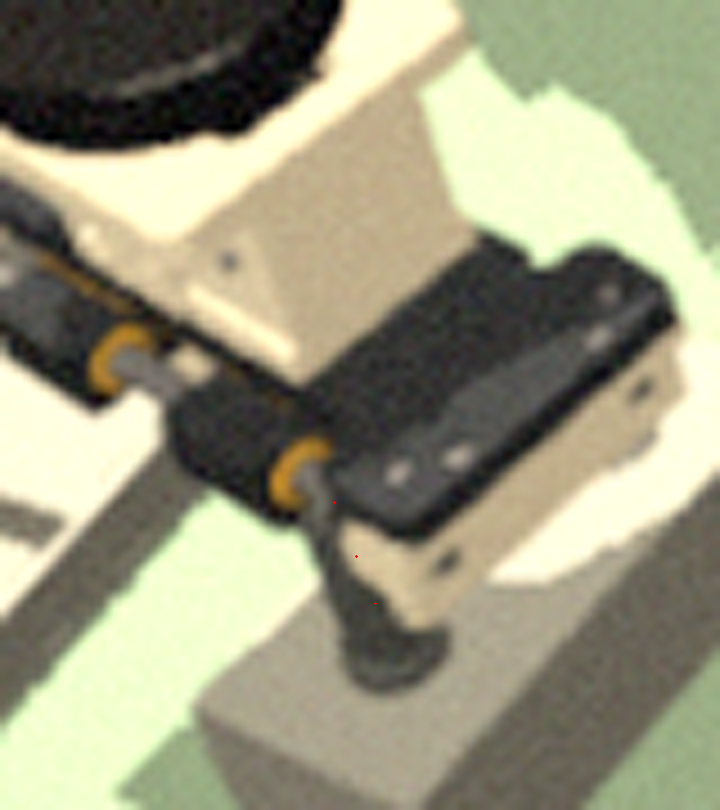

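Call:
{"method": "step_arm", "body": {
  "deltas": [
    [0, 0, 0, 0, 0, 0, -1],
    [0, 0, 0, 0, 0, -15, -1],
    [0, 0, 0, 0, 0, -30, -1],
    [0, 0, 0, 0, 0, -30, -1],
    [0, 0, 0, 0, 0, -30, -1],
    [0, 0, 0, 0, 0, -30, -1],
    [0, 0, 0, 0, 0, -10, -1]
  ],
  "squeeze": 45
}}

```text
time_s: 7.55
tcp_pos: [0.4576, -0.384, 0.226]
eef_rot: [-179.8, -0.1, 180.0]
contact_force: [-0.3, -0.0, -0.4]
gripper_width: 0.0189
```

```bash
python3 - <<'E'
from h import *
b=cap("scene",2);np.save("sc13.npy",b)
s=r.get_state();c=s["tcp_pos"];print(c,s["eef_rot"],s["contact_force"],s["gripper_width"])
c0=c+[0,0,-.0805+.060]
crop(b,100,200,220,320,6,"s13.png",2.0,proj("scene",[c0+[0,0,k] for k in(-.05,0,.062)]))
E
```

```text
[ 0.45727003 -0.38347742  0.22413272] [-179.83499325   -0.205045    179.9633523 ] [-0.23647897 -0.6033503  -2.25303886] 0.018736549107980276
```

View pics/s13.png

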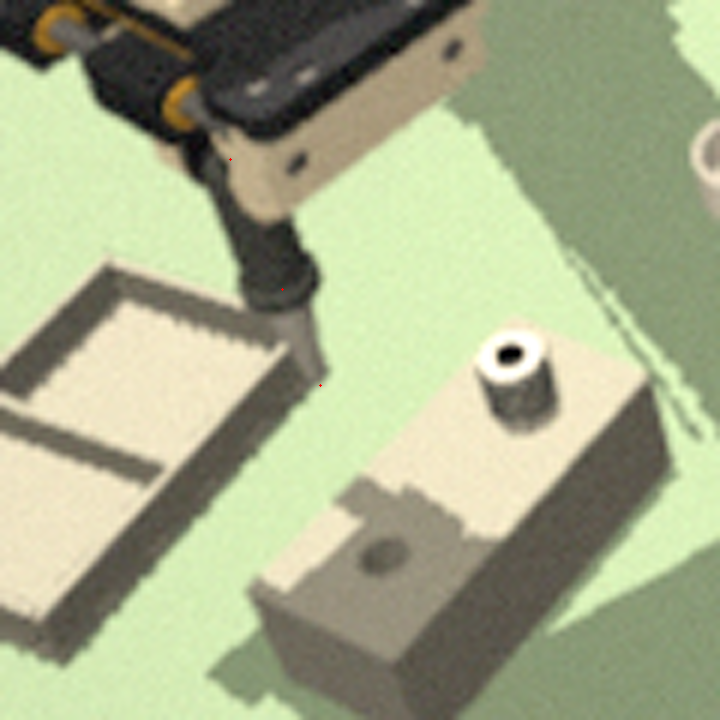

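```bash
python3 plan.py -1 .5465 -.076 .16 180
```

```text
now [ 457.3 -383.5  224.1] [-179.83   -0.21  179.96] w 18.7 F [-0.2 -0.6 -2.3] t 7.7
8 rows: [[-0.0,-0.0,-0.0,-11.2,38.5,7.9,-1.0],[-0.0,-0.001,-0.0,-11.2,38.5,7.9,-1.0],[-0.0,-0.0,-0.0,-11.1,38.5,7.9,-1.0],[-0.001,-0.001,-0.0,-11.1,38.4,7.9,-1.0],[-0.0,-0.0,-0.0,-11.1,38.4,7.9,-1.0],[-0.001,-0.001,-0.0,-11.2,38.5,7.9,-1.0],[-0.0,-0.0,-0.0,-11.1,38.4,7.9,-1.0],[-0.001,-0.001,-0.001,-11.2,38.5,8.0,-1.0]]
```

Call:
{"method": "step_arm", "body": {
  "deltas": [
    [0, 0, 0, -11, 38, 0, -1],
    [0, 0, 0, -11, 40, 0, -1],
    [0, 0, 0, -11, 40, 0, -1],
    [0, 0, 0, -11, 40, 0, -1],
    [0, 0, 0, -11, 40, 5, -1],
    [0, 0, 0, -11, 40, 5, -1],
    [0, 0, 0, -11, 38, 5, -1],
    [0, 0, 0, -8, 25, 5, -1],
    [0, 0, 0, 0, 0, 0, -1]
  ]
}}

```text
time_s: 8.55
tcp_pos: [0.5367, -0.0702, 0.183]
eef_rot: [179.8, -1.6, 179.6]
contact_force: [0.2, -0.3, -0.9]
gripper_width: 0.0184
```

```bash
python3 plan.py -1 .5465 -.076 .145 180
```

```text
now [536.7 -70.2 183. ] [179.85  -1.56 179.56] w 18.4 F [ 0.2 -0.3 -0.9] t 8.6
1 rows: [[0.003,-0.027,-0.008,-10.9,-5.8,37.7,-1.0]]
```

Call:
{"method": "step_arm", "body": {
  "deltas": [
    [0.002, -0.02, -0.006, -8, -4, 10, -1],
    [0.001, -0.01, -0.004, -3, -2, 12, -1],
    [0, 0, 0, 0, 0, 12, -1],
    [0, 0, 0, 0, 0, 0, -1]
  ]
}}

```text
time_s: 8.95
tcp_pos: [0.5435, -0.0758, 0.1408]
eef_rot: [-180.0, -0.4, -179.8]
contact_force: [-0.5, -0.9, -0.8]
gripper_width: 0.0187
```

```bash
python3 plan.py -1 .5465 -.076 .135 180
python3 - <<'E'
from h import *
b=cap("scene",2);
s=r.get_state();c=s["tcp_pos"];t=c+[0,.0013,-.0705];print(c,t)
crop(b,240,160,340,260,7,"s14.png",2.0,proj("scene",[t,[.5497,-.0748,.06],t-[0,0,.0]]))
a=cap("top",2); crop(a,300,150,400,250,7,"t14.png",2)
E
```

```text
now [543.5 -75.8 140.8] [-179.96   -0.37 -179.76] w 18.7 F [-0.5 -0.9 -0.8] t 8.9
1 rows: [[-0.001,-0.006,0.004,-3.1,-0.3,5.7,-1.0]]
[ 0.54485425 -0.07577475  0.1427726 ] [ 0.54485425 -0.07447475  0.0722726 ]
```

View pics/s14.png

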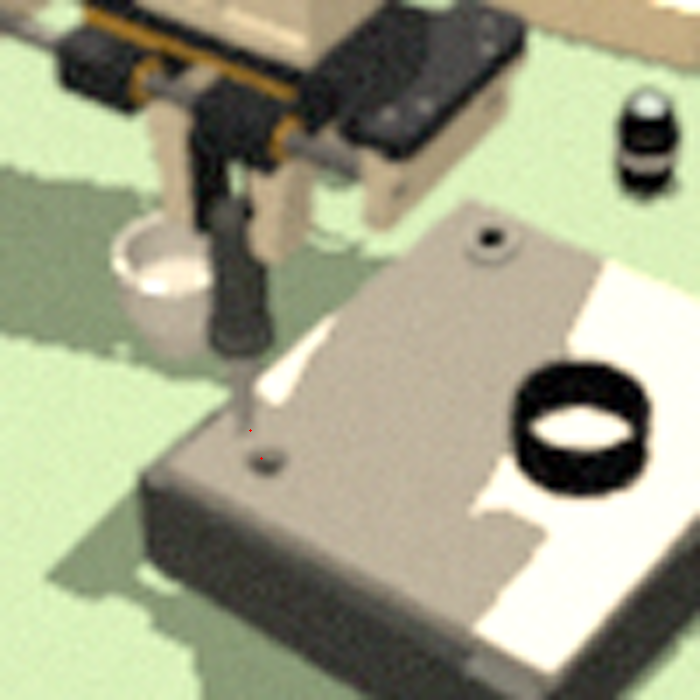

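View pics/t14.png

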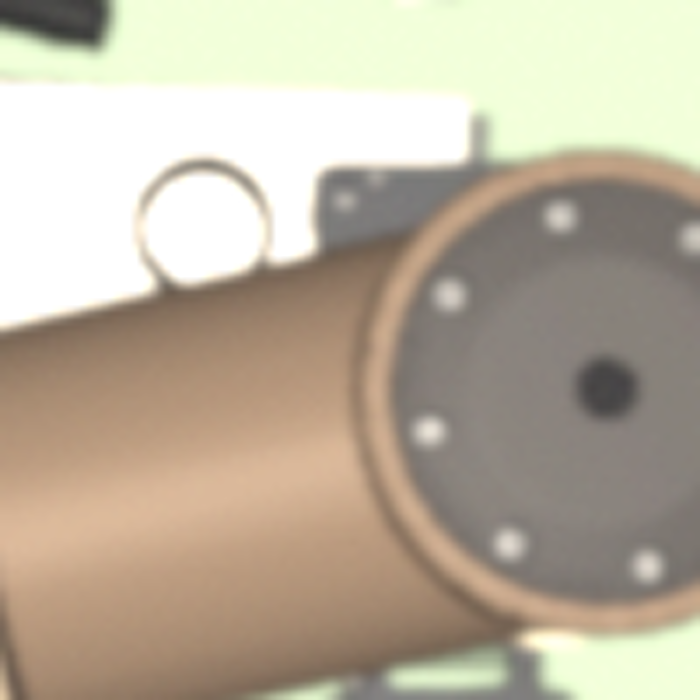

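```bash
python3 - <<'E'
from h import *
b=cap("scene",4);np.save("sc15.npy",b)
s=r.get_state();c=s["tcp_pos"];t=c+[0,.0013,-.0705];print(c,s["eef_rot"])
crop(b,262,185,302,232,16,"s15.png",2.0,proj("scene",np.r_[[t+[0,0,k] for k in(0,.02,.036,.05,.058,.08,.1,.112)],circ((.5497,-.0748,.06),.008,24)]))
E
```

```text
[ 0.54599617 -0.07533533  0.14427585] [-1.79985426e+02 -1.69931451e-02 -1.79710557e+02]
```

View pics/s15.png

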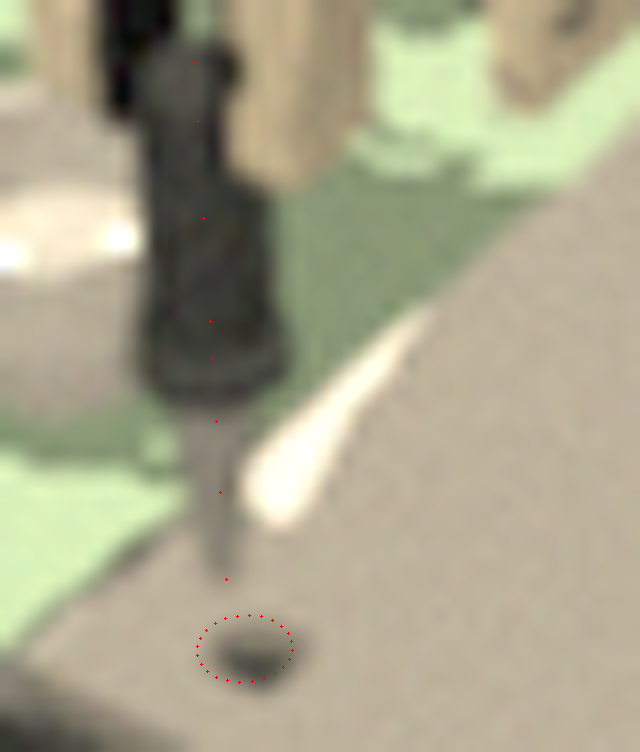

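Call:
{"method": "step_arm", "body": {
  "deltas": [
    [0, 0, 0, -1, 0, 8, -1],
    [0, 0, 0, 0, 0, 6, -1],
    [0, 0, 0, 0, 0, 6, -1],
    [0, 0, 0, 0, 0, 0, -1]
  ]
}}

```text
time_s: 9.75
tcp_pos: [0.5473, -0.0752, 0.123]
eef_rot: [180.0, 0.1, -179.7]
contact_force: [-0.1, 0.2, -1.7]
gripper_width: 0.0191
```

```bash
python3 plan.py -1 .547 -.0755 .118 180
```

```text
now [547.3 -75.2 123. ] [ 1.7999e+02  5.0000e-02 -1.7972e+02] w 19.1 F [-0.1  0.2 -1.7] t 9.8
1 rows: [[0.0,0.001,0.005,0.3,-0.3,5.0,-1.0]]
```

Call:
{"method": "step_arm", "body": {
  "deltas": [
    [0, 0, 0.004, 0, 0, 5, -1],
    [0, 0, 0, 0, 0, 5, -1],
    [0, 0, 0, 0, 0, 0, -1]
  ]
}}

```text
time_s: 10.05
tcp_pos: [0.5479, -0.0752, 0.1122]
eef_rot: [180.0, 0.1, -180.0]
contact_force: [1.3, 0.5, -2.0]
gripper_width: 0.0192
```

```bash
python3 plan.py -1 .546 -.0755 .105 180
```

```text
now [547.9 -75.2 112.2] [ 1.8000e+02  1.0000e-01 -1.7995e+02] w 19.2 F [ 1.3  0.5 -2. ] t 10.1
1 rows: [[0.0,0.002,0.001,1.9,-0.3,7.2,-1.0]]
```

Call:
{"method": "step_arm", "body": {
  "deltas": [
    [0, 0, 0, 1, 0, 4, -1],
    [0, 0, 0, 1, 0, 4, -1],
    [0, 0, 0, 0.5, 0, 3, -1],
    [0, 0, 0, 0, 0, 0, -1]
  ]
}}

```text
time_s: 10.45
tcp_pos: [0.5479, -0.0749, 0.1016]
eef_rot: [180.0, 0.4, -179.9]
contact_force: [2.0, 0.6, -3.2]
gripper_width: 0.0192
```

```bash
python3 plan.py -1 .545 -.0755 .09 180
```

```text
now [547.9 -74.9 101.6] [ 179.98    0.39 -179.91] w 19.2 F [ 2.   0.6 -3.2] t 10.4
1 rows: [[0.0,0.007,0.002,2.9,-0.6,11.5,-1.0]]
```

Call:
{"method": "step_arm", "body": {
  "deltas": [
    [0, 0.004, 0, 3, 0, 4, -1],
    [0, 0.003, 0, 3, 0, 4, -1],
    [0, 0, 0, 2, 0, 3, -1],
    [0, 0, 0, 0, 0, 0, -1]
  ]
}}

```text
time_s: 10.85
tcp_pos: [0.5415, -0.0746, 0.0907]
eef_rot: [180.0, 0.2, -179.9]
contact_force: [3.9, 0.3, -2.4]
gripper_width: 0.0186
```

```bash
python3 plan.py -1 .545 -.0755 .09 180
```

```text
now [541.5 -74.6  90.7] [ 179.96    0.22 -179.87] w 18.6 F [ 3.9  0.3 -2.4] t 10.8
1 rows: [[0.001,0.004,0.002,-3.5,-1.0,0.7,-1.0]]
```

Call:
{"method": "step_arm", "body": {
  "deltas": [
    [0, 0, 0, -1, 0, 3, -1],
    [0, 0, 0, 0, 0, 3, -1],
    [0, 0, 0, 0, 0, 3, -1],
    [0, 0, 0, 0, 0, 0, -1]
  ]
}}

```text
time_s: 11.25
tcp_pos: [0.5427, -0.0745, 0.081]
eef_rot: [180.0, 0.2, -179.9]
contact_force: [3.3, -0.7, -1.5]
gripper_width: 0.019
```

```bash
python3 plan.py -1 .545 -.0755 .08 180; python3 - <<'E'
from h import *
b=cap("scene",3)
crop(b,230,170,340,270,7,"s16.png",2)
E
```

```text
now [542.7 -74.5  81. ] [ 179.96    0.23 -179.87] w 19.0 F [ 3.3 -0.7 -1.5] t 11.2
1 rows: [[0.001,0.004,0.002,-2.3,-1.0,1.0,-1.0]]
```

View pics/s16.png

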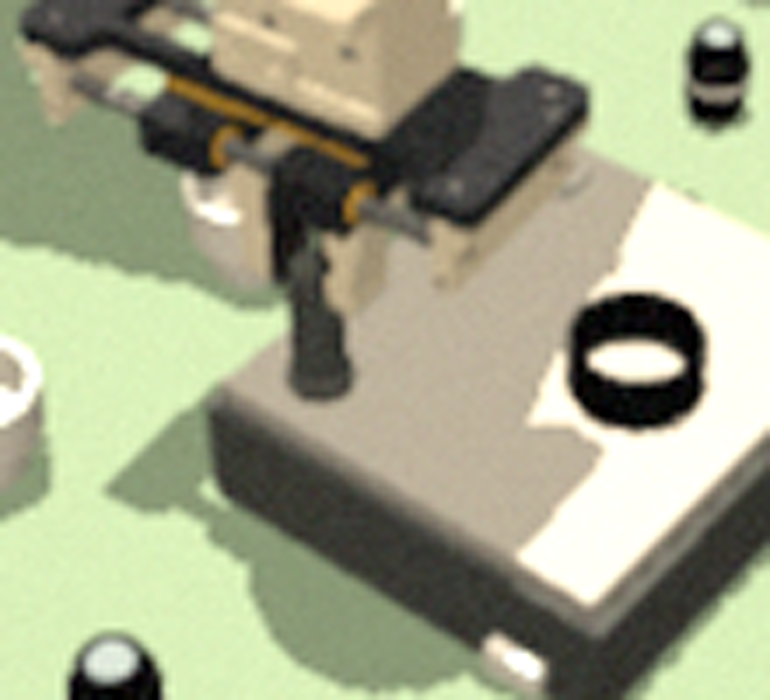

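Call:
{"method": "step_arm", "body": {
  "deltas": [
    [0, 0, 0, -0.7, 0, 0, -1],
    [0, 0, 0, 0, 0, 0, -1]
  ]
}}

```text
time_s: 11.6
tcp_pos: [0.543, -0.0746, 0.081]
eef_rot: [180.0, 0.2, -179.9]
contact_force: [3.0, -0.9, -1.9]
gripper_width: 0.0188
```

```bash
python3 plan.py -1 .543 -.0745 .08 180
```

```text
now [543.  -74.6  81. ] [ 1.7996e+02  1.7000e-01 -1.7988e+02] w 18.8 F [ 3.  -0.9 -1.9] t 11.6
1 rows: [[0.001,0.003,0.002,-0.0,0.1,1.0,-1.0]]
```

Call:
{"method": "step_arm", "body": {
  "deltas": [
    [0, 0, 0, -1.5, 0, 1, -1],
    [0, 0, 0, 0, 0, 0, -1]
  ]
}}

```text
time_s: 11.8
tcp_pos: [0.5438, -0.0748, 0.0805]
eef_rot: [180.0, 0.1, -179.9]
contact_force: [1.7, 0.6, -0.2]
gripper_width: 0.0186
```

Call:
{"method": "step_arm", "body": {
  "deltas": [
    [0, 0, 0, 0, 0, -8, -1],
    [0, 0, 0, 0, 0, -10, -1],
    [0, 0, 0, 0, 0, -15, -1],
    [0, 0, 0, 0, 0, -20, -1],
    [0, 0, 0, 0, 0, -25, -1],
    [0, 0, 0, 0, 0, -30, -1],
    [0, 0, 0, 0, 0, -30, -1],
    [0, 0, 0, 0, 0, -5, -1]
  ]
}}

```text
time_s: 12.6
tcp_pos: [0.537, -0.076, 0.2301]
eef_rot: [-179.9, -0.7, -180.0]
contact_force: [0.3, 0.1, -1.5]
gripper_width: 0.019
```

```bash
python3 plan.py -1 .4605 -.3868 .2 180
```

```text
now [537.  -76.  230.1] [-179.94   -0.66 -179.97] w 19.0 F [ 0.3  0.1 -1.5] t 12.6
8 rows: [[-0.0,-0.001,0.0,9.5,-38.8,3.9,-1.0],[-0.0,-0.002,0.0,9.5,-38.8,3.9,-1.0],[-0.0,-0.001,0.0,9.6,-38.8,3.9,-1.0],[-0.0,-0.002,0.0,9.6,-38.9,3.9,-1.0],[-0.0,-0.001,0.0,9.6,-38.8,3.8,-1.0],[-0.0,-0.002,0.0,9.5,-38.9,3.8,-1.0],[-0.0,-0.001,0.0,9.6,-38.8,3.9,-1.0],[-0.001,-0.002,0.001,9.5,-38.9,3.8,-1.0]]
```

Call:
{"method": "step_arm", "body": {
  "deltas": [
    [0, -0.001, 0, 9, -40, 0, -1],
    [0, -0.002, 0, 10, -42, 0, -1],
    [0, -0.001, 0, 10, -42, 0, -1],
    [0, -0.002, 0, 10, -42, 2, -1],
    [0, -0.001, 0, 10, -42, 2, -1],
    [0, -0.002, 0, 10, -42, 2, -1],
    [0, -0.001, 0, 10, -40, 2, -1],
    [0, -0.002, 0, 8, -25, 2, -1],
    [0, 0, 0, 0, 0, 0, -1]
  ]
}}

```text
time_s: 13.5
tcp_pos: [0.4497, -0.3987, 0.2202]
eef_rot: [179.6, -0.5, -179.8]
contact_force: [0.7, 0.2, -1.8]
gripper_width: 0.0186
```

```bash
python3 plan.py -1 .4605 -.3868 .16 180
```

```text
now [ 449.7 -398.7  220.2] [ 179.62   -0.52 -179.77] w 18.6 F [ 0.7  0.2 -1.8] t 13.5
2 rows: [[0.003,-0.005,0.002,-5.7,5.7,30.1,-1.0],[0.004,-0.004,0.002,-5.5,5.9,30.1,-1.0]]
```

Call:
{"method": "step_arm", "body": {
  "deltas": [
    [0.003, -0.005, 0.002, -6, 6, 12, -1],
    [0.004, -0.004, 0.002, -6, 6, 16, -1],
    [0, 0, 0, 0, 0, 16, -1],
    [0, 0, 0, 0, 0, 10, -1],
    [0, 0, 0, 0, 0, 0, -1]
  ]
}}

```text
time_s: 14.0
tcp_pos: [0.4573, -0.3844, 0.1632]
eef_rot: [179.8, -0.3, 179.8]
contact_force: [0.3, -0.1, -2.0]
gripper_width: 0.0189
```

```bash
python3 plan.py -1 .4605 -.3868 .14 180; python3 - <<'E'
from h import *
b=cap("scene",3)
crop(b,130,220,200,310,8,"s17.png",2)
a=cap("top",2);np.save("tp17.npy",a);crop(a,280,150,380,240,8,"t17.png",1.6)
E
```

```text
now [ 457.3 -384.4  163.2] [179.78  -0.35 179.76] w 18.9 F [ 0.3 -0.1 -2. ] t 14.0
1 rows: [[0.004,-0.006,-0.004,-3.3,-2.5,23.2,-1.0]]
```

View pics/s17.png

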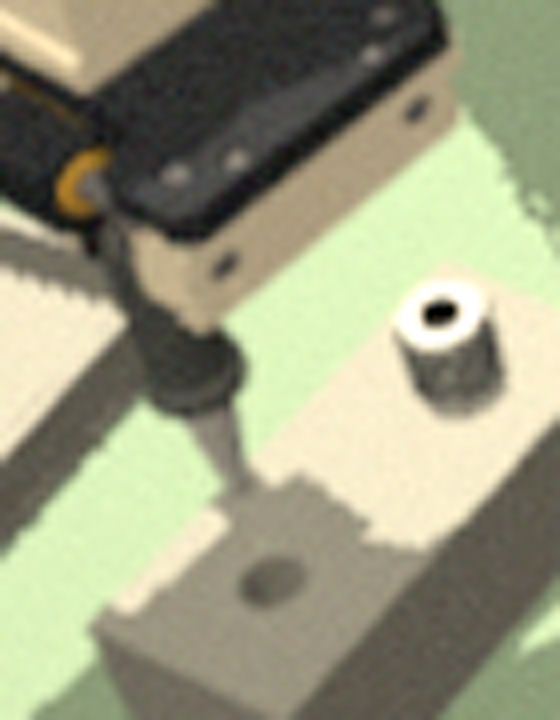

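View pics/t17.png

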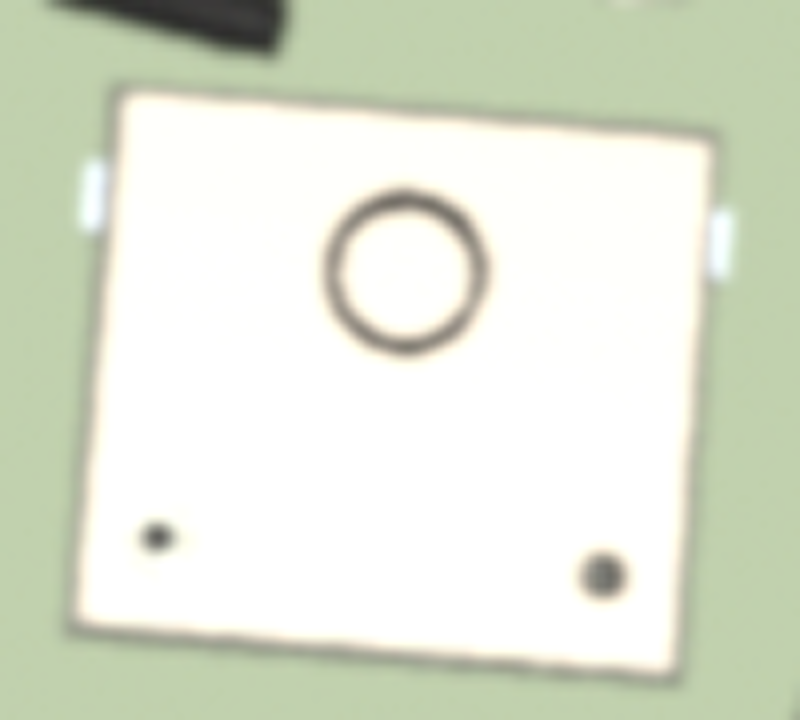

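Call:
{"method": "step_arm", "body": {
  "deltas": [
    [0.002, -0.003, -0.002, -3, -2.5, 8, -1],
    [0.002, -0.003, -0.002, 0, 0, 8, -1],
    [0, 0, 0, 0, 0, 0, -1]
  ]
}}

```text
time_s: 14.55
tcp_pos: [0.4627, -0.3888, 0.1496]
eef_rot: [-179.8, 0.4, 180.0]
contact_force: [-0.5, 0.5, -1.9]
gripper_width: 0.019
```

```bash
python3 plan.py -1 .4605 -.3868 .12 180; python3 - <<'E'
from m import *
a=np.load("tp17.npy");g=gray(a)
p=back("top",[(330,184)],.084)[0,:2]
print("seat",ringfit("top",g,p,.084,.025,.0295,-1))
p=back("top",[(355.2,221.5)],.06)[0,:2]
print("plhole",ringfit("top",g,p,.06,.004,.012,-1))
E
```

```text
now [ 462.7 -388.8  149.6] [-179.79    0.38  179.99] w 19.0 F [-0.5  0.5 -1.9] t 14.6
1 rows: [[-0.004,0.007,-0.0,2.4,2.1,29.6,-1.0]]
seat (array([ 0.64226291, -0.00884618]), np.float64(-54.48151077678071))
plhole (array([ 0.5419402 , -0.07448488]), np.float64(-82.69123644712597))
```

Call:
{"method": "step_arm", "body": {
  "deltas": [
    [-0.002, 0.003, 0, 2, 2, 8, -1],
    [-0.001, 0.002, 0, 0, 0, 8, -1],
    [0, 0, 0, 0, 0, 6, -1],
    [0, 0, 0, 0, 0, 0, -1]
  ]
}}

```text
time_s: 14.95
tcp_pos: [0.4601, -0.3865, 0.125]
eef_rot: [180.0, 0.0, 180.0]
contact_force: [0.8, -0.0, -0.9]
gripper_width: 0.0192
```

```bash
python3 plan.py -1 .4605 -.3868 .1 180
```

```text
now [ 460.1 -386.5  125. ] [1.8000e+02 1.0000e-02 1.7997e+02] w 19.2 F [ 0.8 -0.  -0.9] t 14.9
1 rows: [[0.0,0.0,-0.0,-0.4,-0.3,25.0,-1.0]]
```

Tip is below the rack top with no contact. Continue to full depth.

Call:
{"method": "step_arm", "body": {
  "deltas": [
    [0, 0, 0, -0.4, -0.3, 8, -1],
    [0, 0, 0, 0, 0, 10, -1],
    [0, 0, 0, 0, 0, 10, -1],
    [0, 0, 0, 0, 0, 8, -1],
    [0, 0, 0, 0, 0, 5, -1],
    [0, 0, 0, 0, 0, 3, -1],
    [0, 0, 0, 0, 0, 0, -1]
  ]
}}

```text
time_s: 15.65
tcp_pos: [0.4622, -0.3891, 0.081]
eef_rot: [-179.7, 0.2, -179.9]
contact_force: [-0.0, 0.3, -2.0]
gripper_width: 0.0189
```

Call:
{"method": "step_arm", "body": {
  "deltas": [
    [0, 0, 0, 0, 0, 0, 1],
    [0, 0, 0, 0, 0, 0, 1],
    [0, 0, 0, 0, 0, 0, 1],
    [0, 0, 0, 0, 0, -20, 1],
    [0, 0, 0, 0, 0, -30, 1],
    [0, 0, 0, 0, 0, -30, 1],
    [0, 0, 0, 2, 15, -10, 1],
    [0, 0, 0, 4, 30, 0, 1],
    [0, 0, 0, 3, 30, 0, 1],
    [0, 0, 0, 0, 0, 0, 1]
  ]
}}

```text
time_s: 16.65
tcp_pos: [0.4521, -0.311, 0.1716]
eef_rot: [-179.8, 0.1, 180.0]
contact_force: [0.0, -0.6, -0.6]
gripper_width: 0.087
```

```bash
python3 plan.py 1 .451 -.3073 .067 180
```

```text
now [ 452.1 -311.   171.6] [-1.7981e+02  1.0000e-01  1.7996e+02] w 87.0 F [ 0.  -0.6 -0.6] t 16.6
3 rows: [[-0.001,0.001,-0.0,0.4,1.3,34.9,1.0],[-0.001,0.0,-0.0,0.4,1.3,34.9,1.0],[-0.001,0.001,-0.001,0.4,1.3,34.8,1.0]]
```

Call:
{"method": "step_arm", "body": {
  "deltas": [
    [0, 0, 0, 0.5, 1.5, 30, 1],
    [0, 0, 0, 0.5, 1, 30, 1],
    [0, 0, 0, 0, 0, 25, 1],
    [0, 0, 0, 0, 0, 12, 1],
    [0, 0, 0, 0, 0, 5, 1],
    [0, 0, 0, 0, 0, 0, 1]
  ]
}}

```text
time_s: 17.25
tcp_pos: [0.452, -0.3073, 0.0664]
eef_rot: [-179.8, 0.3, -179.9]
contact_force: [-0.1, 0.9, -1.0]
gripper_width: 0.0874
```

```bash
python3 plan.py 1 .451 -.3073 .067 180; python3 - <<'E'
from h import *
b=cap("scene",3)
crop(b,130,180,240,310,6,"s18.png",2)
E
```

```text
now [ 452.  -307.3   66.4] [-179.76    0.25 -179.87] w 87.4 F [-0.1  0.9 -1. ] t 17.2
1 rows: [[-0.004,0.004,0.002,1.0,-0.0,-0.6,1.0]]
```

View pics/s18.png

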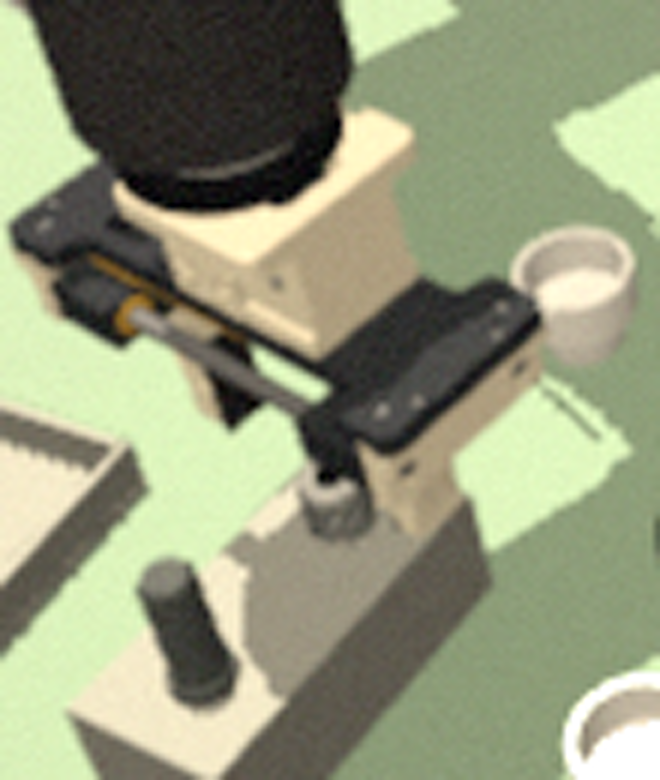

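Call:
{"method": "step_arm", "body": {
  "deltas": [
    [0, 0, 0, 1, 0, 0, -1],
    [0, 0, 0, 0, 0, 0, -1],
    [0, 0, 0, 0, 0, 0, -1],
    [0, 0, 0, 0, 0, 0, -1],
    [0, 0, 0, 0, 0, 0, -1],
    [0, 0, 0, 0, 0, 0, -1],
    [0, 0, 0, 0, 0, 0, -1],
    [0, 0, 0, 0, 0, 0, -1],
    [0, 0, 0, 0, 0, 0, -1]
  ],
  "squeeze": 10
}}

```text
time_s: 18.3
tcp_pos: [0.4537, -0.3083, 0.0707]
eef_rot: [-179.6, 0.7, -179.9]
contact_force: [0.4, 0.5, 0.1]
gripper_width: 0.021
```

Call:
{"method": "step_arm", "body": {
  "deltas": [
    [0, 0, 0, 0, 0, 0, -1],
    [0, 0, 0, 0, 0, 0, -1],
    [0, 0, 0, 0, 0, 0, -1]
  ]
}}

```text
time_s: 18.6
tcp_pos: [0.4536, -0.3083, 0.0706]
eef_rot: [-179.6, 0.7, -179.8]
contact_force: [-0.5, 0.3, 0.1]
gripper_width: 0.0013
```

```bash
python3 plan.py 1 .451 -.3073 .067 180; python3 - <<'E'
from h import *
b=cap("scene",3)
crop(b,150,220,230,290,9,"s19.png",2)
E
```

```text
now [ 453.6 -308.3   70.6] [-179.63    0.67 -179.85] w 1.3 F [-0.5  0.3  0.1] t 18.6
1 rows: [[-0.006,0.012,0.003,2.7,1.0,3.5,1.0]]
```

View pics/s19.png

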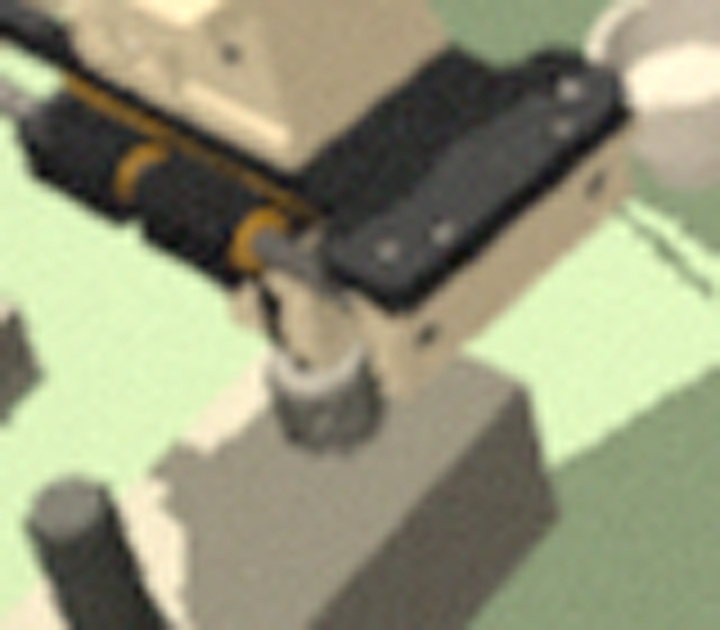

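Call:
{"method": "step_arm", "body": {
  "deltas": [
    [0, 0, 0, 0, 0, 3, -1],
    [0, 0, 0, 0, 0, 3, -1],
    [0, 0, 0, 0, 0, 3, -1]
  ]
}}

```text
time_s: 19.05
tcp_pos: [0.454, -0.3084, 0.0613]
eef_rot: [-179.6, 0.7, -179.9]
contact_force: [-0.5, 0.5, 0.1]
gripper_width: 0.0004
```

Call:
{"method": "step_arm", "body": {
  "deltas": [
    [0, 0, 0, 0, 0, 3, -1],
    [0, 0, 0, 0, 0, 3, -1],
    [0, 0, 0, 0, 0, 0, -1]
  ]
}}

```text
time_s: 19.35
tcp_pos: [0.4553, -0.3096, 0.0606]
eef_rot: [-179.4, 0.8, -179.7]
contact_force: [-0.1, 0.6, 0.4]
gripper_width: 0.0006
```

Call:
{"method": "step_arm", "body": {
  "deltas": [
    [0, 0, 0, 0, 0, 5, -1],
    [0, 0, 0, 0, 0, 5, -1],
    [0, 0, 0, 0, 0, 0, -1]
  ]
}}

```text
time_s: 19.65
tcp_pos: [0.459, -0.3123, 0.0614]
eef_rot: [-179.0, 1.3, -179.4]
contact_force: [0.1, -0.1, -0.3]
gripper_width: 0.0005
```

```bash
python3 - <<'E'
from h import *
s=r.get_state(); print(s)
b=cap("scene",3)
crop(b,150,220,230,290,9,"s20.png",2)
E
```

```text
{'time_s': 19.65, 'joints': array([-13.50390989,  15.64453003, -26.3755243 ,   0.90411849,
       -46.49899854,  13.51890679]), 'qd': array([-0.02281083, -1.90961566,  1.24696913,  0.9533399 , -1.52577082,
       -0.0106221 ]), 'joint_torque': array([ 6.04323903e-02, -4.69095254e+01,  2.42275035e+01,  5.94325304e+00,
       -2.17365199e-01, -2.97692044e-03]), 'tcp_pos': array([ 0.45903247, -0.31227827,  0.06135454]), 'eef_rot': array([-179.00135466,    1.27930402, -179.35995702]), 'contact_force': array([ 0.05276542, -0.07103796, -0.31392313]), 'moment': array([ 0.18295009, -0.01052052,  0.00307059]), 'gripper_width': 0.0004905362265995687}
```

View pics/s20.png

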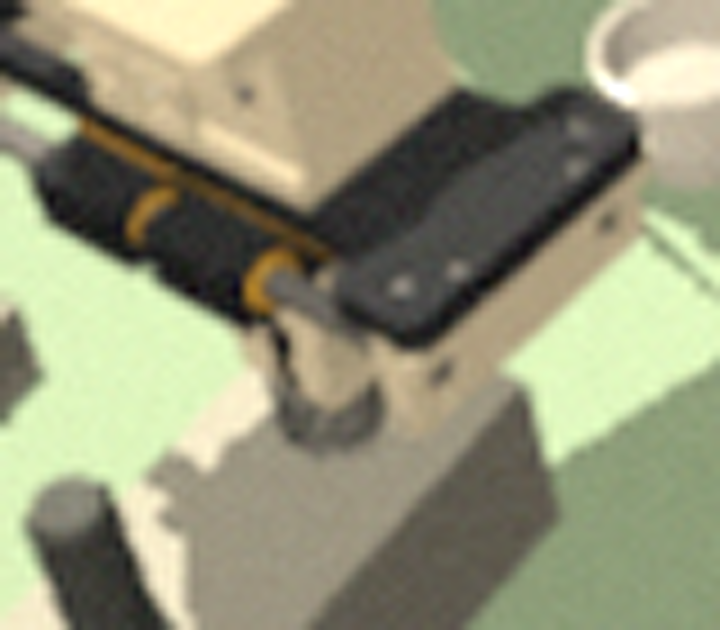

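Call:
{"method": "step_arm", "body": {
  "deltas": [
    [0, 0, 0, 0, 0, -10, -1],
    [0, 0, 0, 0, 0, -10, 1],
    [0, 0, 0, 0, 0, -10, 1],
    [0, 0, 0, 0, 0, 0, 1],
    [0, 0, 0, 0, 0, 0, 1],
    [0, 0, 0, 0, 0, 0, 1],
    [0, 0, 0, 0, 0, 0, 1],
    [0, 0, 0, 0, 0, 0, 1]
  ]
}}

```text
time_s: 20.6
tcp_pos: [0.457, -0.3111, 0.0899]
eef_rot: [-179.1, 1.0, -179.4]
contact_force: [-1.0, -0.0, -0.1]
gripper_width: 0.0509
```

```bash
python3 plan.py 1 .4515 -.3073 .06 180; python3 - <<'E'
from h import *
b=cap("scene",3)
crop(b,150,220,230,290,9,"s21.png",2)
E
```

```text
now [ 457.  -311.1   89.9] [-179.14    1.03 -179.44] w 50.9 F [-1.  -0.  -0.1] t 20.6
1 rows: [[-0.015,0.018,0.01,6.0,4.3,29.7,1.0]]
```

View pics/s21.png

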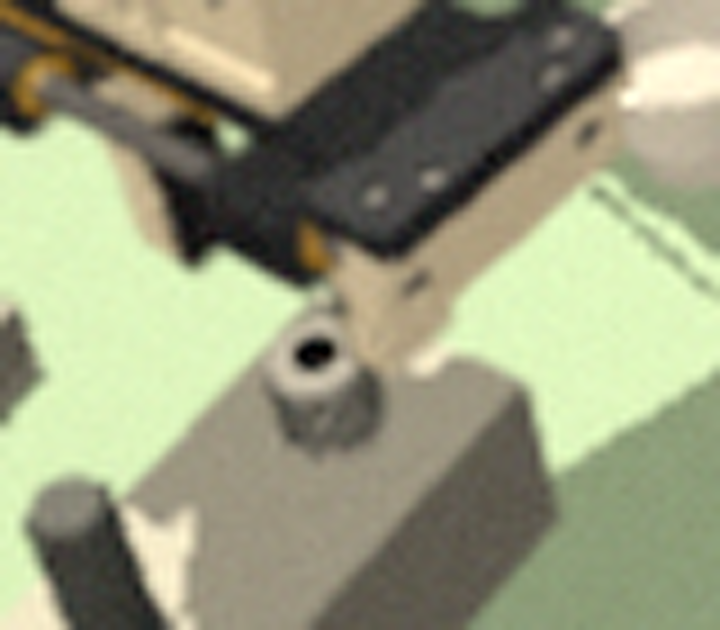

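Call:
{"method": "step_arm", "body": {
  "deltas": [
    [-0.007, 0.009, 0.005, 3, 2, 0, 1],
    [-0.006, 0.008, 0.005, 3, 2, 0, 1],
    [0, 0, 0, 0, 0, 8, 1],
    [0, 0, 0, 0, 0, 10, 1],
    [0, 0, 0, 0, 0, 10, 1],
    [0, 0, 0, 0, 0, 0, 1]
  ]
}}

```text
time_s: 21.35
tcp_pos: [0.45, -0.3066, 0.0587]
eef_rot: [-180.0, -0.1, 179.9]
contact_force: [0.9, -0.4, 0.3]
gripper_width: 0.0876
```

```bash
python3 plan.py 1 .4515 -.3073 .04 180
```

```text
now [ 450.  -306.6   58.7] [-1.7998e+02 -7.0000e-02  1.7991e+02] w 87.6 F [ 0.9 -0.4  0.3] t 21.4
1 rows: [[-0.0,-0.001,-0.002,-1.6,-0.7,18.7,1.0]]
```

Call:
{"method": "step_arm", "body": {
  "deltas": [
    [0, 0, -0.002, -1, -0.5, 8, 1],
    [0, 0, 0, 0, 0, 8, 1],
    [0, 0, 0, 0, 0, 0, 1]
  ]
}}

```text
time_s: 21.65
tcp_pos: [0.4507, -0.3071, 0.0406]
eef_rot: [-180.0, -0.1, -180.0]
contact_force: [-0.0, -0.6, -0.3]
gripper_width: 0.0875
```

```bash
python3 plan.py 1 .4515 -.3073 .04 180;  python3 - <<'E'
from h import *
b=cap("scene",3)
crop(b,150,220,230,290,9,"s22.png",2)
E
```

```text
now [ 450.7 -307.1   40.6] [-1.8000e+02 -1.4000e-01 -1.7996e+02] w 87.5 F [-0.  -0.6 -0.3] t 21.6
1 rows: [[-0.0,-0.002,0.001,-0.8,-0.2,0.6,1.0]]
```

View pics/s22.png

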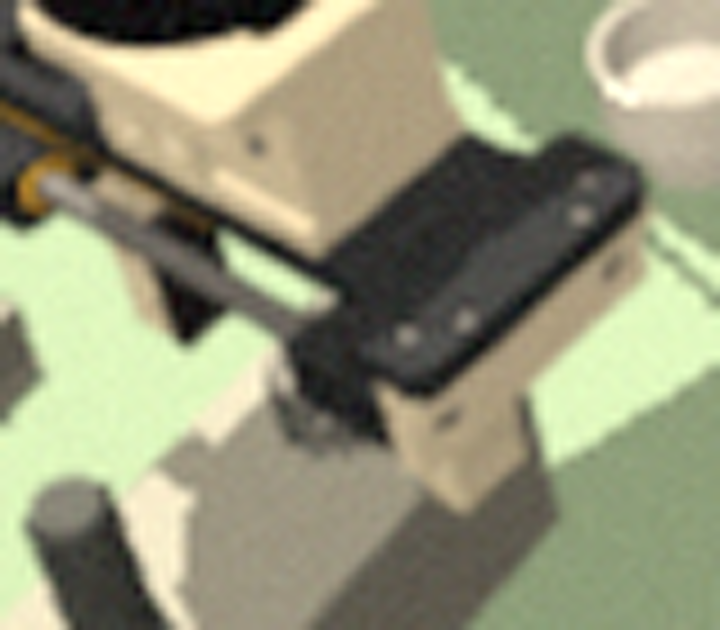

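Call:
{"method": "step_arm", "body": {
  "deltas": [
    [0, 0, 0, -0.5, 0, 0, -1],
    [0, 0, 0, 0, 0, 0, -1],
    [0, 0, 0, 0, 0, 0, -1],
    [0, 0, 0, 0, 0, 0, -1],
    [0, 0, 0, 0, 0, 0, -1],
    [0, 0, 0, 0, 0, 0, -1],
    [0, 0, 0, 0, 0, 0, -1],
    [0, 0, 0, 0, 0, 0, -1],
    [0, 0, 0, 0, 0, 0, -1],
    [0, 0, 0, 0, 0, 0, -1]
  ]
}}

```text
time_s: 22.8
tcp_pos: [0.4529, -0.3077, 0.0435]
eef_rot: [-179.9, 0.1, -179.9]
contact_force: [-0.0, -0.2, 0.4]
gripper_width: 0.0237
```

Call:
{"method": "step_arm", "body": {
  "deltas": [
    [0, 0, 0, 0, 0, 0, -1],
    [0, 0, 0, 0, 0, -15, -1],
    [0, 0, 0, 0, 0, -30, -1],
    [0, 0, 0, 0, 0, -35, -1],
    [0, 0, 0, 0, 0, -35, -1],
    [0, 0, 0, -10, 20, -15, -1],
    [0, 0, 0, -15, 40, 0, -1],
    [0, 0, 0, -15, 42, 0, -1],
    [0, 0, 0, -15, 42, 0, -1],
    [0, 0, 0, -12, 40, 0, -1]
  ],
  "squeeze": 40
}}

```text
time_s: 23.8
tcp_pos: [0.5188, -0.1208, 0.1765]
eef_rot: [179.9, -0.1, 179.5]
contact_force: [0.6, -0.5, -2.2]
gripper_width: 0.0229
```

```bash
python3 plan.py -1 .5435 -.0742 .12 180
```

```text
now [ 518.8 -120.8  176.5] [ 1.7991e+02 -1.1000e-01  1.7950e+02] w 22.9 F [ 0.6 -0.5 -2.2] t 23.8
2 rows: [[0.001,-0.001,-0.004,-12.2,23.4,28.3,-1.0],[0.001,-0.001,-0.005,-12.3,23.3,28.2,-1.0]]
```

Call:
{"method": "step_arm", "body": {
  "deltas": [
    [0, 0, -0.004, -12, 23, 15, -1],
    [0, 0, -0.004, -12, 22, 15, -1],
    [0, 0, 0, 0, 0, 15, -1],
    [0, 0, 0, 0, 0, 12, -1],
    [0, 0, 0, 0, 0, 0, -1]
  ]
}}

```text
time_s: 24.3
tcp_pos: [0.545, -0.0678, 0.1173]
eef_rot: [179.8, -0.0, -179.6]
contact_force: [-0.4, 0.0, -1.8]
gripper_width: 0.0229
```

```bash
python3 plan.py -1 .5435 -.0742 .095 180;  python3 - <<'E'
from h import *
b=cap("scene",3);c=r.get_state()["tcp_pos"];print(c)
crop(b,240,170,310,240,10,"s23.png",2,proj("scene",np.r_[[c+[0,0,-.0235],c+[0,0,.0165]],circ((.5435,-.0742,.06),.008,24)]))
E
```

```text
now [545.  -67.8 117.3] [ 1.7983e+02 -4.0000e-02 -1.7965e+02] w 22.9 F [-0.4  0.  -1.8] t 24.3
1 rows: [[0.003,-0.001,0.006,1.5,-6.4,22.3,-1.0]]
[ 0.54649772 -0.0683054   0.11966646]
```

View pics/s23.png

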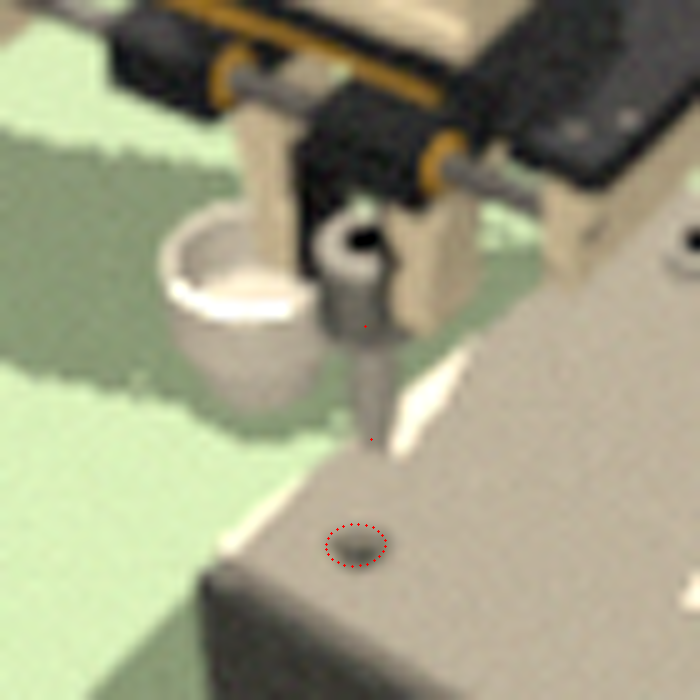

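Call:
{"method": "step_arm", "body": {
  "deltas": [
    [0.002, 0, 0.005, 2.5, -5, 8, -1],
    [0.001, 0, 0, 0.5, -1, 8, -1],
    [0, 0, 0, 0, 0, 6, -1],
    [0, 0, 0, 0, 0, 0, -1]
  ]
}}

```text
time_s: 24.85
tcp_pos: [0.5439, -0.0762, 0.0978]
eef_rot: [180.0, 0.4, 179.9]
contact_force: [-1.1, 0.1, -1.9]
gripper_width: 0.0226
```

```bash
python3 plan.py -1 .5435 -.0742 .08 180
```

```text
now [543.9 -76.2  97.8] [179.98   0.37 179.87] w 22.6 F [-1.1  0.1 -1.9] t 24.9
1 rows: [[0.0,0.006,-0.002,0.5,2.0,17.8,-1.0]]
```

Call:
{"method": "step_arm", "body": {
  "deltas": [
    [0, 0.004, -0.002, 0.5, 1.5, 6, -1],
    [0, 0, 0, 0, 0.3, 6, -1],
    [0, 0, 0, 0, 0, 5, -1],
    [0, 0, 0, 0, 0, 0, -1]
  ]
}}

```text
time_s: 25.25
tcp_pos: [0.5436, -0.0743, 0.0792]
eef_rot: [180.0, 0.1, 180.0]
contact_force: [-0.4, 0.2, -1.7]
gripper_width: 0.0231
```

```bash
python3 plan.py -1 .5435 -.0742 .07 180
```

```text
now [543.6 -74.3  79.2] [1.7999e+02 1.2000e-01 1.7999e+02] w 23.1 F [-0.4  0.2 -1.7] t 25.2
1 rows: [[0.0,0.002,-0.0,0.1,0.1,9.2,-1.0]]
```

In the plate hole with no contact. Continue down.

Call:
{"method": "step_arm", "body": {
  "deltas": [
    [0, 0.002, 0, 0, 0, 5, -1],
    [0, 0, 0, 0, 0, 6, -1],
    [0, 0, 0, 0, 0, 6, -1],
    [0, 0, 0, 0, 0, 6, -1],
    [0, 0, 0, 0, 0, 4, -1],
    [0, 0, 0, 0, 0, 0, -1]
  ]
}}

```text
time_s: 25.85
tcp_pos: [0.5436, -0.0742, 0.0496]
eef_rot: [180.0, -0.0, -180.0]
contact_force: [0.8, 1.1, -1.7]
gripper_width: 0.0229
```

```bash
python3 plan.py -1 .5435 -.0742 .0435 180
```

```text
now [543.6 -74.2  49.6] [ 1.8000e+02 -3.0000e-02 -1.7999e+02] w 22.9 F [ 0.8  1.1 -1.7] t 25.9
1 rows: [[0.0,-0.0,0.0,0.1,0.0,6.1,-1.0]]
```

Call:
{"method": "step_arm", "body": {
  "deltas": [
    [0, 0, 0, 0, 0, 4, -1],
    [0, 0, 0, 0, 0, 4, -1],
    [0, 0, 0, 0, 0, 3, -1],
    [0, 0, 0, 0, 0, 3, -1]
  ]
}}

```text
time_s: 26.25
tcp_pos: [0.5459, -0.0745, 0.0432]
eef_rot: [-179.9, 0.3, -179.7]
contact_force: [-14.4, 6.6, 33.7]
gripper_width: 0.0229
```

Call:
{"method": "step_arm", "body": {
  "deltas": [
    [0, 0, 0, 0, 0, -1, 1],
    [0, 0, 0, 0, 0, 0, 1],
    [0, 0, 0, 0, 0, 0, 1],
    [0, 0, 0, 0, 0, 0, 1],
    [0, 0, 0, 0, 0, -20, 1],
    [0, 0, 0, 0, 0, -30, 1],
    [0, 0, 0, 0, 0, -40, 1],
    [0, 0, 0, 0, 0, -40, 1],
    [0, 0, 0, 10, 0, -20, 1]
  ]
}}

```text
time_s: 27.15
tcp_pos: [0.5337, -0.0748, 0.1948]
eef_rot: [-179.8, -0.2, -179.8]
contact_force: [0.5, 0.1, -0.2]
gripper_width: 0.0859
```

```bash
python3 - <<'E'
from m import *
b=cap("scene",2);a=cap("top",2);np.save("tp24.npy",a);np.save("sc24.npy",b)
c=r.get_state()["tcp_pos"];print(c)
crop(b,230,110,390,260,5,"s24.png",1.6); crop(b,130,190,290,330,5,"s25.png",1.6)
cv2.imwrite("pics/t24.png",np.clip(a[:,:,::-1]*1.5,0,255).astype(np.uint8))
E
```

```text
[ 0.53174323 -0.07461151  0.19181809]
```

View pics/s24.png

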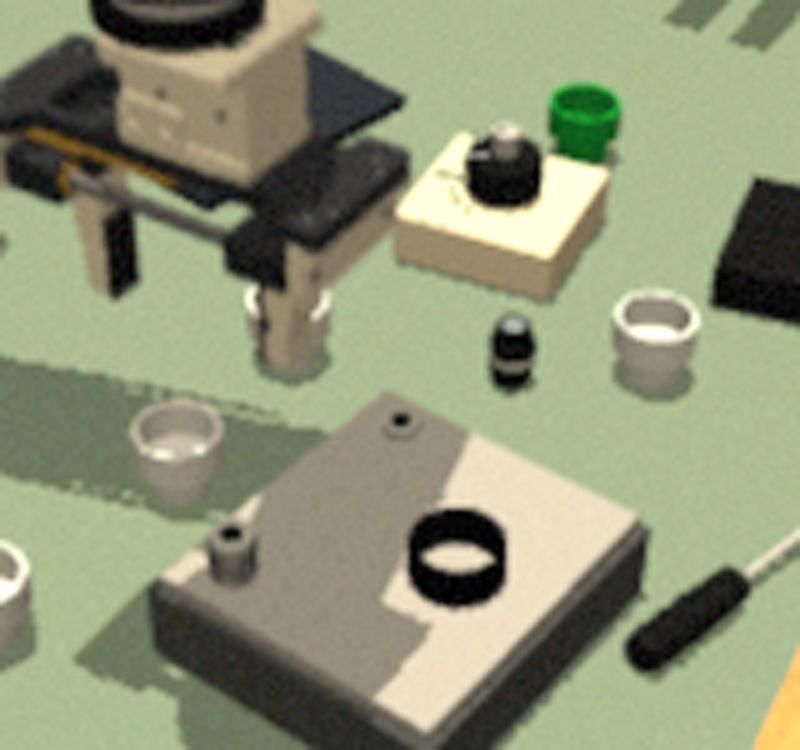

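View pics/t24.png

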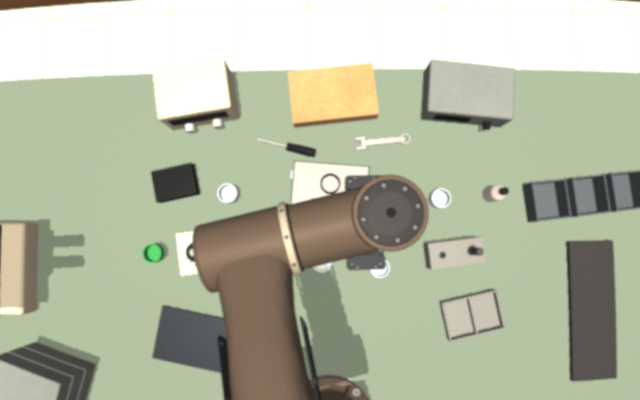

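```bash
python3 plan.py .6 .4186 -.1395 .12 180; python3 - <<'E'
from m import *
gt=gray(np.load("tp24.npy"));gs=gray(np.load("sc24.npy"))
for a,fa,b,fb in cups(gt,gs,[(.4165,-.14),(.6055,-.3135),(.627,.277)]): print(a.round(4),round(fa),b.round(4),round(fb))
print(ringfit("scene",gs,(.646,-.01),.084,.025,.0295,-1))
E
```

```text
now [531.7 -74.6 191.8] [-179.81   -0.37 -179.79] w 87.6 F [ 0.4  0.1 -0.3] t 27.4
4 rows: [[-0.001,-0.002,0.001,28.2,-16.1,18.2,0.6],[-0.001,-0.001,0.001,28.3,-16.1,18.1,0.6],[-0.001,-0.002,0.001,28.2,-16.1,18.1,0.6],[-0.0,-0.001,0.001,28.3,-16.2,18.0,0.6]]
[ 0.4164 -0.1411] -18 [ 0.4198 -0.1383] -41
[ 0.6049 -0.3141] -36 [ 0.6073 -0.3124] -59
[0.6262 0.2763] -39 [0.6281 0.2789] -25
(array([ 0.64860944, -0.00991016]), np.float64(-48.90657303154279))
```

Call:
{"method": "step_arm", "body": {
  "deltas": [
    [0, -0.002, 0, 28, -16, 10, 0.6],
    [0, -0.002, 0, 29, -17, 15, 0.6],
    [0, -0.002, 0, 29, -17, 18, 0.6],
    [0, 0, 0, 27, -16, 18, 0.6],
    [0, 0, 0, 4, -2, 15, 0.6],
    [0, 0, 0, 0, 0, 0, 0.6]
  ]
}}

```text
time_s: 27.95
tcp_pos: [0.4062, -0.1454, 0.1056]
eef_rot: [-179.8, -0.8, -179.8]
contact_force: [0.0, 0.6, 0.9]
gripper_width: 0.07
```

```bash
python3 plan.py .6 .4186 -.1395 .05 180
```

```text
now [ 406.2 -145.4  105.6] [-179.79   -0.8  -179.82] w 70.0 F [0.  0.6 0.9] t 27.9
2 rows: [[-0.002,-0.007,0.002,-6.6,3.0,27.7,0.6],[-0.002,-0.007,0.001,-6.4,3.0,27.7,0.6]]
```

Call:
{"method": "step_arm", "body": {
  "deltas": [
    [-0.002, -0.007, 0.002, -6.5, 3, 20, 0.6],
    [-0.002, -0.007, 0.001, -6, 3, 20, 0.6],
    [0, 0, 0, 0, 0, 12, 0.6],
    [0, 0, 0, 0, 0, 0, 0.6]
  ]
}}

```text
time_s: 28.35
tcp_pos: [0.42, -0.1392, 0.0511]
eef_rot: [-180.0, -0.1, -180.0]
contact_force: [-1.4, -0.5, 0.6]
gripper_width: 0.0702
```

```bash
python3 plan.py .6 .4186 -.1395 -.004 180;  python3 - <<'E'
from h import *
b=cap("scene",2);c=r.get_state()["tcp_pos"];print(c)
crop(b,170,160,270,270,7,"s26.png",2)
E
```

```text
now [ 420.  -139.2   51.1] [-1.7996e+02 -1.3000e-01 -1.7997e+02] w 70.2 F [-1.4 -0.5  0.6] t 28.4
2 rows: [[-0.0,-0.001,0.0,0.7,-0.1,27.5,0.6],[-0.001,-0.001,0.0,0.6,-0.2,27.6,0.6]]
[ 0.42109456 -0.1392381   0.05253413]
```

View pics/s26.png

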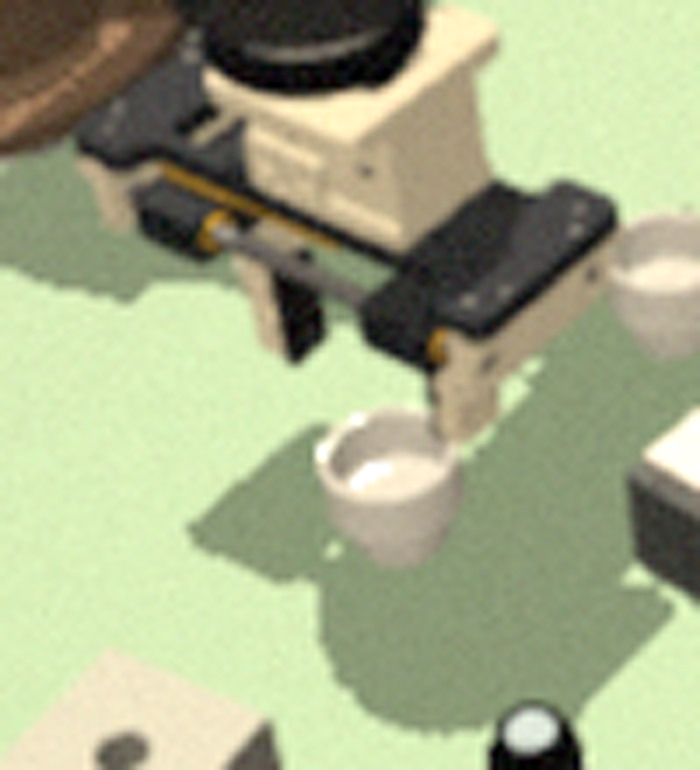

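Call:
{"method": "step_arm", "body": {
  "deltas": [
    [0, 0, 0, 1, 0, 15, 0.6],
    [0, 0, 0, 1, 0, 15, 0.6],
    [0, 0, 0, 0, 0, 15, 0.6],
    [0, 0, 0, 0, 0, 8, 0.6],
    [0, 0, 0, 0, 0, 3, 0.6]
  ]
}}

```text
time_s: 28.95
tcp_pos: [0.425, -0.1387, -0.0004]
eef_rot: [-180.0, 0.5, -179.8]
contact_force: [-0.3, -0.8, 0.7]
gripper_width: 0.0702
```

```bash
python3 plan.py .6 .4186 -.1395 -.004 180;  python3 - <<'E'
from h import *
b=cap("scene",2);c=r.get_state()["tcp_pos"];print(c)
crop(b,190,190,260,270,9,"s27.png",2)
E
```

```text
now [ 4.250e+02 -1.387e+02 -4.000e-01] [-179.95    0.52 -179.83] w 70.2 F [-0.3 -0.8  0.7] t 28.9
1 rows: [[-0.001,0.009,0.003,6.5,-0.8,3.6,0.6]]
[ 4.25002552e-01 -1.38723671e-01 -1.38657172e-04]
```

View pics/s27.png

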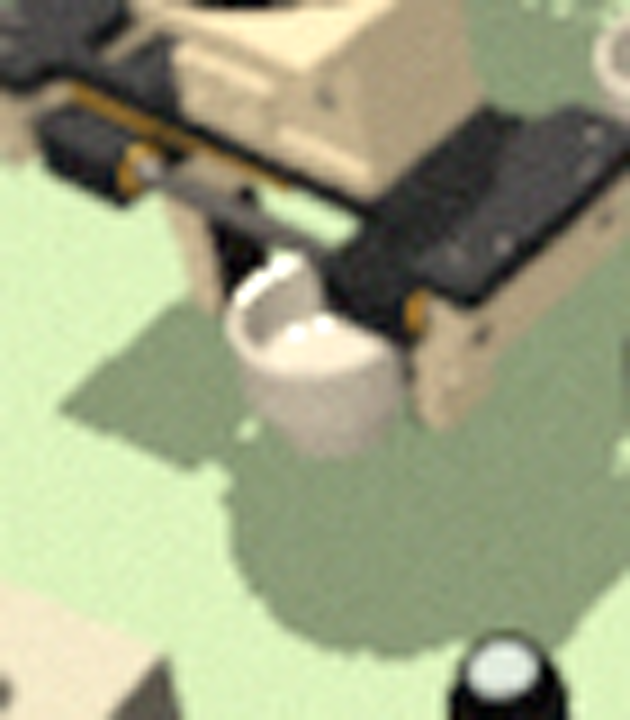

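Call:
{"method": "step_arm", "body": {
  "deltas": [
    [0, 0.009, 0.003, 6, -0.8, 5, 0.6],
    [0, 0, 0, 0, 0, 2, -1],
    [0, 0, 0, 0, 0, 0, -1],
    [0, 0, 0, 0, 0, 0, -1],
    [0, 0, 0, 0, 0, 0, -1],
    [0, 0, 0, 0, 0, 0, -1],
    [0, 0, 0, 0, 0, 0, -1]
  ],
  "squeeze": 15
}}

```text
time_s: 29.75
tcp_pos: [0.4196, -0.1395, -0.006]
eef_rot: [-180.0, 0.1, 180.0]
contact_force: [-0.1, -0.7, -0.4]
gripper_width: 0.0525
```

Call:
{"method": "step_arm", "body": {
  "deltas": [
    [0, 0, 0, 0, 0, 0, -1],
    [0, 0, 0, 0, 0, -15, -1],
    [0, 0, 0, 0, 0, -30, -1],
    [0, 0, 0, 0, 0, -40, -1],
    [0, 0, 0, 0, 0, -40, -1],
    [0, 0, 0, -15, 5, -25, -1],
    [0, 0, 0, -38, 22, 0, -1],
    [0, 0, 0, -38, 22, 0, -1],
    [0, 0, 0, -38, 22, 0, -1],
    [0, 0, 0, -38, 22, 0, -1]
  ],
  "squeeze": 30
}}

```text
time_s: 30.75
tcp_pos: [0.5862, -0.046, 0.1517]
eef_rot: [179.9, 0.1, 179.7]
contact_force: [0.6, 0.2, -0.8]
gripper_width: 0.0526
```

```bash
python3 plan.py -1 .6437 -.0086 .11 180
```

```text
now [586.2 -46.  151.7] [1.7993e+02 1.2000e-01 1.7970e+02] w 52.6 F [ 0.6  0.2 -0.8] t 30.8
2 rows: [[0.001,0.001,-0.003,-28.6,18.8,20.9,-1.0],[0.0,0.001,-0.002,-28.7,18.7,20.9,-1.0]]
```

Call:
{"method": "step_arm", "body": {
  "deltas": [
    [0, 0, -0.002, -28, 18, 10, -1],
    [0, 0, -0.002, -26, 17, 12, -1],
    [0, 0, 0, -2, 1, 12, -1],
    [0, 0, 0, 0, 0, 6, -1],
    [0, 0, 0, 0, 0, 0, -1]
  ]
}}

```text
time_s: 31.25
tcp_pos: [0.6477, -0.0057, 0.1073]
eef_rot: [180.0, -0.0, -179.9]
contact_force: [-0.0, -0.5, -1.1]
gripper_width: 0.0526
```

```bash
python3 plan.py -1 .6437 -.0086 .09 180;  python3 - <<'E'
from h import *
b=cap("scene",2);c=r.get_state()["tcp_pos"];print(c)
crop(b,270,160,360,240,8,"s28.png",2)
E
```

```text
now [647.7  -5.7 107.3] [ 1.7998e+02 -2.0000e-02 -1.7991e+02] w 52.6 F [-0.  -0.5 -1.1] t 31.2
1 rows: [[0.0,-0.0,0.002,4.0,-2.9,17.3,-1.0]]
[ 0.64807176 -0.00593413  0.10868118]
```

View pics/s28.png

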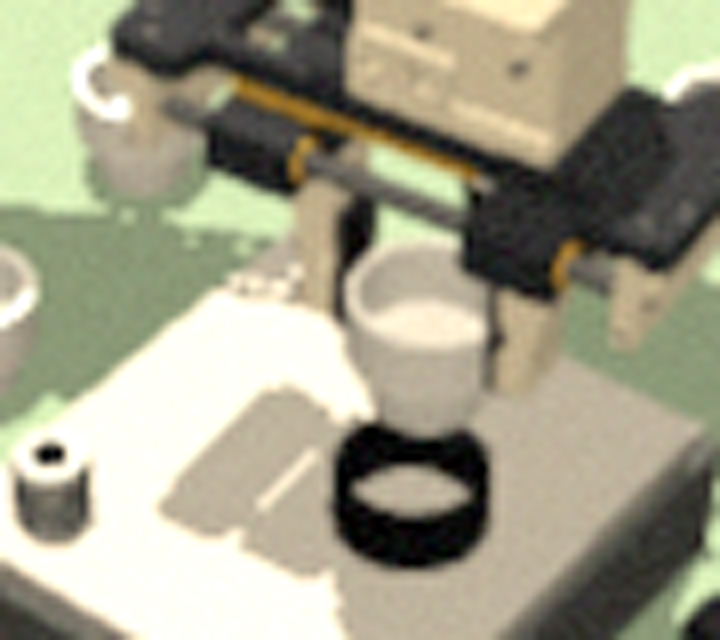

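Call:
{"method": "step_arm", "body": {
  "deltas": [
    [0, 0, 0.002, 4, -2.5, 3, -1],
    [0, 0, 0, 0.5, -0.5, 4, -1],
    [0, 0, 0, 0, 0, 6, -1],
    [0, 0, 0, 0, 0, 0, -1]
  ]
}}

```text
time_s: 31.75
tcp_pos: [0.6428, -0.0105, 0.0979]
eef_rot: [179.9, 0.3, 179.9]
contact_force: [-0.1, -0.5, -1.0]
gripper_width: 0.0524
```

```bash
python3 plan.py -1 .6437 -.0086 .07 180
```

```text
now [642.8 -10.5  97.9] [179.9    0.33 179.87] w 52.4 F [-0.1 -0.5 -1. ] t 31.8
1 rows: [[0.002,0.006,-0.002,-0.8,1.8,27.9,-1.0]]
```

Call:
{"method": "step_arm", "body": {
  "deltas": [
    [0.002, 0.004, -0.002, -0.5, 1.5, 8, -1],
    [0, 0.002, 0, -0.3, 0.4, 8, -1],
    [0, 0, 0, 0, 0, 6, -1],
    [0, 0, 0, 0, 0, 0, -1]
  ]
}}

```text
time_s: 32.15
tcp_pos: [0.6437, -0.0084, 0.074]
eef_rot: [-180.0, -0.0, 180.0]
contact_force: [-1.2, 0.3, -1.6]
gripper_width: 0.0524
```

```bash
python3 plan.py -1 .6437 -.0086 .056 180
```

```text
now [643.7  -8.4  74. ] [-1.7998e+02 -4.0000e-02  1.7999e+02] w 52.4 F [-1.2  0.3 -1.6] t 32.1
1 rows: [[-0.0,-0.001,-0.0,0.0,-0.1,18.0,-1.0]]
```

Call:
{"method": "step_arm", "body": {
  "deltas": [
    [0, 0, 0, 0, 0, 5, -1],
    [0, 0, 0, 0, 0, 5, -1],
    [0, 0, 0, 0, 0, 5, -1],
    [0, 0, 0, 0, 0, 2, -1],
    [0, 0, 0, 0, 0, 2, -1]
  ]
}}

```text
time_s: 32.65
tcp_pos: [0.6445, -0.0082, 0.0558]
eef_rot: [-180.0, 0.0, -179.9]
contact_force: [-12.1, 6.1, 28.1]
gripper_width: 0.0526
```

Call:
{"method": "step_arm", "body": {
  "deltas": [
    [0, 0, 0, 0, 0, -1, 0.6],
    [0, 0, 0, 0, 0, 0, 0.6],
    [0, 0, 0, 0, 0, 0, 0.6],
    [0, 0, 0, 0, 0, -15, 0.6],
    [0, 0, 0, 0, 0, -30, 0.6],
    [0, 0, 0, 0, 0, -35, 0.6],
    [0, 0, 0, 20, 2, -5, 0.6],
    [0, 0, 0, 40, 5, 0, 0.6],
    [0, 0, 0, 40, 5, 0, 0.6],
    [0, 0, 0, 40, 5, 0, 0.6]
  ]
}}

```text
time_s: 33.65
tcp_pos: [0.5048, 0.0082, 0.1428]
eef_rot: [-179.9, 0.1, 179.9]
contact_force: [-0.4, 0.4, 1.0]
gripper_width: 0.0702
```

```bash
python3 plan.py .6 .436 .0177 .06 180;  python3 - <<'E'
from m import *
b=cap("scene",2);a=cap("top",2)
crop(b,240,140,370,250,6,"s29.png",1.8)
g=gray(a)
for p in((.6262,.2763),(.4163,.1605),(.4341,.0172),(.605,-.314)): 
  q,f=ringfit("top",g,p,.046,.025,.0295,1); q2,f2=ringfit("scene",gray(b),p,.046,.025,.0295,1);print(q.round(4),round(f),q2.round(4),round(f2))
print(ringfit("top",g,(.6423,-.0088),.108,.025,.0295,1),ringfit("scene",gray(b),(.6423,-.0088),.108,.025,.0295,1))
E
```

```text
now [504.8   8.2 142.8] [-1.7987e+02  6.0000e-02  1.7994e+02] w 70.2 F [-0.4  0.4  1. ] t 33.6
3 rows: [[-0.001,0.0,-0.0,23.0,3.2,27.6,0.6],[-0.001,0.0,-0.001,23.0,3.2,27.6,0.6],[-0.0,0.001,-0.0,22.9,3.1,27.6,0.6]]
[0.6262 0.2763] -37 [0.6278 0.2788] -25
[0.4242 0.1709] -1 [0.4144 0.1637] -7
[0.4311 0.0046] -2 [0.4359 0.0197] -34
[ 0.6049 -0.3141] -35 [ 0.6073 -0.3124] -58
(array([ 0.64488382, -0.0079454 ]), np.float64(-19.366200379735886)) (array([ 0.64589208, -0.00620631]), np.float64(-33.985269411048506))
```

View pics/s29.png

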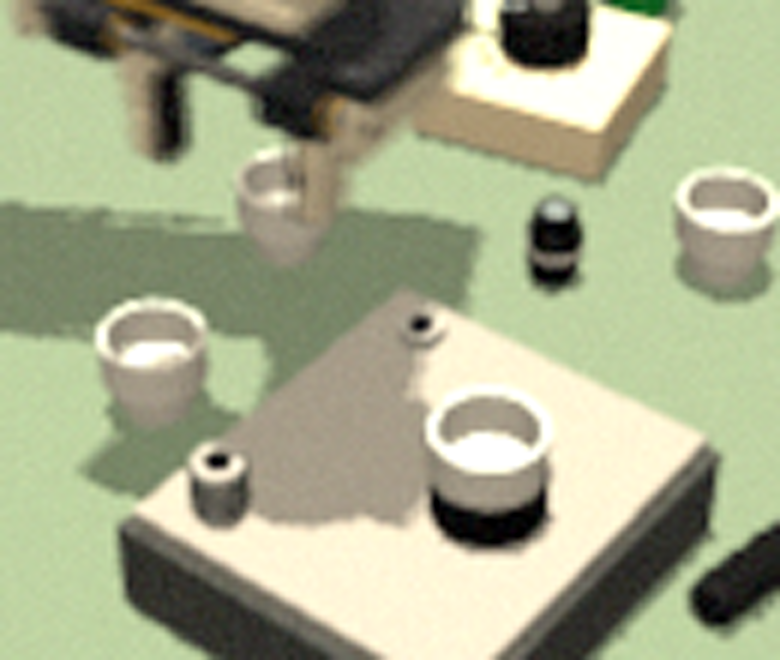

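Call:
{"method": "step_arm", "body": {
  "deltas": [
    [0, 0, 0, 23, 3, 15, 0.6],
    [0, 0, 0, 23, 3, 20, 0.6],
    [0, 0, 0, 20, 3, 20, 0.6],
    [0, 0, 0, 0, 0, 15, 0.6],
    [0, 0, 0, 0, 0, 0, 0.6]
  ]
}}

```text
time_s: 34.35
tcp_pos: [0.4437, 0.0182, 0.072]
eef_rot: [-179.9, 0.4, 179.9]
contact_force: [0.3, -0.2, 0.4]
gripper_width: 0.0705
```

```bash
python3 plan.py .6 .4357 .018 .03 180
```

```text
now [443.7  18.2  72. ] [-179.92    0.38  179.95] w 70.5 F [ 0.3 -0.2  0.4] t 34.4
1 rows: [[-0.001,0.007,-0.001,8.3,-0.2,41.9,0.6]]
```

Call:
{"method": "step_arm", "body": {
  "deltas": [
    [0, 0.006, 0, 8, 0, 8, 0.6],
    [0, 0, 0, 1, 0, 12, 0.6],
    [0, 0, 0, 1, 0, 12, 0.6],
    [0, 0, 0, 0, 0, 0, 0.6]
  ]
}}

```text
time_s: 34.75
tcp_pos: [0.4365, 0.0189, 0.0398]
eef_rot: [-179.9, 0.1, 179.9]
contact_force: [-0.4, 0.4, 0.4]
gripper_width: 0.0699
```

```bash
python3 plan.py .6 .4357 .018 -.005 180
```

```text
now [436.5  18.9  39.8] [-1.7994e+02  1.0000e-01  1.7987e+02] w 69.9 F [-0.4  0.4  0.4] t 34.8
1 rows: [[-0.001,0.002,-0.002,0.8,-0.8,44.8,0.6]]
```

Call:
{"method": "step_arm", "body": {
  "deltas": [
    [0, 0, 0, 1, -0.8, 12, 0.6],
    [0, 0, 0, 1, 0, 12, 0.6],
    [0, 0, 0, 1, 0, 12, 0.6],
    [0, 0, 0, 1, 0, 8, 0.6],
    [0, 0, 0, 0, 0, 3, 0.6]
  ]
}}

```text
time_s: 35.25
tcp_pos: [0.4371, 0.0194, -0.0056]
eef_rot: [180.0, 0.4, 179.8]
contact_force: [-1.6, -0.1, 0.1]
gripper_width: 0.0703
```

```bash
python3 plan.py .6 .4357 .018 -.006 180
```

```text
now [437.1  19.4  -5.6] [179.96   0.39 179.84] w 70.3 F [-1.6 -0.1  0.1] t 35.2
1 rows: [[0.001,0.007,-0.003,1.4,-1.4,0.4,0.6]]
```

Call:
{"method": "step_arm", "body": {
  "deltas": [
    [0, 0.006, -0.003, 1, -1.5, 1, -1],
    [0, 0, 0, 0, 0, 1, -1],
    [0, 0, 0, 0, 0, 0, -1],
    [0, 0, 0, 0, 0, 0, -1],
    [0, 0, 0, 0, 0, 0, -1],
    [0, 0, 0, 0, 0, 0, -1]
  ],
  "squeeze": 15
}}

```text
time_s: 35.85
tcp_pos: [0.4371, 0.0181, -0.0064]
eef_rot: [179.9, 0.1, -180.0]
contact_force: [0.3, -0.2, -1.2]
gripper_width: 0.0525
```

Call:
{"method": "step_arm", "body": {
  "deltas": [
    [0, 0, 0, 0, 0, 0, -1],
    [0, 0, 0, 0, 0, -15, -1],
    [0, 0, 0, 0, 0, -30, -1],
    [0, 0, 0, 0, 0, -40, -1],
    [0, 0, 0, 0, 0, -40, -1],
    [0, 0, 0, -20, -2, -40, -1],
    [0, 0, 0, -40, -5, -5, -1],
    [0, 0, 0, -40, -5, 0, -1],
    [0, 0, 0, -40, -5, 0, -1],
    [0, 0, 0, -40, -5, 0, -1]
  ],
  "squeeze": 30
}}

```text
time_s: 36.85
tcp_pos: [0.6176, -0.0053, 0.1731]
eef_rot: [179.9, 0.2, -179.8]
contact_force: [0.6, 0.9, -0.9]
gripper_width: 0.0525
```

```bash
python3 plan.py -1 .644 -.0082 .13 180
```

```text
now [617.6  -5.3 173.1] [ 179.87    0.21 -179.81] w 52.5 F [ 0.6  0.9 -0.9] t 36.9
2 rows: [[0.001,0.002,0.002,-13.1,-1.6,21.6,-1.0],[0.001,0.002,0.001,-13.2,-1.5,21.6,-1.0]]
```

Call:
{"method": "step_arm", "body": {
  "deltas": [
    [0, 0.002, 0.002, -13, -1.5, 5, -1],
    [0, 0.002, 0.001, -10, -1.5, 10, -1],
    [0, 0, 0, 0, 0, 12, -1],
    [0, 0, 0, 0, 0, 12, -1],
    [0, 0, 0, 0, 0, 0, -1]
  ]
}}

```text
time_s: 37.35
tcp_pos: [0.6416, -0.009, 0.1273]
eef_rot: [179.9, -0.4, 179.9]
contact_force: [-0.5, 0.3, -1.1]
gripper_width: 0.0523
```

```bash
python3 plan.py -1 .644 -.0082 .115 180
```

```text
now [641.6  -9.  127.3] [179.91  -0.36 179.89] w 52.3 F [-0.5  0.3 -1.1] t 37.4
1 rows: [[0.002,-0.006,-0.002,-2.5,0.8,12.3,-1.0]]
```

Call:
{"method": "step_arm", "body": {
  "deltas": [
    [0.001, -0.004, -0.001, -2, 0.8, 8, -1],
    [0, -0.001, 0, -0.5, 0, 8, -1],
    [0, 0, 0, 0, 0, 0, -1]
  ]
}}

```text
time_s: 37.65
tcp_pos: [0.6427, -0.0076, 0.1109]
eef_rot: [180.0, -0.0, -180.0]
contact_force: [-0.3, 0.1, -2.3]
gripper_width: 0.0525
```

```bash
python3 plan.py -1 .644 -.0082 .095 180
```

```text
now [642.7  -7.6 110.9] [ 1.7996e+02 -1.0000e-02 -1.7997e+02] w 52.5 F [-0.3  0.1 -2.3] t 37.6
1 rows: [[0.001,-0.0,0.0,-1.3,-0.6,15.9,-1.0]]
```

Call:
{"method": "step_arm", "body": {
  "deltas": [
    [0, 0, 0, -1, -0.5, 6, -1],
    [0, 0, 0, 0, 0, 6, -1],
    [0, 0, 0, 0, 0, 6, -1],
    [0, 0, 0, 0, 0, 0, -1]
  ]
}}

```text
time_s: 38.05
tcp_pos: [0.644, -0.0078, 0.0925]
eef_rot: [179.9, 0.1, -179.9]
contact_force: [-0.2, -0.7, -0.8]
gripper_width: 0.0525
```

```bash
python3 plan.py -1 .644 -.0082 .08 180
```

```text
now [644.   -7.8  92.5] [ 1.7994e+02  9.0000e-02 -1.7995e+02] w 52.5 F [-0.2 -0.7 -0.8] t 38.0
1 rows: [[0.001,0.002,0.001,0.1,-0.4,12.5,-1.0]]
```

Call:
{"method": "step_arm", "body": {
  "deltas": [
    [0, 0, 0, 0, 0, 5, -1],
    [0, 0, 0, 0, 0, 4, -1],
    [0, 0, 0, 0, 0, 3, -1],
    [0, 0, 0, 0, 0, 2, -1],
    [0, 0, 0, 0, 0, 1, -1]
  ]
}}

```text
time_s: 38.55
tcp_pos: [0.6447, -0.0079, 0.0789]
eef_rot: [180.0, 0.2, -179.9]
contact_force: [-4.3, 1.3, 8.4]
gripper_width: 0.0522
```

Call:
{"method": "step_arm", "body": {
  "deltas": [
    [0, 0, 0, 0, 0, 1, -1],
    [0, 0, 0, 0, 0, -1, 0.6],
    [0, 0, 0, 0, 0, 0, 0.6],
    [0, 0, 0, 0, 0, 0, 0.6],
    [0, 0, 0, 0, 0, -15, 0.6],
    [0, 0, 0, 0, 0, -30, 0.6],
    [0, 0, 0, 0, 0, -35, 0.6],
    [0, 0, 0, 20, 15, -5, 0.6],
    [0, 0, 0, 35, 28, 0, 0.6],
    [0, 0, 0, 35, 28, 0, 0.6]
  ]
}}

```text
time_s: 39.55
tcp_pos: [0.556, 0.0619, 0.1661]
eef_rot: [-179.9, 0.2, 179.8]
contact_force: [0.6, 2.1, 0.1]
gripper_width: 0.0703
```

```bash
python3 plan.py .6 .418 .161 .07 180;  python3 - <<'E'
from m import *
b=cap("scene",2);a=cap("top",2)
crop(b,240,130,370,250,6,"s30.png",1.8)
g=gray(a)
for p in((.6262,.2763),(.4163,.1605),(.605,-.314)): 
  q,f=ringfit("top",g,p,.046,.025,.0295,1); q2,f2=ringfit("scene",gray(b),p,.046,.025,.0295,1);print(q.round(4),round(f),q2.round(4),round(f2))
print(ringfit("top",g,(.6423,-.0088),.132,.025,.0295,1),ringfit("scene",gray(b),(.6423,-.0088),.132,.025,.0295,1))
E
```

```text
now [556.   61.9 166.1] [-179.95    0.21  179.81] w 70.3 F [0.6 2.1 0.1] t 39.5
5 rows: [[-0.0,0.001,-0.001,27.7,19.7,19.1,0.6],[-0.0,0.001,-0.001,27.7,19.8,19.1,0.6],[-0.0,0.001,-0.0,27.7,19.8,19.2,0.6],[-0.0,0.0,-0.001,27.6,19.8,19.2,0.6],[-0.001,0.001,-0.0,27.7,19.9,19.2,0.6]]
[0.6283 0.2774] -33 [0.6279 0.2788] -25
[0.4165 0.16  ] -27 [0.4177 0.1626] -4
[ 0.6049 -0.3142] -35 [ 0.6073 -0.3124] -58
(array([ 0.64506596, -0.00877992]), np.float64(-18.86206307662249)) (array([ 0.6463437 , -0.00724516]), np.float64(-43.02880426862065))
```

View pics/s30.png

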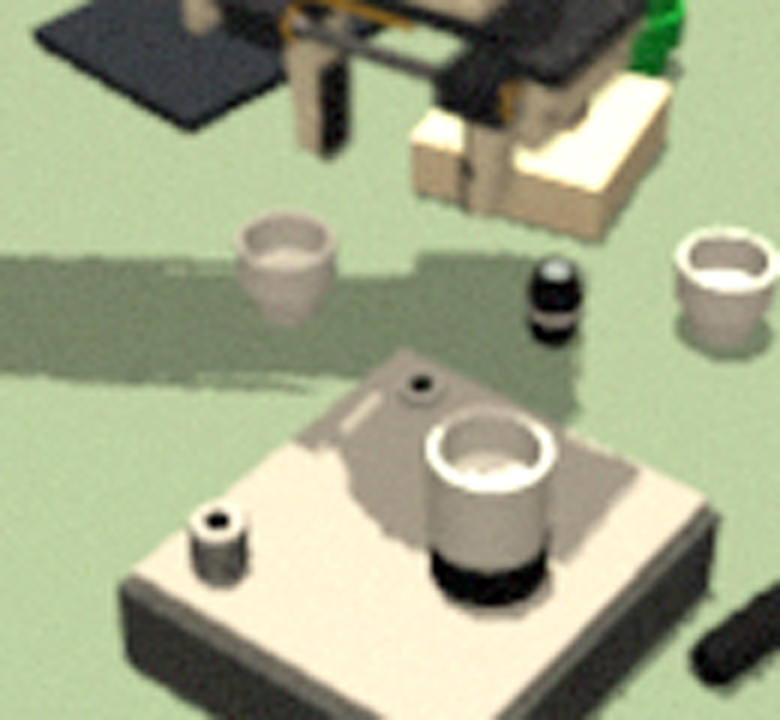

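Call:
{"method": "step_arm", "body": {
  "deltas": [
    [0, 0, 0, 28, 20, 8, 0.6],
    [0, 0, 0, 28, 20, 18, 0.6],
    [0, 0, 0, 28, 20, 20, 0.6],
    [0, 0, 0, 27, 20, 20, 0.6],
    [0, 0, 0, 22, 15, 15, 0.6],
    [0, 0, 0, 0, 0, 0, 0.6]
  ]
}}

```text
time_s: 40.35
tcp_pos: [0.4261, 0.158, 0.0817]
eef_rot: [-179.9, 0.4, 179.6]
contact_force: [1.0, -0.1, 0.4]
gripper_width: 0.0704
```

```bash
python3 plan.py .6 .418 .161 .035 180
```

```text
now [426.1 158.   81.7] [-179.91    0.42  179.61] w 70.4 F [ 1.  -0.1  0.4] t 40.4
2 rows: [[-0.001,0.004,-0.003,4.2,1.5,23.3,0.6],[-0.001,0.003,-0.004,4.2,1.5,23.4,0.6]]
```

Call:
{"method": "step_arm", "body": {
  "deltas": [
    [0, 0.004, -0.003, 6, 2, 10, 0.6],
    [0, 0.003, -0.003, 3, 1.5, 15, 0.6],
    [0, 0, 0, 1, 0, 15, 0.6],
    [0, 0, 0, 0, 0, 3, 0.6]
  ]
}}

```text
time_s: 40.75
tcp_pos: [0.4194, 0.1622, 0.0369]
eef_rot: [-180.0, 0.1, 179.9]
contact_force: [-0.9, -0.6, 0.7]
gripper_width: 0.0703
```

```bash
python3 plan.py .6 .418 .161 -.006 180
```

```text
now [419.4 162.2  36.9] [-1.7998e+02  1.1000e-01  1.7987e+02] w 70.3 F [-0.9 -0.6  0.7] t 40.8
1 rows: [[-0.0,0.002,-0.002,1.5,-1.2,42.9,0.6]]
```

Call:
{"method": "step_arm", "body": {
  "deltas": [
    [0, 0, 0, 1.5, -1, 12, 0.6],
    [0, 0, 0, 1, -0.5, 12, 0.6],
    [0, 0, 0, 1, 0, 12, 0.6],
    [0, 0, 0, 1, 0, 6, 0.6],
    [0, 0, 0, 0, 0, 2, 0.6]
  ]
}}

```text
time_s: 41.25
tcp_pos: [0.4193, 0.1603, -0.0082]
eef_rot: [180.0, 0.2, 179.6]
contact_force: [0.8, 0.9, 0.9]
gripper_width: 0.0701
```

```bash
python3 plan.py .6 .418 .161 -.006 180
```

```text
now [419.3 160.3  -8.2] [179.99   0.2  179.62] w 70.1 F [0.8 0.9 0.9] t 41.2
1 rows: [[0.0,0.003,-0.007,1.3,0.7,-2.2,0.6]]
```

Call:
{"method": "step_arm", "body": {
  "deltas": [
    [0, 0.003, -0.006, 1, 0.7, -2, -1],
    [0, 0, 0, 0, 0, 0, -1],
    [0, 0, 0, 0, 0, 0, -1],
    [0, 0, 0, 0, 0, 0, -1],
    [0, 0, 0, 0, 0, 0, -1],
    [0, 0, 0, 0, 0, 0, -1]
  ],
  "squeeze": 15
}}

```text
time_s: 41.85
tcp_pos: [0.4195, 0.1617, -0.0045]
eef_rot: [179.9, 0.1, 180.0]
contact_force: [-0.6, -0.3, -2.0]
gripper_width: 0.0523
```

Call:
{"method": "step_arm", "body": {
  "deltas": [
    [0, 0, 0, 0, 0, 0, -1],
    [0, 0, 0, 0, 0, -15, -1],
    [0, 0, 0, 0, 0, -30, -1],
    [0, 0, 0, 0, 0, -40, -1],
    [0, 0, 0, 0, 0, -40, -1],
    [0, 0, 0, -10, -5, -45, -1],
    [0, 0, 0, -33, -25, -20, -1],
    [0, 0, 0, -36, -27, 0, -1],
    [0, 0, 0, -36, -27, 0, -1],
    [0, 0, 0, -36, -27, 0, -1]
  ],
  "squeeze": 30
}}

```text
time_s: 42.85
tcp_pos: [0.5717, 0.0486, 0.1959]
eef_rot: [179.9, 0.3, -179.5]
contact_force: [0.8, 1.2, -0.5]
gripper_width: 0.0521
```

```bash
python3 plan.py -1 .644 -.0082 .17 180
```

```text
now [571.7  48.6 195.9] [ 179.92    0.3  -179.51] w 52.1 F [ 0.8  1.2 -0.5] t 42.9
3 rows: [[0.0,0.002,0.003,-23.9,-19.1,8.7,-1.0],[0.001,0.002,0.003,-24.0,-19.1,8.7,-1.0],[0.0,0.001,0.003,-24.0,-19.0,8.7,-1.0]]
```

Call:
{"method": "step_arm", "body": {
  "deltas": [
    [0, 0.002, 0.003, -24, -19, 4, -1],
    [0, 0.002, 0.003, -24, -19, 8, -1],
    [0, 0.001, 0.003, -22, -17, 10, -1],
    [0, 0, 0, 0, 0, 10, -1],
    [0, 0, 0, 0, 0, 0, -1]
  ]
}}

```text
time_s: 43.35
tcp_pos: [0.6471, -0.013, 0.1596]
eef_rot: [180.0, -0.2, 179.6]
contact_force: [-0.3, -0.5, -1.7]
gripper_width: 0.0523
```

```bash
python3 plan.py -1 .644 -.0082 .14 180
```

```text
now [647.1 -13.  159.6] [179.96  -0.2  179.62] w 52.3 F [-0.3 -0.5 -1.7] t 43.4
1 rows: [[0.001,-0.004,-0.007,3.0,4.8,19.6,-1.0]]
```

Call:
{"method": "step_arm", "body": {
  "deltas": [
    [0, -0.003, -0.006, 3, 4.5, 8, -1],
    [0, 0, 0, 0, 0.5, 8, -1],
    [0, 0, 0, 0, 0, 0, -1]
  ]
}}

```text
time_s: 43.65
tcp_pos: [0.6422, -0.0062, 0.1429]
eef_rot: [179.9, -0.0, -179.9]
contact_force: [-0.3, -0.6, -2.0]
gripper_width: 0.0527
```

```bash
python3 plan.py -1 .644 -.0082 .12 180
```

```text
now [642.2  -6.2 142.9] [ 1.7994e+02 -3.0000e-02 -1.7992e+02] w 52.7 F [-0.3 -0.6 -2. ] t 43.6
1 rows: [[0.001,-0.001,0.001,-1.8,-2.1,22.9,-1.0]]
```

Call:
{"method": "step_arm", "body": {
  "deltas": [
    [0, 0, 0, -1.5, -1.8, 7, -1],
    [0, 0, 0, 0, 0, 7, -1],
    [0, 0, 0, 0, 0, 6, -1],
    [0, 0, 0, 0, 0, 0, -1]
  ]
}}

```text
time_s: 44.05
tcp_pos: [0.6436, -0.0065, 0.1227]
eef_rot: [179.9, 0.1, -179.8]
contact_force: [0.2, -1.0, -1.7]
gripper_width: 0.0524
```

```bash
python3 plan.py -1 .644 -.0082 .105 180
```

```text
now [643.6  -6.5 122.7] [ 1.7991e+02  9.0000e-02 -1.7978e+02] w 52.4 F [ 0.2 -1.  -1.7] t 44.0
1 rows: [[0.002,0.002,0.004,-0.4,-1.8,17.7,-1.0]]
```

Call:
{"method": "step_arm", "body": {
  "deltas": [
    [0, 0, 0.003, 0, -1.5, 6, -1],
    [0, 0, 0, 0, 0, 6, -1],
    [0, 0, 0, 0, 0, 3, -1],
    [0, 0, 0, 0, 0, 2, -1],
    [0, 0, 0, 0, 0, 1, -1]
  ]
}}

```text
time_s: 44.55
tcp_pos: [0.6442, -0.0083, 0.1045]
eef_rot: [179.9, 0.2, -180.0]
contact_force: [-6.5, 1.9, 13.3]
gripper_width: 0.0524
```

Call:
{"method": "step_arm", "body": {
  "deltas": [
    [0, 0, 0, 0, 0, 1, -1],
    [0, 0, 0, 0, 0, -1, 0.6],
    [0, 0, 0, 0, 0, 0, 0.6],
    [0, 0, 0, 0, 0, 0, 0.6],
    [0, 0, 0, 0, 0, -15, 0.6],
    [0, 0, 0, 0, 0, -30, 0.6],
    [0, 0, 0, 0, 0, -30, 0.6],
    [0, 0, 0, 0, 25, 0, 0.6],
    [0, 0, 0, 1, 42, 0, 0.6],
    [0, 0, 0, 1, 45, 0, 0.6]
  ]
}}

```text
time_s: 45.55
tcp_pos: [0.6435, 0.1012, 0.1847]
eef_rot: [180.0, 0.3, 179.6]
contact_force: [1.0, 0.5, 0.1]
gripper_width: 0.0701
```

```bash
python3 plan.py .6 .628 .277 .08 180;  python3 - <<'E'
from m import *
b=cap("scene",2);a=cap("top",2)
crop(b,240,130,370,250,6,"s31.png",1.8)
g=gray(a)
for p in((.6262,.2763),(.605,-.314)): 
  q,f=ringfit("top",g,p,.046,.025,.0295,1); q2,f2=ringfit("scene",gray(b),p,.046,.025,.0295,1);print(q.round(4),round(f),q2.round(4),round(f2))
print(ringfit("top",g,(.6423,-.0088),.156,.025,.0295,1),ringfit("scene",gray(b),(.6423,-.0088),.156,.025,.0295,1))
E
```

```text
now [643.5 101.2 184.7] [179.95   0.32 179.64] w 70.1 F [1.  0.5 0.1] t 45.5
5 rows: [[0.0,0.001,-0.001,3.4,35.1,20.9,0.6],[0.0,0.001,-0.001,3.4,35.1,21.0,0.6],[0.0,0.001,-0.001,3.3,35.1,20.9,0.6],[0.0,0.001,-0.002,3.3,35.2,21.0,0.6],[0.001,0.002,-0.001,3.2,35.1,20.9,0.6]]
[0.6255 0.2758] -15 [0.629  0.2791] -8
[ 0.6049 -0.3142] -37 [ 0.6073 -0.3124] -59
(array([ 0.64445512, -0.00951135]), np.float64(-20.843850223909214)) (array([ 0.64531305, -0.00786321]), np.float64(-50.04628530725441))
```

View pics/s31.png

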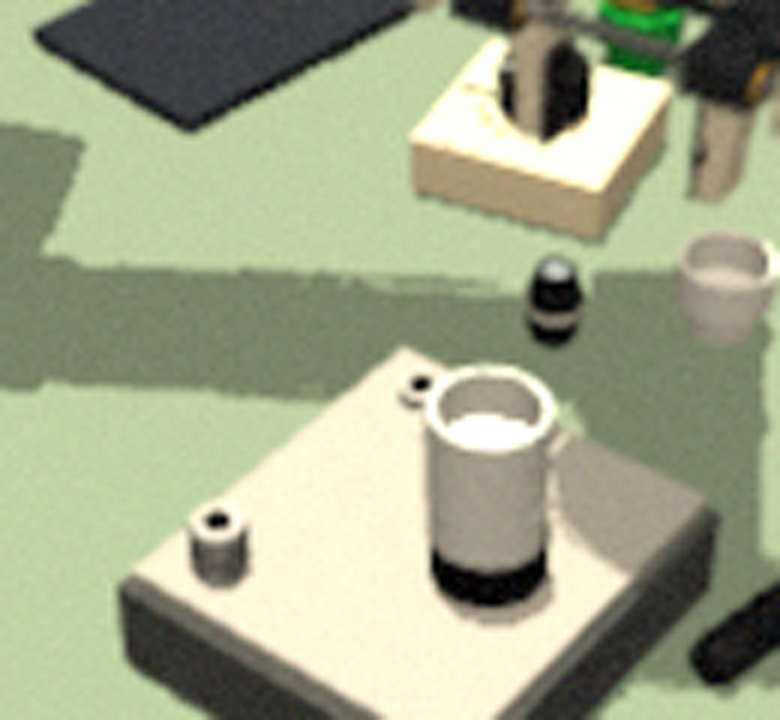

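Call:
{"method": "step_arm", "body": {
  "deltas": [
    [0, 0, 0, 3, 35, 10, 0.6],
    [0, 0, 0, 3, 35, 20, 0.6],
    [0, 0.001, -0.001, 3, 35, 22, 0.6],
    [0, 0.001, -0.002, 3, 35, 22, 0.6],
    [0, 0.002, -0.001, 3, 28, 18, 0.6],
    [0, 0, 0, 0, 0, 0, 0.6]
  ]
}}

```text
time_s: 46.35
tcp_pos: [0.6312, 0.268, 0.0894]
eef_rot: [-180.0, 0.1, 179.6]
contact_force: [-0.4, -0.6, -0.5]
gripper_width: 0.0703
```

```bash
python3 plan.py .6 .6277 .2768 .035 180
```

```text
now [631.2 268.   89.4] [-1.7998e+02  1.5000e-01  1.7960e+02] w 70.3 F [-0.4 -0.6 -0.5] t 46.4
2 rows: [[-0.0,0.001,-0.004,1.8,4.4,27.2,0.6],[-0.0,0.002,-0.003,1.8,4.4,27.1,0.6]]
```

Call:
{"method": "step_arm", "body": {
  "deltas": [
    [0, 0, -0.003, 2, 5, 12, 0.6],
    [0, 0, -0.003, 2, 4, 18, 0.6],
    [0, 0, 0, 0, 0, 18, 0.6],
    [0, 0, 0, 0, 0, 3, 0.6]
  ]
}}

```text
time_s: 46.75
tcp_pos: [0.6288, 0.2735, 0.0366]
eef_rot: [180.0, 0.2, 179.8]
contact_force: [-0.3, -0.2, -0.0]
gripper_width: 0.0702
```

```bash
python3 plan.py .6 .6277 .2768 -.006 180
```

```text
now [628.8 273.5  36.6] [180.     0.22 179.76] w 70.2 F [-0.3 -0.2 -0. ] t 46.8
1 rows: [[0.0,0.004,-0.004,1.3,3.3,42.6,0.6]]
```

Call:
{"method": "step_arm", "body": {
  "deltas": [
    [0, 0.003, -0.003, 1, 3, 12, 0.6],
    [0, 0, 0, 0.5, 1, 12, 0.6],
    [0, 0, 0, 0.5, 0.5, 12, 0.6],
    [0, 0, 0, 0.5, 0.5, 6, 0.6],
    [0, 0, 0, 0, 0, 2, 0.6]
  ]
}}

```text
time_s: 47.25
tcp_pos: [0.6278, 0.2769, -0.0093]
eef_rot: [179.9, 0.1, 179.8]
contact_force: [-0.1, 0.3, 0.9]
gripper_width: 0.07
```

```bash
python3 plan.py .6 .6277 .2768 -.006 180
```

```text
now [627.8 276.9  -9.3] [1.7994e+02 1.5000e-01 1.7980e+02] w 70.0 F [-0.1  0.3  0.9] t 47.2
1 rows: [[0.001,0.003,-0.003,0.1,-0.1,-3.3,0.6]]
```

Call:
{"method": "step_arm", "body": {
  "deltas": [
    [0, 0.002, -0.003, 0, 0, -3, 0.6],
    [0, 0, 0, 0, 0, 0, -1],
    [0, 0, 0, 0, 0, 0, -1],
    [0, 0, 0, 0, 0, 0, -1],
    [0, 0, 0, 0, 0, 0, -1],
    [0, 0, 0, 0, 0, 0, -1]
  ],
  "squeeze": 15
}}

```text
time_s: 47.85
tcp_pos: [0.6283, 0.2775, -0.0049]
eef_rot: [179.9, 0.1, -180.0]
contact_force: [-1.2, -1.0, -1.7]
gripper_width: 0.0523
```

Call:
{"method": "step_arm", "body": {
  "deltas": [
    [0, 0, 0, 0, 0, 0, -1],
    [0, 0, 0, 0, 0, -15, -1],
    [0, 0, 0, 0, 0, -30, -1],
    [0, 0, 0, 0, 0, -45, -1],
    [0, 0, 0, 0, 0, -45, -1],
    [0, 0, 0, 0, -5, -45, -1],
    [0, 0, 0, 0, -25, -35, -1],
    [0, 0, 0, -2, -42, -5, -1],
    [0, 0, 0, -2, -45, 0, -1],
    [0, 0, 0, -2, -45, 0, -1]
  ],
  "squeeze": 30
}}

```text
time_s: 48.85
tcp_pos: [0.634, 0.1146, 0.2335]
eef_rot: [179.9, 0.4, -179.5]
contact_force: [1.0, -0.7, -0.8]
gripper_width: 0.0528
```

```bash
python3 plan.py -1 .644 -.0082 .2 180
```

```text
now [634.  114.6 233.5] [ 179.9     0.42 -179.53] w 52.8 F [ 1.  -0.7 -0.8] t 48.9
3 rows: [[0.001,0.002,0.003,-2.9,-41.0,11.1,-1.0],[0.0,0.003,0.003,-3.1,-40.9,11.2,-1.0],[0.001,0.002,0.002,-3.2,-41.0,11.1,-1.0]]
```

Call:
{"method": "step_arm", "body": {
  "deltas": [
    [0, 0.002, 0.003, -3, -40, 5, -1],
    [0, 0.003, 0.003, -3, -40, 8, -1],
    [0, 0.002, 0.002, -3, -32, 10, -1],
    [0, 0, 0, 0, 0, 10, -1],
    [0, 0, 0, 0, 0, 0, -1]
  ]
}}

```text
time_s: 49.35
tcp_pos: [0.6431, -0.0079, 0.208]
eef_rot: [179.8, 0.5, 179.7]
contact_force: [-0.1, 0.7, -1.5]
gripper_width: 0.0523
```

```bash
python3 plan.py -1 .644 -.0082 .17 180
```

```text
now [643.1  -7.9 208. ] [179.79   0.47 179.7 ] w 52.3 F [-0.1  0.7 -1.5] t 49.4
1 rows: [[0.004,0.008,-0.005,-0.6,-0.5,38.0,-1.0]]
```

Call:
{"method": "step_arm", "body": {
  "deltas": [
    [0.003, 0.006, -0.004, -0.5, 0, 12, -1],
    [0.001, 0.002, 0, 0, 0, 14, -1],
    [0, 0, 0, 0, 0, 10, -1],
    [0, 0, 0, 0, 0, 0, -1]
  ]
}}

```text
time_s: 49.75
tcp_pos: [0.644, -0.0051, 0.1709]
eef_rot: [-180.0, 0.1, -179.9]
contact_force: [1.1, 0.8, -1.5]
gripper_width: 0.0524
```

```bash
python3 plan.py -1 .644 -.0082 .148 180
```

```text
now [644.   -5.1 170.9] [-1.7999e+02  7.0000e-02 -1.7988e+02] w 52.4 F [ 1.1  0.8 -1.5] t 49.8
1 rows: [[-0.0,0.001,0.002,0.0,-3.1,22.9,-1.0]]
```

Call:
{"method": "step_arm", "body": {
  "deltas": [
    [0, 0, 0.002, 0, -3, 7, -1],
    [0, 0, 0, 0, 0, 6, -1],
    [0, 0, 0, 0, 0, 0, -1]
  ]
}}

```text
time_s: 50.05
tcp_pos: [0.6441, -0.0072, 0.1564]
eef_rot: [-180.0, 0.0, -179.9]
contact_force: [-0.5, -0.2, -1.4]
gripper_width: 0.0525
```

```bash
python3 plan.py -1 .644 -.0082 .13 180
```

```text
now [644.1  -7.2 156.4] [-1.7997e+02  4.0000e-02 -1.7989e+02] w 52.5 F [-0.5 -0.2 -1.4] t 50.0
1 rows: [[-0.001,0.001,0.002,0.1,-1.0,26.4,-1.0]]
```

Call:
{"method": "step_arm", "body": {
  "deltas": [
    [0, 0, 0.002, 0, -0.8, 6, -1],
    [0, 0, 0, 0, 0, 6, -1],
    [0, 0, 0, 0, 0, 6, -1],
    [0, 0, 0, 0, 0, 5, -1],
    [0, 0, 0, 0, 0, 2, -1],
    [0, 0, 0, 0, 0, 1, -1]
  ]
}}

```text
time_s: 50.65
tcp_pos: [0.6445, -0.0082, 0.1287]
eef_rot: [-180.0, 0.1, 180.0]
contact_force: [0.3, 0.5, 2.3]
gripper_width: 0.0525
```

Call:
{"method": "step_arm", "body": {
  "deltas": [
    [0, 0, 0, 0, 0, 1.5, -1],
    [0, 0, 0, 0, 0, 1, -1]
  ]
}}

```text
time_s: 50.85
tcp_pos: [0.6451, -0.0083, 0.1286]
eef_rot: [-179.9, 0.2, -180.0]
contact_force: [-2.4, -0.7, 3.6]
gripper_width: 0.0522
```

Call:
{"method": "step_arm", "body": {
  "deltas": [
    [0, 0, 0, 0, 0, 2, -1],
    [0, 0, 0, 0, 0, -1, 0.6],
    [0, 0, 0, 0, 0, 0, 0.6],
    [0, 0, 0, 0, 0, 0, 0.6],
    [0, 0, 0, 0, 0, -15, 0.6],
    [0, 0, 0, 0, 0, -30, 0.6],
    [0, 0, 0, 0, 0, -30, 0.6],
    [0, 0, 0, 3, -25, 0, 0.6],
    [0, 0, 0, 4, -42, 0, 0.6],
    [0, 0, 0, 5, -45, 0, 0.6]
  ]
}}

```text
time_s: 51.85
tcp_pos: [0.6352, -0.1183, 0.2075]
eef_rot: [-179.9, 0.4, -179.5]
contact_force: [0.1, -0.3, -0.9]
gripper_width: 0.0702
```

```bash
python3 plan.py .6 .6064 -.3135 .08 180;  python3 - <<'E'
from m import *
b=cap("scene",2);a=cap("top",2)
crop(b,130,110,370,330,3,"s32.png",1.8)
g=gray(a)
for p in((.605,-.314),): 
  q,f=ringfit("top",g,p,.046,.025,.0295,1); q2,f2=ringfit("scene",gray(b),p,.046,.025,.0295,1);print(q.round(4),round(f),q2.round(4),round(f2))
print(ringfit("top",g,(.6423,-.0088),.180,.025,.0295,1),ringfit("scene",gray(b),(.6423,-.0088),.180,.025,.0295,1))
E
```

```text
now [ 635.2 -118.3  207.5] [-179.92    0.43 -179.52] w 70.2 F [ 0.1 -0.3 -0.9] t 51.9
6 rows: [[-0.0,0.001,0.001,5.2,-32.5,21.3,0.6],[-0.0,0.001,0.001,5.2,-32.5,21.3,0.6],[-0.0,0.001,0.002,5.1,-32.4,21.3,0.6],[-0.0,0.001,0.001,5.0,-32.5,21.2,0.6],[-0.001,0.002,0.002,5.0,-32.5,21.3,0.6],[-0.0,0.001,0.001,4.9,-32.4,21.2,0.6]]
[ 0.6049 -0.3142] -38 [ 0.6073 -0.3124] -60
(array([ 0.65372081, -0.00464503]), np.float64(-6.915660380497059)) (array([ 0.6465528 , -0.00785249]), np.float64(-14.86485934305584))
```

View pics/s32.png

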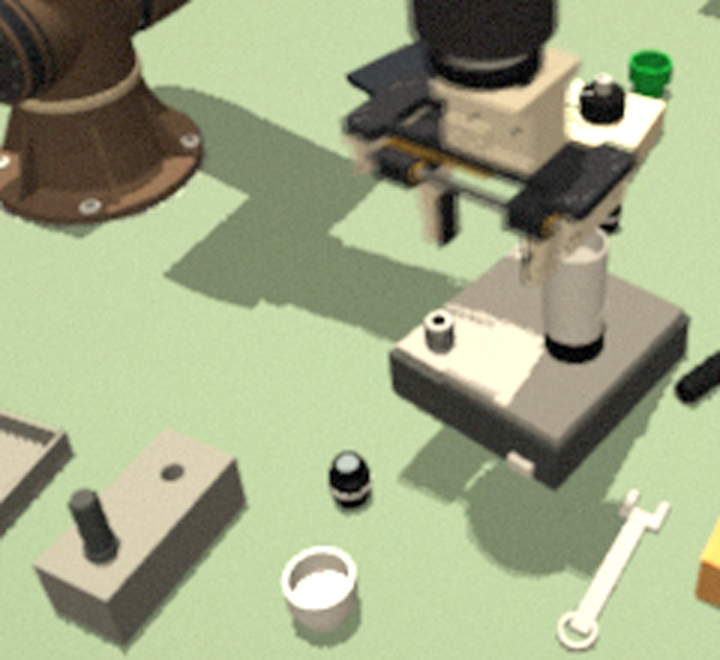

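Call:
{"method": "step_arm", "body": {
  "deltas": [
    [0, 0, 0.001, 5, -34, 10, 0.6],
    [0, 0, 0.001, 5, -34, 20, 0.6],
    [0, 0.001, 0.002, 5, -34, 22, 0.6],
    [0, 0.001, 0.001, 5, -34, 22, 0.6],
    [0, 0.002, 0.002, 5, -33, 22, 0.6],
    [0, 0.001, 0.001, 4, -22, 15, 0.6],
    [0, 0, 0, 0, 0, 0, 0.6]
  ]
}}

```text
time_s: 52.75
tcp_pos: [0.6109, -0.3085, 0.0911]
eef_rot: [180.0, 0.2, -179.6]
contact_force: [-0.7, 0.3, -0.3]
gripper_width: 0.07
```

```bash
python3 plan.py .6 .6064 -.3135 .035 180
```

```text
now [ 610.9 -308.5   91.1] [ 179.98    0.22 -179.65] w 70.0 F [-0.7  0.3 -0.3] t 52.8
2 rows: [[0.0,0.002,0.003,2.4,-2.5,28.0,0.6],[0.0,0.002,0.003,2.3,-2.5,28.1,0.6]]
```

Call:
{"method": "step_arm", "body": {
  "deltas": [
    [0, 0.002, 0.003, 2.5, -2.5, 15, 0.6],
    [0, 0.002, 0.003, 2, -2, 20, 0.6],
    [0, 0, 0, 0, 0, 16, 0.6],
    [0, 0, 0, 0, 0, 2, 0.6]
  ]
}}

```text
time_s: 53.15
tcp_pos: [0.6087, -0.3092, 0.0355]
eef_rot: [180.0, 0.1, -179.8]
contact_force: [-0.3, 0.1, -0.8]
gripper_width: 0.0698
```

```bash
python3 plan.py .6 .6064 -.3135 -.006 180
```

```text
now [ 608.7 -309.2   35.5] [ 1.7999e+02  8.0000e-02 -1.7982e+02] w 69.8 F [-0.3  0.1 -0.8] t 53.1
1 rows: [[0.0,0.001,0.003,2.4,-4.3,41.5,0.6]]
```

Call:
{"method": "step_arm", "body": {
  "deltas": [
    [0, 0, 0.003, 2, -4, 12, 0.6],
    [0, 0, 0, 1, -1, 12, 0.6],
    [0, 0, 0, 0.5, -0.5, 12, 0.6],
    [0, 0, 0, 0.5, -0.5, 5, 0.6],
    [0, 0, 0, 0, 0, 0, 0.6]
  ]
}}

```text
time_s: 53.65
tcp_pos: [0.6063, -0.3134, -0.0078]
eef_rot: [-180.0, 0.2, -179.8]
contact_force: [0.1, -0.5, 0.1]
gripper_width: 0.07
```

```bash
python3 plan.py .6 .6064 -.3135 -.006 180
```

```text
now [ 606.3 -313.4   -7.8] [-179.98    0.18 -179.82] w 70.0 F [ 0.1 -0.5  0.1] t 53.6
1 rows: [[-0.0,0.003,0.003,-0.1,-0.1,-1.8,0.6]]
```

Call:
{"method": "step_arm", "body": {
  "deltas": [
    [0, 0.002, 0.003, 0, 0, -2, 0.6],
    [0, 0, 0, 0, 0, 0, -1],
    [0, 0, 0, 0, 0, 0, -1],
    [0, 0, 0, 0, 0, 0, -1],
    [0, 0, 0, 0, 0, 0, -1],
    [0, 0, 0, 0, 0, 0, -1]
  ],
  "squeeze": 15
}}

```text
time_s: 54.25
tcp_pos: [0.6073, -0.3139, -0.0039]
eef_rot: [-179.9, 0.2, 180.0]
contact_force: [0.4, -0.3, -1.6]
gripper_width: 0.0526
```

Call:
{"method": "step_arm", "body": {
  "deltas": [
    [0, 0, 0, 0, 0, 0, -1],
    [0, 0, 0, 0, 0, -15, -1],
    [0, 0, 0, 0, 0, -30, -1],
    [0, 0, 0, 0, 0, -45, -1],
    [0, 0, 0, 0, 0, -45, -1],
    [0, 0, 0, 0, 0, -45, -1],
    [0, 0, 0, -2, 20, -40, -1],
    [0, 0, 0, -4, 38, -30, -1],
    [0, 0, 0, -6, 45, -5, -1],
    [0, 0, 0, -6, 45, 0, -1]
  ],
  "squeeze": 30
}}

```text
time_s: 55.25
tcp_pos: [0.6224, -0.1673, 0.2702]
eef_rot: [-179.9, 0.3, 179.5]
contact_force: [1.6, 0.6, -1.3]
gripper_width: 0.0528
```

```bash
python3 plan.py -1 .644 -.0082 .23 180
```

```text
now [ 622.4 -167.3  270.2] [-179.92    0.34  179.49] w 52.8 F [ 1.6  0.6 -1.3] t 55.2
4 rows: [[-0.0,0.001,-0.002,-5.0,39.8,10.0,-1.0],[-0.0,0.002,-0.002,-5.1,39.9,10.0,-1.0],[-0.001,0.001,-0.002,-5.1,39.8,10.0,-1.0],[-0.0,0.002,-0.003,-5.3,39.8,10.1,-1.0]]
```

Call:
{"method": "step_arm", "body": {
  "deltas": [
    [0, 0.001, -0.002, -5, 40, 0, -1],
    [0, 0.002, -0.002, -5, 40, 5, -1],
    [0, 0.001, -0.002, -5, 40, 8, -1],
    [0, 0.002, -0.003, -5, 28, 10, -1],
    [0, 0, 0, 0, 0, 5, -1],
    [0, 0, 0, 0, 0, 0, -1]
  ]
}}

```text
time_s: 55.85
tcp_pos: [0.6436, -0.008, 0.2521]
eef_rot: [180.0, 0.6, -179.6]
contact_force: [-0.1, -0.5, -1.0]
gripper_width: 0.0523
```

```bash
python3 plan.py -1 .644 -.0082 .2 180
```

```text
now [643.6  -8.  252.1] [ 179.98    0.64 -179.62] w 52.3 F [-0.1 -0.5 -1. ] t 55.9
2 rows: [[0.0,0.006,0.003,0.1,-0.1,26.0,-1.0],[0.0,0.005,0.004,-0.1,-0.1,26.1,-1.0]]
```

Call:
{"method": "step_arm", "body": {
  "deltas": [
    [0, 0.006, 0.003, 0, 0, 15, -1],
    [0, 0.005, 0.003, 0, 0, 18, -1],
    [0, 0, 0, 0, 0, 14, -1],
    [0, 0, 0, 0, 0, 8, -1],
    [0, 0, 0, 0, 0, 0, -1]
  ]
}}

```text
time_s: 56.35
tcp_pos: [0.6433, -0.0121, 0.1958]
eef_rot: [180.0, 0.1, 179.7]
contact_force: [0.1, 0.4, -1.1]
gripper_width: 0.0525
```

```bash
python3 plan.py -1 .644 -.0082 .18 180;  python3 - <<'E'
from h import *
b=cap("scene",2)
crop(b,260,120,370,240,6,"s33.png",1.8)
E
```

```text
now [643.3 -12.1 195.8] [1.7995e+02 7.0000e-02 1.7974e+02] w 52.5 F [ 0.1  0.4 -1.1] t 56.4
1 rows: [[0.001,0.001,-0.005,-0.7,3.9,15.8,-1.0]]
```

View pics/s33.png

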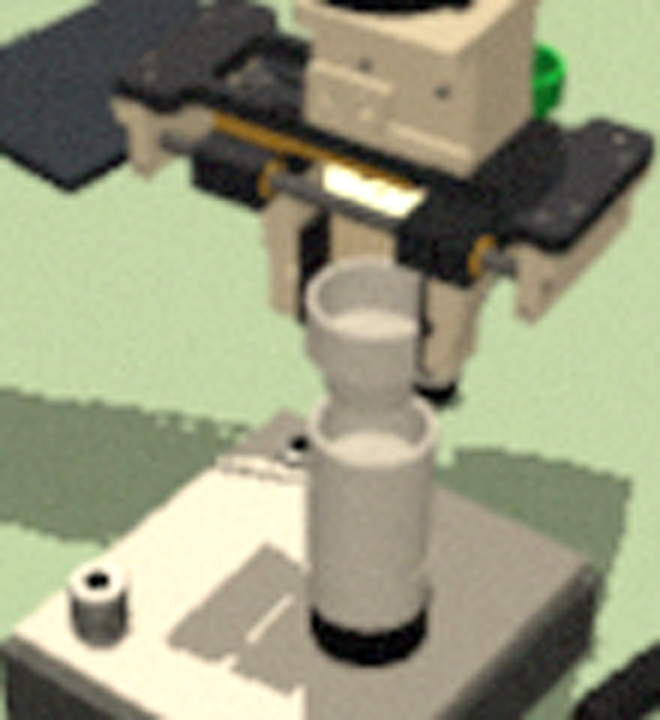

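Good alignment. Correct y by +4 mm and lower.

Call:
{"method": "step_arm", "body": {
  "deltas": [
    [0, 0, -0.004, -0.5, 3.8, 4, -1],
    [0, 0, 0, 0, 0.3, 5, -1],
    [0, 0, 0, 0, 0, 4, -1],
    [0, 0, 0, 0, 0, 0, -1]
  ]
}}

```text
time_s: 56.85
tcp_pos: [0.6459, -0.0075, 0.1855]
eef_rot: [179.9, 0.4, 180.0]
contact_force: [0.4, -0.1, -1.3]
gripper_width: 0.0524
```

```bash
python3 plan.py -1 .6443 -.0082 .154 180
```

```text
now [645.9  -7.5 185.5] [179.91   0.39 180.  ] w 52.4 F [ 0.4 -0.1 -1.3] t 56.9
1 rows: [[0.002,0.007,-0.0,1.8,-0.7,31.5,-1.0]]
```

Call:
{"method": "step_arm", "body": {
  "deltas": [
    [0, 0.005, 0, 1.6, -0.6, 6, -1],
    [0, 0, 0, 0, 0, 6, -1],
    [0, 0, 0, 0, 0, 5, -1],
    [0, 0, 0, 0, 0, 5, -1],
    [0, 0, 0, 0, 0, 5, -1],
    [0, 0, 0, 0, 0, 2, -1]
  ]
}}

```text
time_s: 57.45
tcp_pos: [0.6444, -0.0083, 0.1543]
eef_rot: [179.9, 0.1, -180.0]
contact_force: [0.7, -1.5, 1.1]
gripper_width: 0.0527
```

Call:
{"method": "step_arm", "body": {
  "deltas": [
    [0, 0, 0, 0, 0, 2, -1],
    [0, 0, 0, 0, 0, 1.5, -1],
    [0, 0, 0, 0, 0, 1.5, -1]
  ]
}}

```text
time_s: 57.75
tcp_pos: [0.6452, -0.0089, 0.1536]
eef_rot: [-180.0, 0.3, -179.9]
contact_force: [-5.4, 1.3, 8.8]
gripper_width: 0.0524
```

Call:
{"method": "step_arm", "body": {
  "deltas": [
    [0, 0, 0, 0, 0, -1, 0.6],
    [0, 0, 0, 0, 0, 0, 0.6],
    [0, 0, 0, 0, 0, 0, 0.6],
    [0, 0, 0, 0, 0, -15, 0.6],
    [0, 0, 0, 0, 0, -30, 0.6],
    [0, 0, 0, 0, 0, -30, 0.6],
    [0, 0, 0, 15, 25, 0, 0.6],
    [0, 0, 0, 20, 40, 0, 0.6],
    [0, 0, 0, 20, 40, 0, 0.6]
  ]
}}

```text
time_s: 58.65
tcp_pos: [0.5907, 0.0949, 0.2307]
eef_rot: [-180.0, 0.3, 179.7]
contact_force: [0.2, 0.5, -0.6]
gripper_width: 0.0698
```

```bash
python3 - <<'E'
from m import *
b=cap("scene",3);a=cap("top",3);np.save("tp34.npy",a);np.save("sc34.npy",b);print(r.get_state()["tcp_pos"])
crop(b,240,90,380,240,5,"s34.png",1.6)
crop(a,165,215,235,285,10,"t34.png",1.5)
crop(b,300,120,360,180,10,"s35.png",1.5)
g=gray(a)
print(ringfit("top",g,(.6435,-.0088),.204,.025,.0295,1),ringfit("scene",gray(b),(.6435,-.0088),.204,.025,.0295,1))
E
```

```text
[0.59109644 0.09395613 0.23030156]
(array([ 0.64556662, -0.00819586]), np.float64(-31.925536687994764)) (array([ 0.64626949, -0.0066494 ]), np.float64(-64.9358518822527))
```

View pics/s34.png

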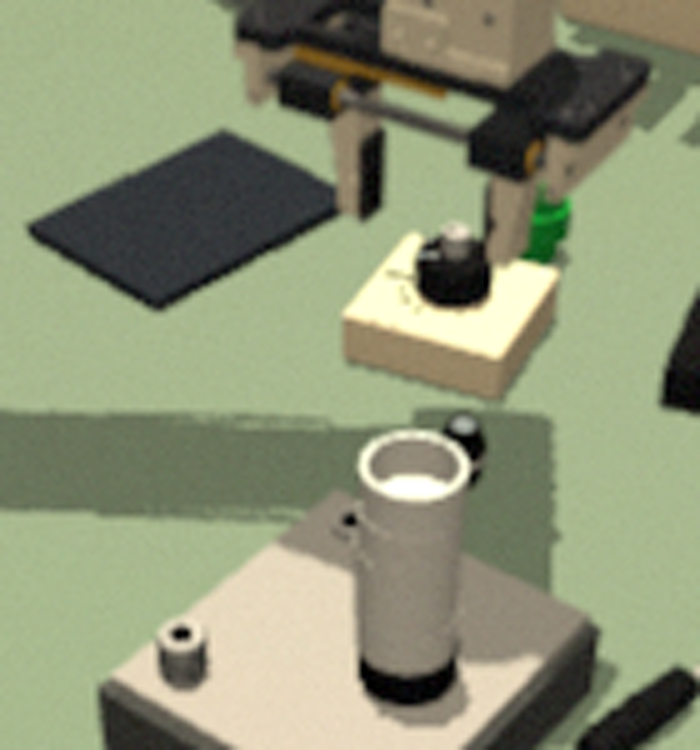

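View pics/t34.png

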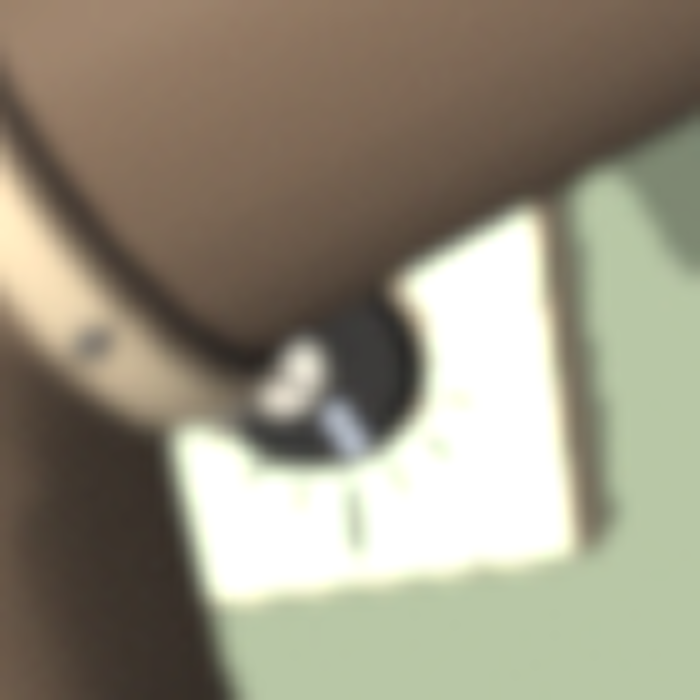

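View pics/s35.png

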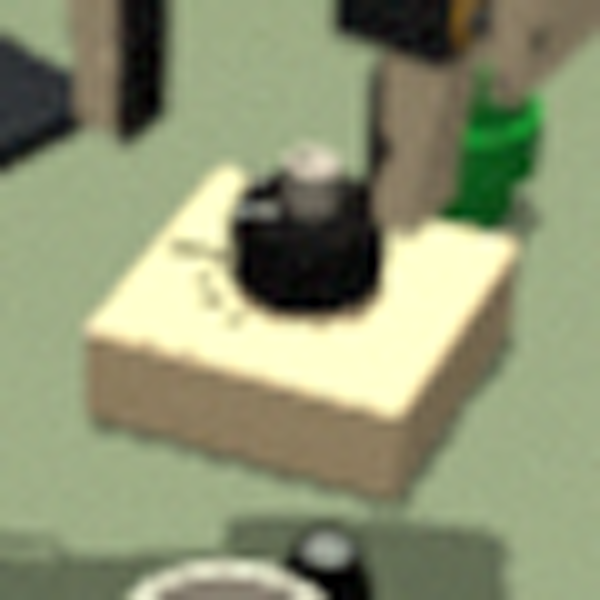

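```bash
python3 - <<'E'
from m import *
T=np.load("top.npy");S=np.load("scene.npy")
print("fine top",back("top",[(140+265/5-.5,150+511/5-.5)],.089))
print("scene fine top",back("scene",[(300+318/10-.5,120+160/10-.5)],.089))
for n,im in(("top",T),("scene",S)):
  c=(.4675,.3535)
  pts=np.vstack([circ((*c,.07),.027,40),circ((*c,.042),.027,40),circ((*c,.089),.01,20)])
  uv=proj(n,pts);o=proj(n,[[*c,.05]])[0].astype(int)
  crop(im,o[0]-25,o[1]-25,o[0]+25,o[1]+25,14,f"k_{n}.png",1.6,uv)
  crop(im,o[0]-25,o[1]-25,o[0]+25,o[1]+25,14,f"k0_{n}.png",1.6)
E
```

```text
fine top [[0.46642741 0.35567067 0.089     ]]
scene fine top [[0.46853247 0.35953136 0.089     ]]
```

View pics/k_top.png

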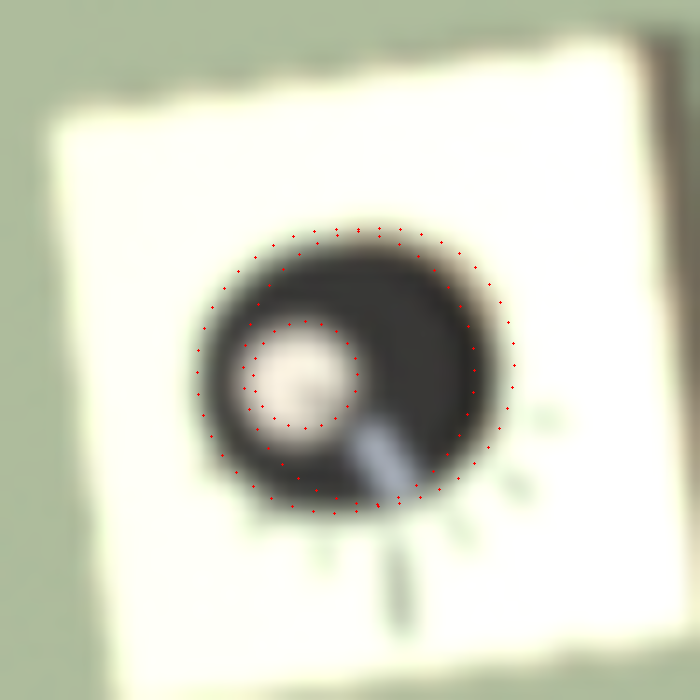

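View pics/k_scene.png

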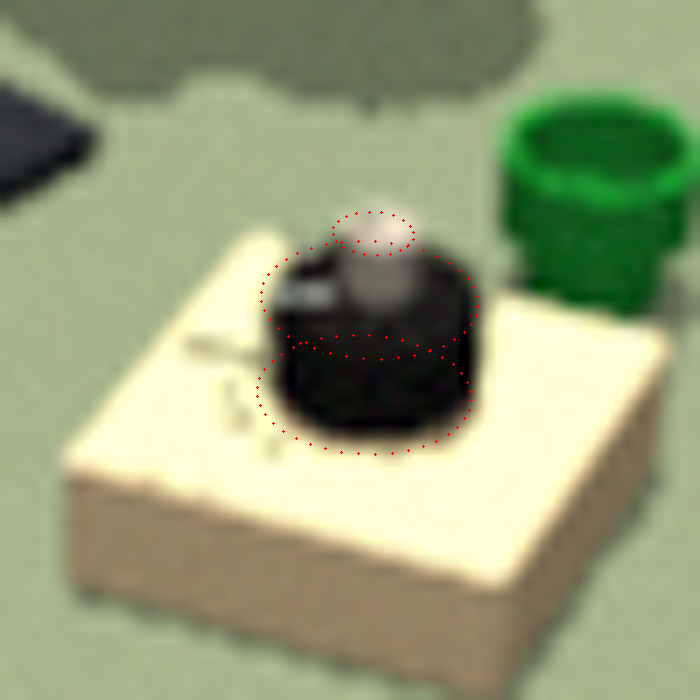

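```bash
python3 plan.py .6 .468 .355 .12 180
```

```text
now [591.1  94.  230.3] [-179.93    0.2   179.78] w 70.1 F [ 0.7  0.4 -0.1] t 59.0
7 rows: [[-0.0,0.0,-0.001,17.8,37.2,15.6,0.6],[-0.0,0.001,-0.0,17.7,37.3,15.7,0.6],[-0.0,0.0,-0.001,17.7,37.3,15.7,0.6],[-0.0,0.001,-0.0,17.7,37.3,15.7,0.6],[-0.0,0.0,-0.001,17.7,37.3,15.7,0.6],[-0.001,0.001,-0.0,17.7,37.3,15.6,0.6],[-0.0,0.0,-0.001,17.6,37.2,15.7,0.6]]
```

Call:
{"method": "step_arm", "body": {
  "deltas": [
    [0, 0, 0, 18, 38, 5, 0.6],
    [0, 0, 0, 18, 38, 10, 0.6],
    [0, 0, 0, 18, 38, 12, 0.6],
    [0, 0, 0, 18, 38, 15, 0.6],
    [0, 0, 0, 18, 38, 15, 0.6],
    [0, 0, 0, 18, 38, 15, 0.6],
    [0, 0, 0, 12, 25, 12, 0.6],
    [0, 0, 0, 0, 0, 0, 0.6],
    [0, 0, 0, 0, 0, 0, 0.6]
  ]
}}

```text
time_s: 59.85
tcp_pos: [0.4779, 0.3479, 0.1398]
eef_rot: [-179.7, 0.2, 178.7]
contact_force: [0.9, -0.0, 0.4]
gripper_width: 0.0704
```

```bash
python3 plan.py .6 .468 .355 .09 180
```

```text
now [477.9 347.9 139.8] [-179.71    0.23  178.72] w 70.4 F [ 0.9 -0.   0.4] t 59.9
2 rows: [[-0.003,0.002,-0.011,5.1,3.6,24.8,0.6],[-0.002,0.002,-0.011,5.1,3.5,24.9,0.6]]
```

Call:
{"method": "step_arm", "body": {
  "deltas": [
    [-0.003, 0.002, -0.01, 5, 3.5, 15, 0.6],
    [-0.002, 0.002, -0.01, 5, 3.5, 18, 0.6],
    [0, 0, 0, 0, 0, 14, 0.6],
    [0, 0, 0, 0, 0, 0, 0.6]
  ]
}}

```text
time_s: 60.25
tcp_pos: [0.4725, 0.3514, 0.0928]
eef_rot: [179.9, 0.1, 179.5]
contact_force: [0.3, -0.8, -0.0]
gripper_width: 0.0703
```

```bash
python3 plan.py .6 .468 .355 .06 180; python3 - <<'E'
from h import *
b=cap("scene",3)
crop(b,280,90,380,190,7,"s36.png",1.6)
E
```

```text
now [472.5 351.4  92.8] [1.7991e+02 1.1000e-01 1.7951e+02] w 70.3 F [ 0.3 -0.8 -0. ] t 60.2
1 rows: [[0.002,0.002,-0.009,4.6,3.5,32.8,0.6]]
```

View pics/s36.png

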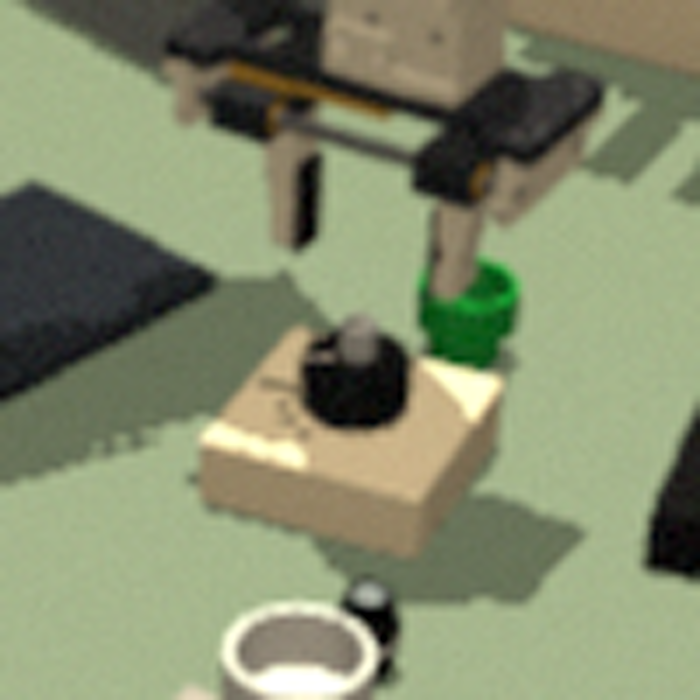

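Call:
{"method": "step_arm", "body": {
  "deltas": [
    [0.002, 0.002, -0.008, 4.5, 3.5, 8, 0.6],
    [0, 0, 0, 1, 0.5, 10, 0.6],
    [0, 0, 0, 0, 0, 8, 0.6],
    [0, 0, 0, 0, 0, 0, 0.6]
  ]
}}

```text
time_s: 60.8
tcp_pos: [0.469, 0.3579, 0.0693]
eef_rot: [179.7, 0.3, 180.0]
contact_force: [0.4, -1.3, 0.1]
gripper_width: 0.0703
```

```bash
python3 plan.py .6 .468 .355 .035 180
```

```text
now [469.  357.9  69.3] [179.7    0.27 180.  ] w 70.3 F [ 0.4 -1.3  0.1] t 60.8
1 rows: [[0.005,0.005,-0.0,1.1,-3.1,34.3,0.6]]
```

Call:
{"method": "step_arm", "body": {
  "deltas": [
    [0.004, 0.004, 0, 1, -3, 8, 0.6],
    [0, 0, 0, 0.5, 0, 10, 0.6],
    [0, 0, 0, 0, 0, 10, 0.6],
    [0, 0, 0, 0, 0, 0, 0.6]
  ]
}}

```text
time_s: 61.2
tcp_pos: [0.467, 0.3546, 0.0384]
eef_rot: [180.0, -0.0, -180.0]
contact_force: [1.0, 0.2, -0.4]
gripper_width: 0.07
```

```bash
python3 plan.py .6 .468 .355 .018 180; python3 - <<'E'
from h import *
b=cap("scene",3)
crop(b,290,100,370,180,9,"s37.png",1.6)
E
```

```text
now [467.  354.6  38.4] [ 1.7999e+02 -1.0000e-02 -1.7998e+02] w 70.0 F [ 1.   0.2 -0.4] t 61.2
1 rows: [[0.0,-0.0,0.0,-1.0,0.4,20.4,0.6]]
```

View pics/s37.png

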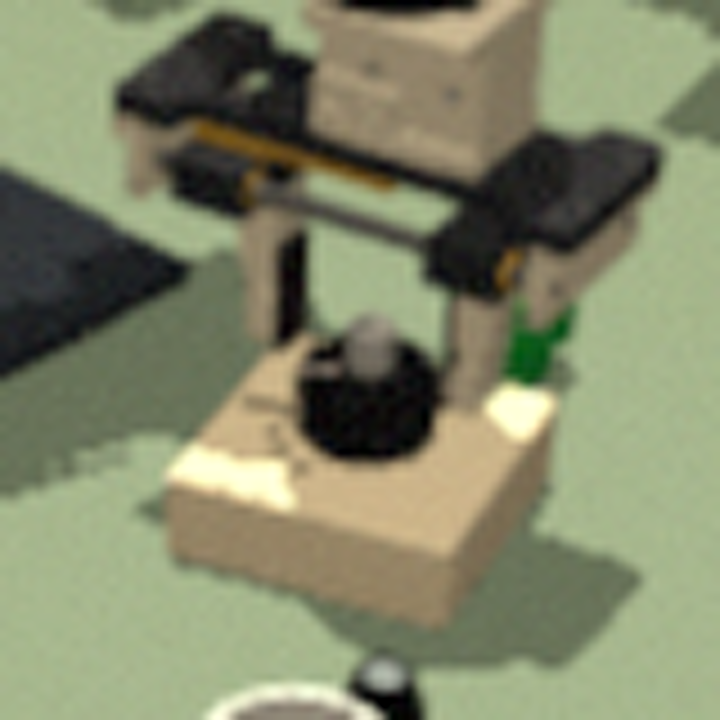

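Call:
{"method": "step_arm", "body": {
  "deltas": [
    [0, 0, 0, -0.8, 0.4, 8, 0.6],
    [0, 0, 0, 0, 0, 6, 0.6],
    [0, 0, 0, 0, 0, 4, 0.6],
    [0, 0, 0, 0, 0, 0, 0.6]
  ]
}}

```text
time_s: 61.75
tcp_pos: [0.4694, 0.3567, 0.0217]
eef_rot: [179.8, 0.2, -179.9]
contact_force: [-0.2, -0.3, -0.6]
gripper_width: 0.0698
```

```bash
python3 plan.py .6 .468 .355 .018 180
```

```text
now [469.4 356.7  21.7] [ 1.7979e+02  1.6000e-01 -1.7995e+02] w 69.8 F [-0.2 -0.3 -0.6] t 61.8
1 rows: [[0.004,0.003,0.001,1.4,-1.7,3.7,0.6]]
```

Call:
{"method": "step_arm", "body": {
  "deltas": [
    [0.004, 0.003, 0, 1.2, -1.5, 3, 0.6],
    [0, 0, 0, 0, 0, 0, -1],
    [0, 0, 0, 0, 0, 0, -1],
    [0, 0, 0, 0, 0, 0, -1],
    [0, 0, 0, 0, 0, 0, -1],
    [0, 0, 0, 0, 0, 0, -1]
  ],
  "squeeze": 15
}}

```text
time_s: 62.35
tcp_pos: [0.466, 0.3547, 0.0183]
eef_rot: [-179.9, -0.2, 180.0]
contact_force: [1.5, -1.4, -2.2]
gripper_width: 0.0528
```

```bash
python3 plan.py .6 .468 .355 .018 180
```

```text
now [466.  354.7  18.3] [-179.91   -0.19  180.  ] w 52.8 F [ 1.5 -1.4 -2.2] t 62.4
1 rows: [[-0.002,-0.003,-0.0,-2.0,0.3,0.3,0.6]]
```

Call:
{"method": "step_arm", "body": {
  "deltas": [
    [0, 0, 0.07, 0, 0, 0, -1],
    [0, 0, 0.07, 0, 0, 0, -1],
    [0, 0, 0.07, 0, 0, 0, -1],
    [0, 0, 0.07, 0, 0, 0, -1],
    [0, 0, 0, 0, 0, 0, -1]
  ]
}}

```text
time_s: 62.85
tcp_pos: [0.466, 0.3547, 0.0183]
eef_rot: [-179.9, -0.2, 163.4]
contact_force: [0.3, -0.2, -0.8]
gripper_width: 0.0527
```

```bash
python3 plan.py -1 .466 .3547 .018 152; python3 - <<'E'
from h import *
b=cap("scene",3)
crop(b,290,100,370,180,9,"s38.png",1.8)
E
```

```text
now [466.  354.7  18.3] [-1.7987e+02 -1.7000e-01  1.6338e+02] w 52.7 F [ 0.3 -0.2 -0.8] t 62.9
2 rows: [[-0.001,-0.001,0.099,-0.0,-0.0,0.1,-1.0],[-0.002,-0.002,0.1,-0.0,-0.0,0.2,-1.0]]
```

View pics/s38.png

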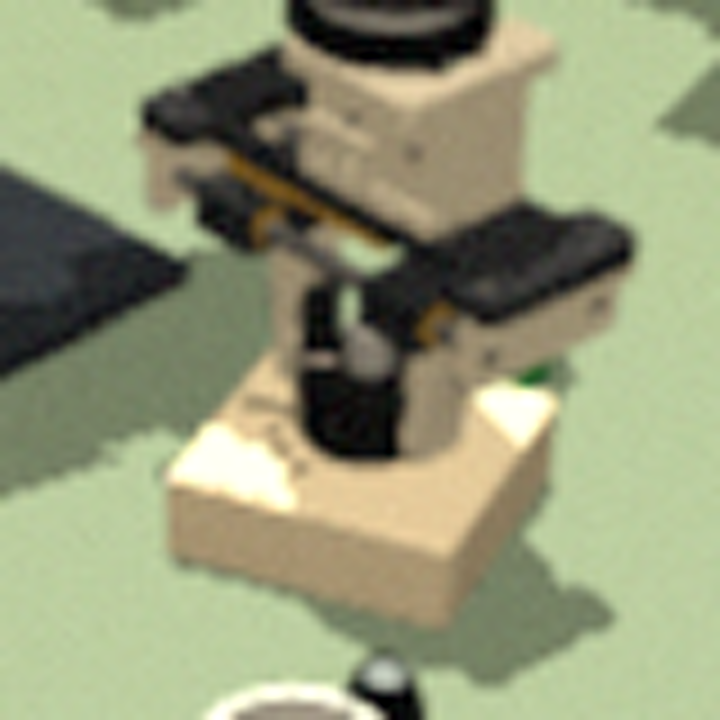

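Call:
{"method": "step_arm", "body": {
  "deltas": [
    [0, 0, 0.07, 0, 0, 0, -1],
    [0, 0, 0.07, 0, 0, 0, -1],
    [0, 0, 0.055, 0, 0, 0, -1],
    [0, 0, 0, 0, 0, 0, -1],
    [0, 0, 0, 0, 0, 0, 0.6],
    [0, 0, 0, 0, 0, 0, 0.6],
    [0, 0, 0, 0, 0, 0, 0.6],
    [0, 0, 0, 0, 0, 0, 0.6]
  ]
}}

```text
time_s: 63.8
tcp_pos: [0.4665, 0.355, 0.0188]
eef_rot: [-179.9, -0.1, 152.8]
contact_force: [0.2, -0.1, 0.5]
gripper_width: 0.0698
```

```bash
python3 plan.py .6 .468 .355 .15 152; python3 - <<'E'
from h import *
a=cap("top",3)
crop(a,165,215,235,285,10,"t39.png",1.5)
E
```

```text
now [466.5 355.   18.8] [-1.7989e+02 -1.0000e-01  1.5276e+02] w 69.8 F [ 0.2 -0.1  0.5] t 63.8
3 rows: [[-0.001,-0.001,0.004,-0.3,0.1,-43.7,0.6],[-0.0,-0.0,0.005,-0.4,0.2,-43.8,0.6],[-0.001,-0.001,0.004,-0.4,0.2,-43.7,0.6]]
```

View pics/t39.png

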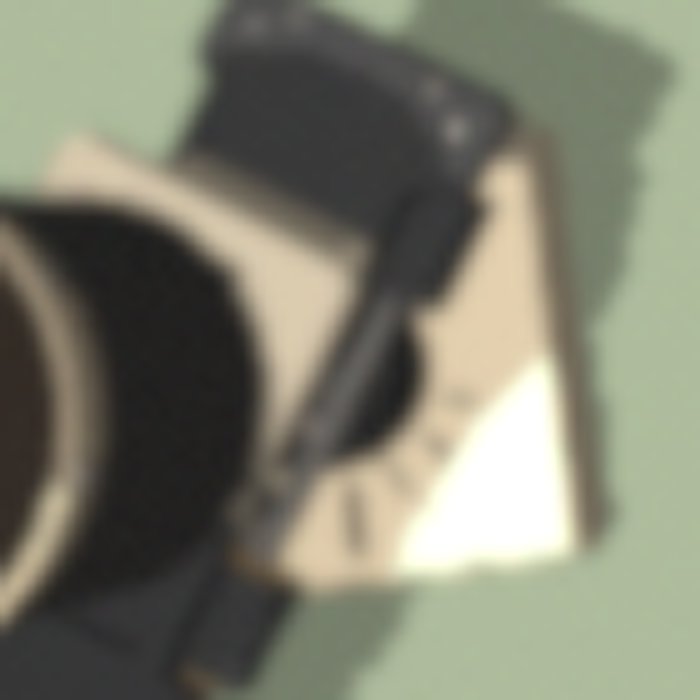

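Hidden; raise and move clear to look.

Call:
{"method": "step_arm", "body": {
  "deltas": [
    [0, 0, 0, 0, 0, -15, 0.6],
    [0, 0, 0, 0, 0, -30, 0.6],
    [0, 0, 0, 0, 0, -40, 0.6],
    [0, 0, 0, 0, 0, -45, 0.6],
    [0, 0, 0, 0, -25, -20, 0.6],
    [0, 0, 0, 0, -45, 0, 0.6],
    [0, 0, 0, 0, -45, 0, 0.6],
    [0, 0, 0, 0, -45, 0, 0.6],
    [0, 0, 0, 0, -20, 0, 0.6]
  ]
}}

```text
time_s: 64.85
tcp_pos: [0.3827, 0.1914, 0.1743]
eef_rot: [-179.8, -0.1, 152.9]
contact_force: [0.9, 0.8, -0.3]
gripper_width: 0.0703
```

```bash
python3 - <<'E'
from h import *
a=cap("top",4);np.save("tp40.npy",a);b=cap("scene",3);np.save("sc40.npy",b);print(r.get_state()["tcp_pos"])
o=proj("top",[[.467,.3548,.05]])[0].astype(int)
print(o)
crop(a,o[0]-25,o[1]-25,o[0]+25,o[1]+25,14,"t40.png",1.6)
crop(b,300,120,360,180,11,"s40.png",1.8)
E
```

```text
[0.38504956 0.19492113 0.17411264]
[197 250]
```

View pics/t40.png

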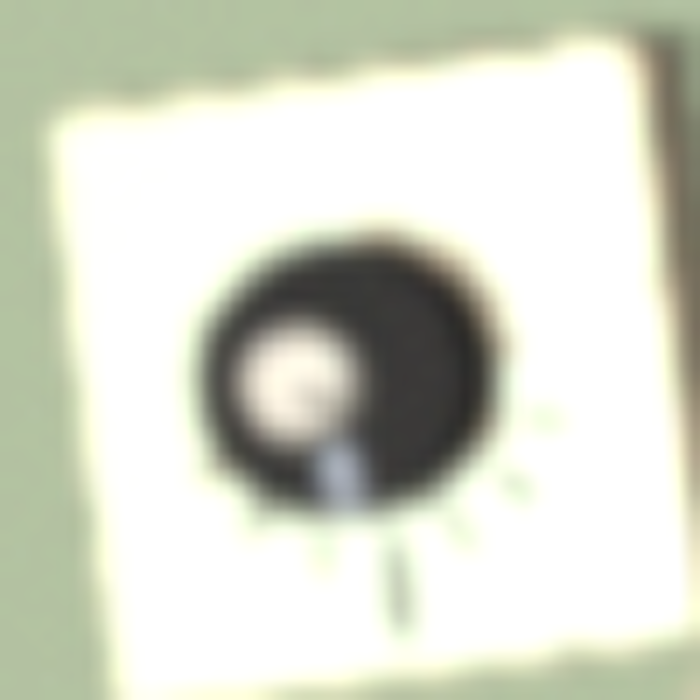

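View pics/s40.png

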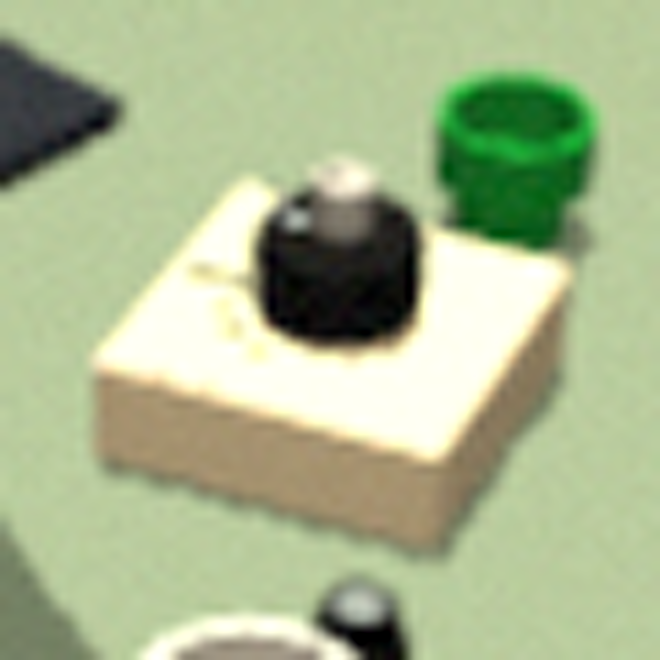

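```bash
python3 - <<'E'
from m import *
T0=gray(np.load("top.npy"));T1=gray(np.load("tp40.npy"))
B0=np.load("top.npy").astype(float);B1=np.load("tp40.npy").astype(float)
for nm,g in(("before",T0),("after",T1)):
  a,_=ringfit("top",g,(.467,.3548),.089,.007,.0135,1); print("fine axis",a.round(4))
  # black silhouette union: threshold, compare with model hull centre
  o=(170,225); sub=g[225:275,170:225]
  m=(sub<75).astype(np.uint8); 
  n,l,st,ce=cv2.connectedComponentsWithStats(m); 
  i=l[250-225+3,200-170+3]; print(i,st[i],ce[i]+o)
from scipy.optimize import minimize
# silhouette: outer contour = union of z=.07 and z=.042 discs; predicted bbox centre for c
for nm,g in(("before",T0),("after",T1)):
  def cost(c):
    P=np.vstack([circ((*c,.07),.027,72),circ((*c,.042),.027,72)])
    h=cv2.convexHull(proj("top",P).astype(np.float32))[:,0]; ctr=h.mean(0)
    d=(h-ctr)/np.linalg.norm(h-ctr,axis=1,keepdims=True)
    return -(samp(g,h+1.2*d).mean()-samp(g,h-1.2*d).mean())
  s=minimize(cost,(.467,.3548),method='Nelder-Mead',options=dict(initial_simplex=[(.467,.3548),(.469,.3548),(.467,.3568)],xatol=1e-5)); print("sil axis",s.x.round(4),s.fun)
  for c in((.4665,.3545),tuple(s.x),(.4665,.3555)):
    th=np.radians(np.arange(150,240,.5))
    rr=np.linspace(.014,.024,11); 
    v=[samp(g,proj("top",np.c_[c[0]+rr*np.cos(t),c[1]+rr*np.sin(t),0*rr+.07])).mean() for t in th]
    v=np.array(v); w=np.clip(v-np.median(v)-10,0,None); la=np.degrees((w*th).sum()/w.sum())
    rr=np.linspace(.038,.049,9)
    th2=np.radians(np.arange(176,200,.5)); u=np.array([samp(g,proj("top",np.c_[c[0]+rr*np.cos(t),c[1]+rr*np.sin(t),0*rr+.04])).mean() for t in th2])
    w2=np.clip(np.median(u)-u-3,0,None); ma=np.degrees((w2*th2).sum()/w2.sum())
    print(nm,np.round(c,4),"line",la.round(1),"mark",ma.round(1),"diff",(la-ma).round(1))
E
```

```text
fine axis [0.4659 0.3552]
2 [ 17  17  20  19 226] [197.41150442 250.75663717]
fine axis [0.466  0.3552]
2 [ 17  18  20  18 226] [197.61504425 251.00442478]
sil axis [0.4659 0.3546] -81.41674583711605
before [0.4665 0.3545] line 212.7 mark 186.3 diff 26.4
before [0.4659 0.3546] line 213.9 mark 186.5 diff 27.4
before [0.4665 0.3555] line 215.2 mark 187.6 diff 27.6
sil axis [0.4659 0.3547] -83.89715394510797
after [0.4665 0.3545] line 185.8 mark 186.3 diff -0.5
after [0.4659 0.3547] line 186.6 mark 186.6 diff -0.0
after [0.4665 0.3555] line 188.7 mark 187.6 diff 1.1
```

```bash
python3 - <<'E'
from m import *
b=np.load("sc40.npy");a=np.load("tp40.npy")
crop(b,130,100,390,300,3,"s41.png",1.7); 
crop(a,140,120,520,290,2,"t41.png",1.5)
print(ringfit("top",gray(a),(.6435,-.0088),.204,.025,.0295,1),ringfit("scene",gray(b),(.6435,-.0088),.204,.025,.0295,1))
print(r.get_state()["time_s"])
E
```

```text
(array([ 0.64559135, -0.00836958]), np.float64(-24.25680932539791)) (array([ 0.64631445, -0.00679414]), np.float64(-55.47072071392486))
65.2
```

View pics/s41.png

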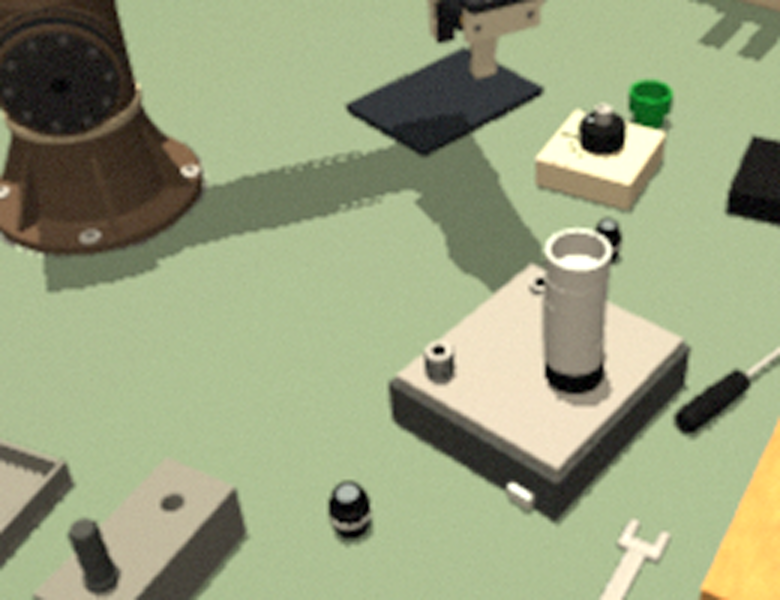

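View pics/t41.png

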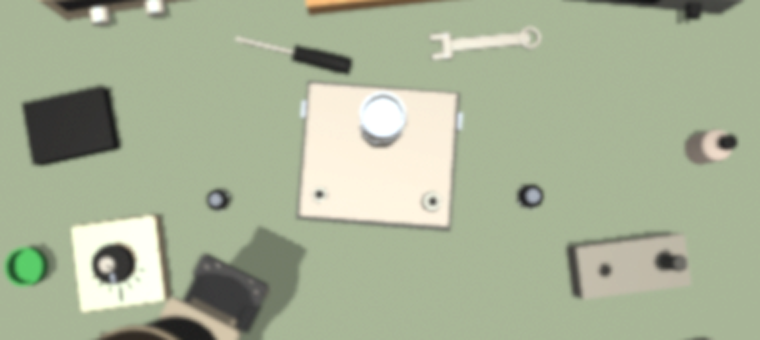

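```bash
python3 -c "
from plant import r
print(r.close_job())"
```

```text
the job is handed in; nothing more can be done
None
```

I did all the steps and handed the job in at about 65 s. It reports no verdict, so the results below are from my own last checks.

- **Drift and bolt:** I pushed the drift through to about 40 mm into the base hole (reckoned from the tool pose). That swung the plate into line, and I put the drift straight back upright in its rack socket. I then pressed the bolt home until it stopped at its seated height with about 34 N. In the last pictures the plate edges are parallel with the base and both bolt and drift look fully in.
- **Cups:** All five metal cups are in one stack in the seat. The top rim fits the height for five seated cups in both cameras, and its centre is 2 to 3 mm from the seat position I used. I left the green one alone.
- **Coarse knob:** I turned it about 27°. The fitted difference between white line and long mark is now about 0 ± 1.5°. The starting angle I measured (about 27.4°) is just below the stated minimum of 28.6°, so it may still be about 1° off, well inside the 6.9° limit.
- **Fine knob and other items:** I saw no sign that the fine knob was touched, but its angle was not measured. The other items stand where they were.

**Checks that disagreed:**
- **Fingertips:** they sat about 30 mm above the TCP position the robot reports. Because of this the first try at the bolt closed above its head and pressed lightly on it. The bolt did not move, and I lowered the later grasps to match.
- **Cameras:** the two cameras differed by 2 to 3 mm, which I allowed for from the grasp positions.

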